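# Line up and sleeve duct collars at a pin-locked swing fence

## Task

Pull the spring plunger on the swing fence, swing the fence to the front hole and let the pin snap fully home; then line up all the loose duct collars, standing upright, in a row with their square flanges flush and square against the fence, one centred on each mark, starting at the mark nearest the pivot and skipping none, and push a sleeve fully home over the spout of each. Leave the row as it is, pull the plunger again, swing the fence past the middle hole to the rear hole and let the pin snap fully home there. Spare sleeves may stay where they are; do not disturb the other things on the counter.

Things in the scene. Friction and masses are not known exactly. Their poses are not given: they have to be found in the camera images.
- fence (a joint): angle (rad) of the swing fence about its upright pivot: 0 = front hole, fence along the row of marks; it grows as the fence swings away from the row, anticlockwise seen from above. Holes at 0 (front), 0.28 (middle, where it starts) and 0.56 (rear). Travel -0.12 to 0.70. It turns with little friction once the pin is out
- plunger (a joint): lift (m) of the spring plunger's pin: 0 = fully home in a hole, 0.012 = its round tip rides on the index plate between holes, 0.022 = end of travel. Raise it above 0.014 to swing the fence. The spring presses it down with 7.5 N at 0, 13 N at 0.022; let go over a hole (within 1.5 mm) it snaps home by itself. Pin 10 mm thick, holes 11 mm wide
- knob (a point): centre of the plunger's black round knob: an upright cylinder 28 mm across, 24 mm high, on the fence arm 110 mm from the pivot; 72 mm above the counter when the pin is home. The 18 mm thick steel guide under it reaches 55 mm above the counter. The knob swings with the fence and goes straight up with the pin
- pivot (a point): the fence's pivot axis at counter level, on the fixed jig; z up. With the fence at angle a, fence and knob lie from here in the direction (sin a, -cos a) of this frame: at 0 along its -y; its x points across the fence, away from the row. Dark base plate 10 mm high and index plate 24 mm high, reaching 145 mm from the pivot
- fence_end (a point): middle of the far end of the fence, on its top: an aluminium bar 24 mm wide, top 22 mm above the counter, reaching from 145 to 500 mm from the pivot; nearer the pivot it is a 36 mm wide arm with its top 40 mm up. Moves with the fence
- mark1 (a point): where a collar's centre stands, at counter level, when centred on mark 1 and flush with the fence in the front hole; 200 mm from the pivot along the fence. Axes as pivot: y along the fence towards the pivot, x into the fence, whose face is then 28 mm further along x. The marks are thin black lines 82 mm apart, on the mat in front of the row and on the fence's top
- mark2 (a point): the same for mark 2, 82 mm farther from the pivot than mark 1; same axes
- mark3 (a point): the same for mark 3, 82 mm farther from the pivot than mark 2; same axes
- mark4 (a point): the same for mark 4, 82 mm farther from the pivot than mark 3; same axes
- collar1_mid (a point): a galvanised take-off collar, 0.16 kg: a flat square flange 56 x 56 x 5 mm with a round spout 40 mm across on its middle, 55 mm high in all, its rim bevelled, standing flange down; this point is at its centre, 27.5 mm above its underside; x and y axes along the flange's sides, z up. All collars are alike; some may be absent
- collar2_mid (a point): another such collar, or absent
- collar3_mid (a point): another such collar, or absent
- collar4_mid (a point): another such collar, or absent
- sleeve1_mid (a point): a short dark steel sleeve, 0.07 kg: a plain ring 50 mm across outside, 43 mm inside, 26 mm high, open at both ends, lying flat on the counter; this point is at its centre, half-way up, z along its axis. It goes over a collar's spout with 1.5 mm to spare all round; fully home it rests on the flange, this point then 18 mm above the counter and 24 mm of spout stands out above it
- sleeve2_mid (a point): another such sleeve; any sleeve fits any collar, spare ones are left over when there are fewer than four collars
- sleeve3_mid (a point): another such sleeve; any sleeve fits any collar, spare ones are left over when there are fewer than four collars
- sleeve4_mid (a point): another such sleeve; any sleeve fits any collar, spare ones are left over when there are fewer than four collars
- tape_roll: a grey roll of tape lying flat, 84 mm across, 24 mm high; origin under its centre; a bystander
- marker_pen: a black marker pen lying flat, 130 mm long, 16 mm thick; a bystander
- mug: a white mug, 80 mm across, 90 mm high; origin under its centre; a bystander
- carton: a small cardboard carton 90 x 110 x 70 mm; origin under its centre; a bystander
- screwdriver: a screwdriver lying flat, about 200 mm long; a bystander
- sealant_can: a can, 66 mm across, 110 mm high; origin under its centre; a bystander

How it is judged (in metres and radians):
On the way, in this order (a step that is already met when the one before it is completed fails the run):
1. the fence is pinned in the front hole with the plunger fully home (value of joint plunger below 0.003 m and value of joint fence between -0.03 and 0.03 rad), for 0.3 s.
2. every collar stands in the row against the pinned fence, on the first marks, none skipped, with a sleeve fully home on each (all of step 1 and (horizontal distance between collar1_mid and mark1 below 0.01 m or horizontal distance between collar1_mid and mark2 below 0.01 m or horizontal distance between collar1_mid and mark3 below 0.01 m or horizontal distance between collar1_mid and mark4 below 0.01 m) and (angle between the x axis of collar1_mid and the x axis of mark1, either way round below 0.12 rad or angle between the x axis of collar1_mid and the y axis of mark1, either way round below 0.12 rad) and angle between each of collar1_mid, collar2_mid, collar3_mid, collar4_mid's own z axis and vertical below 0.1 rad and height (world z) of each of collar1_mid, collar2_mid, collar3_mid, collar4_mid below 0.033 m and (horizontal distance between collar2_mid and mark1 below 0.01 m or horizontal distance between collar2_mid and mark2 below 0.01 m or horizontal distance between collar2_mid and mark3 below 0.01 m or horizontal distance between collar2_mid and mark4 below 0.01 m) and (angle between the x axis of collar2_mid and the x axis of mark1, either way round below 0.12 rad or angle between the x axis of collar2_mid and the y axis of mark1, either way round below 0.12 rad) and (horizontal distance between collar3_mid and mark1 below 0.01 m or horizontal distance between collar3_mid and mark2 below 0.01 m or horizontal distance between collar3_mid and mark3 below 0.01 m or horizontal distance between collar3_mid and mark4 below 0.01 m) and (angle between the x axis of collar3_mid and the x axis of mark1, either way round below 0.12 rad or angle between the x axis of collar3_mid and the y axis of mark1, either way round below 0.12 rad) and (horizontal distance between collar4_mid and mark1 below 0.01 m or horizontal distance between collar4_mid and mark2 below 0.01 m or horizontal distance between collar4_mid and mark3 below 0.01 m or horizontal distance between collar4_mid and mark4 below 0.01 m) and (angle between the x axis of collar4_mid and the x axis of mark1, either way round below 0.12 rad or angle between the x axis of collar4_mid and the y axis of mark1, either way round below 0.12 rad) and ((horizontal distance between sleeve1_mid and collar1_mid below 0.006 m and height (world z) of sleeve1_mid below 0.022 m and angle between sleeve1_mid's own z axis and vertical below 0.1 rad) or (horizontal distance between sleeve2_mid and collar1_mid below 0.006 m and height (world z) of sleeve2_mid below 0.022 m and angle between sleeve2_mid's own z axis and vertical below 0.1 rad) or (horizontal distance between sleeve3_mid and collar1_mid below 0.006 m and height (world z) of sleeve3_mid below 0.022 m and angle between sleeve3_mid's own z axis and vertical below 0.1 rad) or (horizontal distance between sleeve4_mid and collar1_mid below 0.006 m and height (world z) of sleeve4_mid below 0.022 m and angle between sleeve4_mid's own z axis and vertical below 0.1 rad)) and ((horizontal distance between sleeve1_mid and collar2_mid below 0.006 m and height (world z) of sleeve1_mid below 0.022 m and angle between sleeve1_mid's own z axis and vertical below 0.1 rad) or (horizontal distance between sleeve2_mid and collar2_mid below 0.006 m and height (world z) of sleeve2_mid below 0.022 m and angle between sleeve2_mid's own z axis and vertical below 0.1 rad) or (horizontal distance between sleeve3_mid and collar2_mid below 0.006 m and height (world z) of sleeve3_mid below 0.022 m and angle between sleeve3_mid's own z axis and vertical below 0.1 rad) or (horizontal distance between sleeve4_mid and collar2_mid below 0.006 m and height (world z) of sleeve4_mid below 0.022 m and angle between sleeve4_mid's own z axis and vertical below 0.1 rad)) and ((horizontal distance between sleeve1_mid and collar3_mid below 0.006 m and height (world z) of sleeve1_mid below 0.022 m and angle between sleeve1_mid's own z axis and vertical below 0.1 rad) or (horizontal distance between sleeve2_mid and collar3_mid below 0.006 m and height (world z) of sleeve2_mid below 0.022 m and angle between sleeve2_mid's own z axis and vertical below 0.1 rad) or (horizontal distance between sleeve3_mid and collar3_mid below 0.006 m and height (world z) of sleeve3_mid below 0.022 m and angle between sleeve3_mid's own z axis and vertical below 0.1 rad) or (horizontal distance between sleeve4_mid and collar3_mid below 0.006 m and height (world z) of sleeve4_mid below 0.022 m and angle between sleeve4_mid's own z axis and vertical below 0.1 rad)) and ((horizontal distance between sleeve1_mid and collar4_mid below 0.006 m and height (world z) of sleeve1_mid below 0.022 m and angle between sleeve1_mid's own z axis and vertical below 0.1 rad) or (horizontal distance between sleeve2_mid and collar4_mid below 0.006 m and height (world z) of sleeve2_mid below 0.022 m and angle between sleeve2_mid's own z axis and vertical below 0.1 rad) or (horizontal distance between sleeve3_mid and collar4_mid below 0.006 m and height (world z) of sleeve3_mid below 0.022 m and angle between sleeve3_mid's own z axis and vertical below 0.1 rad) or (horizontal distance between sleeve4_mid and collar4_mid below 0.006 m and height (world z) of sleeve4_mid below 0.022 m and angle between sleeve4_mid's own z axis and vertical below 0.1 rad)) and horizontal distance between any of collar1_mid, collar2_mid, collar3_mid, collar4_mid and mark1 below 0.01 m and horizontal distance between any of collar1_mid, collar2_mid, collar3_mid, collar4_mid and mark2 below 0.01 m and (horizontal distance between any of collar1_mid, collar2_mid, collar3_mid, collar4_mid and mark3 below 0.01 m or not (horizontal distance between any of collar1_mid, collar2_mid, collar3_mid, collar4_mid and mark4 below 0.01 m))), for 0.3 s.
3. the fence is pinned in the rear hole with the plunger fully home (value of joint plunger below 0.003 m and value of joint fence between 0.53 and 0.59 rad), for 0.3 s.
At the end, for the whole second after the job is handed in: The fence is pinned in the rear hole (plunger within 3 mm of home); every collar stands upright within 10 mm of a mark point, flange within 0.12 rad of square, marks filled from the pivot with none skipped; each has a sleeve on its spout within 6 mm of centred and 4 mm of resting on the flange (all of step 3 and (horizontal distance between collar1_mid and mark1 below 0.01 m or horizontal distance between collar1_mid and mark2 below 0.01 m or horizontal distance between collar1_mid and mark3 below 0.01 m or horizontal distance between collar1_mid and mark4 below 0.01 m) and (angle between the x axis of collar1_mid and the x axis of mark1, either way round below 0.12 rad or angle between the x axis of collar1_mid and the y axis of mark1, either way round below 0.12 rad) and angle between each of collar1_mid, collar2_mid, collar3_mid, collar4_mid's own z axis and vertical below 0.1 rad and height (world z) of each of collar1_mid, collar2_mid, collar3_mid, collar4_mid below 0.033 m and (horizontal distance between collar2_mid and mark1 below 0.01 m or horizontal distance between collar2_mid and mark2 below 0.01 m or horizontal distance between collar2_mid and mark3 below 0.01 m or horizontal distance between collar2_mid and mark4 below 0.01 m) and (angle between the x axis of collar2_mid and the x axis of mark1, either way round below 0.12 rad or angle between the x axis of collar2_mid and the y axis of mark1, either way round below 0.12 rad) and (horizontal distance between collar3_mid and mark1 below 0.01 m or horizontal distance between collar3_mid and mark2 below 0.01 m or horizontal distance between collar3_mid and mark3 below 0.01 m or horizontal distance between collar3_mid and mark4 below 0.01 m) and (angle between the x axis of collar3_mid and the x axis of mark1, either way round below 0.12 rad or angle between the x axis of collar3_mid and the y axis of mark1, either way round below 0.12 rad) and (horizontal distance between collar4_mid and mark1 below 0.01 m or horizontal distance between collar4_mid and mark2 below 0.01 m or horizontal distance between collar4_mid and mark3 below 0.01 m or horizontal distance between collar4_mid and mark4 below 0.01 m) and (angle between the x axis of collar4_mid and the x axis of mark1, either way round below 0.12 rad or angle between the x axis of collar4_mid and the y axis of mark1, either way round below 0.12 rad) and ((horizontal distance between sleeve1_mid and collar1_mid below 0.006 m and height (world z) of sleeve1_mid below 0.022 m and angle between sleeve1_mid's own z axis and vertical below 0.1 rad) or (horizontal distance between sleeve2_mid and collar1_mid below 0.006 m and height (world z) of sleeve2_mid below 0.022 m and angle between sleeve2_mid's own z axis and vertical below 0.1 rad) or (horizontal distance between sleeve3_mid and collar1_mid below 0.006 m and height (world z) of sleeve3_mid below 0.022 m and angle between sleeve3_mid's own z axis and vertical below 0.1 rad) or (horizontal distance between sleeve4_mid and collar1_mid below 0.006 m and height (world z) of sleeve4_mid below 0.022 m and angle between sleeve4_mid's own z axis and vertical below 0.1 rad)) and ((horizontal distance between sleeve1_mid and collar2_mid below 0.006 m and height (world z) of sleeve1_mid below 0.022 m and angle between sleeve1_mid's own z axis and vertical below 0.1 rad) or (horizontal distance between sleeve2_mid and collar2_mid below 0.006 m and height (world z) of sleeve2_mid below 0.022 m and angle between sleeve2_mid's own z axis and vertical below 0.1 rad) or (horizontal distance between sleeve3_mid and collar2_mid below 0.006 m and height (world z) of sleeve3_mid below 0.022 m and angle between sleeve3_mid's own z axis and vertical below 0.1 rad) or (horizontal distance between sleeve4_mid and collar2_mid below 0.006 m and height (world z) of sleeve4_mid below 0.022 m and angle between sleeve4_mid's own z axis and vertical below 0.1 rad)) and ((horizontal distance between sleeve1_mid and collar3_mid below 0.006 m and height (world z) of sleeve1_mid below 0.022 m and angle between sleeve1_mid's own z axis and vertical below 0.1 rad) or (horizontal distance between sleeve2_mid and collar3_mid below 0.006 m and height (world z) of sleeve2_mid below 0.022 m and angle between sleeve2_mid's own z axis and vertical below 0.1 rad) or (horizontal distance between sleeve3_mid and collar3_mid below 0.006 m and height (world z) of sleeve3_mid below 0.022 m and angle between sleeve3_mid's own z axis and vertical below 0.1 rad) or (horizontal distance between sleeve4_mid and collar3_mid below 0.006 m and height (world z) of sleeve4_mid below 0.022 m and angle between sleeve4_mid's own z axis and vertical below 0.1 rad)) and ((horizontal distance between sleeve1_mid and collar4_mid below 0.006 m and height (world z) of sleeve1_mid below 0.022 m and angle between sleeve1_mid's own z axis and vertical below 0.1 rad) or (horizontal distance between sleeve2_mid and collar4_mid below 0.006 m and height (world z) of sleeve2_mid below 0.022 m and angle between sleeve2_mid's own z axis and vertical below 0.1 rad) or (horizontal distance between sleeve3_mid and collar4_mid below 0.006 m and height (world z) of sleeve3_mid below 0.022 m and angle between sleeve3_mid's own z axis and vertical below 0.1 rad) or (horizontal distance between sleeve4_mid and collar4_mid below 0.006 m and height (world z) of sleeve4_mid below 0.022 m and angle between sleeve4_mid's own z axis and vertical below 0.1 rad)) and horizontal distance between any of collar1_mid, collar2_mid, collar3_mid, collar4_mid and mark1 below 0.01 m and horizontal distance between any of collar1_mid, collar2_mid, collar3_mid, collar4_mid and mark2 below 0.01 m and (horizontal distance between any of collar1_mid, collar2_mid, collar3_mid, collar4_mid and mark3 below 0.01 m or not (horizontal distance between any of collar1_mid, collar2_mid, collar3_mid, collar4_mid and mark4 below 0.01 m))); the robot touches nothing.
It fails at once if another thing on the counter is moved more than 40 mm (distance of any of tape_roll, marker_pen, mug, carton, screwdriver, sealant_can from where it was at the start of the episode above 0.04 m).
Of collar1, collar2, collar3, collar4 only 2 to 4 are there at a start; the rules pass over those that are not, and their reading is None.
At some moment in a run one of collar1, collar2, collar3, collar4, sleeve1, sleeve2, sleeve3, sleeve4 may be knocked a few centimetres aside while the robot is not near it.
Once in a run the grip may slacken for a moment while it holds something.
It also fails if it takes over 210 s, if anything falls off the work surface, if the arm or the gripper's body presses on something with over 40 N, if the wrist force passes 120 N, or if a joint passes its speed limit or range.

## Robot

A 7-joint arm with a two-finger parallel gripper is mounted at the origin on the work surface. World frame = base frame: x ahead of the robot, y to its left, z up, the work surface at z = 0. Lengths are in m, angles in degrees, forces in N, time in s.
With the tool pointing down it reaches from about 0.4 to 0.925 m from the base axis. Payload 5.6 kg.
Tool frame: the origin (TCP) lies on the centre line of the jaws, within the pads' length; the fingertips stand tcp_to_tips ahead of it and the grasp point (between the pads) lies 3 mm ahead of it (tcp_to_tips is the distance from the TCP to the fingertips, in m); y points along the fingers, z is the direction in which the jaws open and shut, and the axes are right-handed (so a half turn about y gives the same grasp; the last joint's range is limited). The gripper opens to 85 mm and grips with 20 to 120 N. Pads are 22 mm wide; open, the fingers measure 114 mm over their backs; the gripper's body (76 mm by 85 mm) begins 54 mm behind the grasp point. The pads swing forward as they close: fully open they stand 13 mm farther back than shut.
Start: joints at [-78.266, 26.786, -0.665, 91.828, 0.344, 61.387, -3.226], TCP at [0.159, 0.63, 0.253] pointing down, gripper open.
Joint ranges: [-144.91, 144.91], [-17.63, 115.5], [-89.93, 88.59], [15.96, 139.68], [-74.01, 254.01], [8.47, 105.57], [-167.45, 167.45]. Speed limits (degrees/s): [147.25, 147.25, 180, 180, 180, 180, 180].

## Interface

Orientations are given as a 3x3 rotation matrix whose columns are the frame's x, y, z axes.
In Python, from workcell import * gives the robot as it stands. The module is installed in compiled form; this text tells all that it offers.
- The arm moves only by the shell command python3 -m crank 'ROWS'. ROWS is JSON, a list of rows, each a list of 3 entries, a list of its own where there are three numbers: the finger opening in m, from 0 to 0.0854, then the shift along the tool's x, y, z in m, then the turn about the tool's y in rad. A call has 1 to 12 rows; each row shifts and turns the commanded pose from where the row before left it, along the tool's axes as they then stand; what a row does not reach is not made up. A row lasts 1/10 s, in which the tool goes at most 50 mm and 8.59 degrees, less where a joint would pass 70% of its speed; a pose out of reach is approached as far as the arm can. A call is refused whole if a number of a shift passes 0.05 or a number of a turn 0.15, either way. A call with a gripper value outside its range is refused whole. The fingers move at their own pace and stop on an object; the grip force is fixed at half the most. Time passes only in rows, so rows that do not move let the fingers close. It gives the time, the measured TCP pose, the force and the opening at its end, in the units of the state.
- get_obs(): the state, without advancing time (a new reading comes with each control period).
- grab_frame(name): name is "scene" or "top"; returns the picture (420x560x3 uint8, red, green, blue); there is no depth.
- get_calibration(name): a dict with "K" (3x3 intrinsics, pixels), "extrinsics" (4x4, takes a point from world to camera coordinates). Camera axes: x right, y down, z forward; pixel columns grow to the right and rows downward; lengths in m; the calibration is good to about 2 mm. A picture is of the moment at which its call begins. get_calibration takes no time and is no camera call.
- sign_off(): hands the job in, once; it reports no verdict.
The state is a dict: "time": time; "qpos": joint angles; "joint_velocities": joint speeds; "joint_torque": joint torques, N m; "position": TCP position; "orientation": TCP orientation; "wrist_force": force on the tool from outside, world axes, zero at the start; "ft_torque": the same for the moment, N m; "opening": finger opening in m.
Only numpy, scipy, OpenCV 4.12 (cv2) and the standard library are available. Lean on these libraries where they do the work, as an engineer would, in place of code of your own. Each camera call takes 0.05 s, during which the arm holds its last target.

## Working session

There is one attempt and no reset: what is moved stays moved. The work goes in short steps, Python scripts to look and compute and a shell command to move; the robot and the scene stay as the last step left them, time stands still between calls to the robot, and variables do not carry over. Pictures are saved under pics/ and viewed, and the job is handed in when it is done.

```bash
mkdir -p pics; python3 - <<'E'
from workcell import *
import cv2,numpy as np
o=get_obs(); print({k:np.round(v,3).tolist() for k,v in o.items()})
for n in("scene","top"):
    f=grab_frame(n); cv2.imwrite(f"pics/{n}0.png",f[:,:,::-1])
    c=get_calibration(n); print(n,np.round(c["K"],1).tolist(),np.round(c["extrinsics"],4).tolist())
print([k for k in globals() if not k.startswith('_')])
E
ls
```

```text
{'time': 0.0, 'qpos': [-78.268, 26.837, -0.665, 91.882, 0.344, 61.387, -3.225], 'joint_velocities': [0.047, -0.062, 0.09, 0.062, -0.072, 0.033, -0.064], 'joint_torque': [-0.0, -53.238, 0.021, -25.13, 0.011, 0.008, -0.0], 'position': [0.159, 0.63, 0.252], 'orientation': [[0.969, -0.0, 0.245], [-0.245, -0.002, 0.969], [0.0, -1.0, -0.002]], 'wrist_force': [-0.07, 0.294, 0.113], 'ft_torque': [0.011, -0.004, -0.004], 'opening': 0.085}
scene [[383.3, 0.0, 281.9], [0.0, 383.3, 207.6], [0.0, 0.0, 1.0]] [[0.1147, 0.9933, -0.0141, -0.1352], [0.768, -0.0977, -0.6329, -0.3727], [-0.6301, 0.0617, -0.7741, 1.5232], [0.0, 0.0, 0.0, 1.0]]
top [[523.8, 0.0, 280.9], [0.0, 523.8, 213.3], [0.0, 0.0, 1.0]] [[0.0074, -1.0, 0.0052, 0.0383], [-0.9947, -0.0079, -0.1029, 0.5544], [0.1029, -0.0045, -0.9947, 1.567], [0.0, 0.0, 0.0, 1.0]]
['grab_frame', 'get_calibration', 'sign_off', 'get_obs', 'MotionError', 'tcp_to_tips', 'cv2', 'np', 'o', 'n', 'f', 'c']
pics
```

View pics/top0.png

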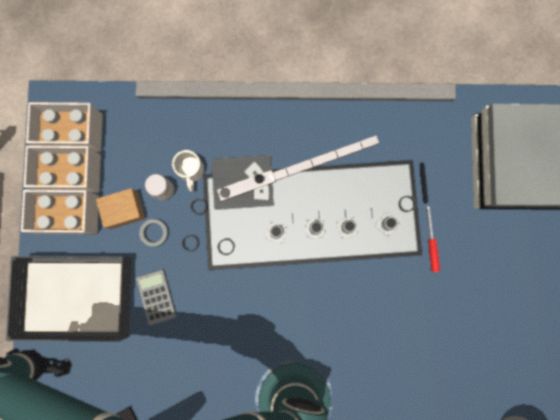

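View pics/scene0.png

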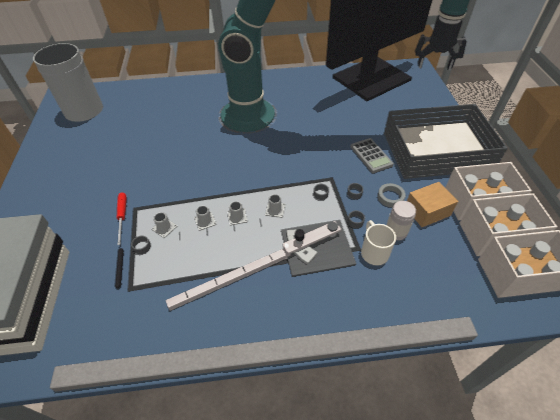

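```bash
python3 -c "
from workcell import *
print(tcp_to_tips)"; python3 - <<'E'
import cv2
a=cv2.imread('pics/top0.png'); 
cv2.imwrite('pics/tz0.png',cv2.resize(a[:300,:400],(800,600),interpolation=cv2.INTER_CUBIC))
cv2.imwrite('pics/tz1.png',cv2.resize(a[120:420,160:560],(800,600),interpolation=cv2.INTER_CUBIC))
E
```

```text
0.022
```

View pics/tz0.png

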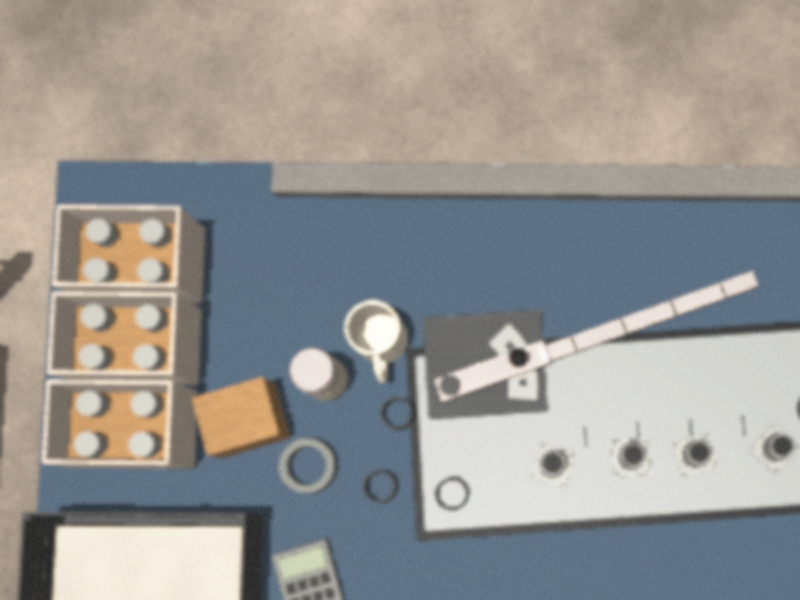

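View pics/tz1.png

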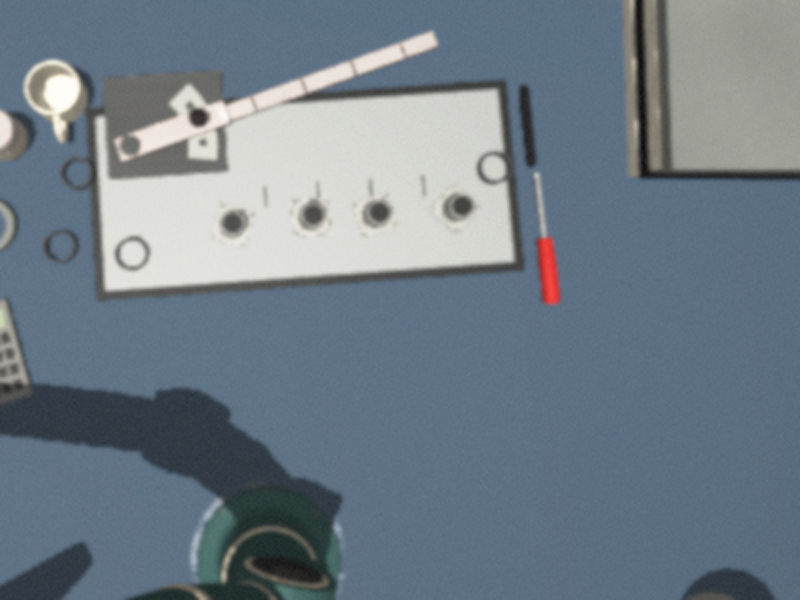

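```bash
cat > h.py <<'E'
import numpy as np, cv2
from workcell import *
C={n:get_calibration(n) for n in("scene","top")}
def proj(n,p):
    p=np.atleast_2d(p); E=C[n]["extrinsics"]; q=p@E[:3,:3].T+E[:3,3]; u=q@C[n]["K"].T; return u[:,:2]/u[:,2:]
def unp(n,uv,z):
    E=C[n]["extrinsics"];R=E[:3,:3];t=E[:3,3]
    c=-R.T@t; d=R.T@np.linalg.solve(C[n]["K"],[uv[0],uv[1],1]); return c+d*(z-c[2])/d[2]
def snap(n,name,x0=0,y0=0,w=560,h=420,s=1):
    f=np.ascontiguousarray(grab_frame(n)[:,:,::-1]); cv2.imwrite(f"pics/{name}_raw.png",f)
    if s!=1 or (w,h)!=(560,420): cv2.imwrite(f"pics/{name}.png",cv2.resize(f[y0:y0+h,x0:x0+w],None,fx=s,fy=s,interpolation=cv2.INTER_CUBIC))
    return f
E
python3 - <<'E'
import cv2
a=cv2.imread('pics/scene0.png'); b=cv2.imread('pics/top0.png')
cv2.imwrite('pics/sz0.png',cv2.resize(a[170:320,120:320],None,fx=4,fy=4,interpolation=cv2.INTER_CUBIC))
cv2.imwrite('pics/sz1.png',cv2.resize(a[170:290,240:440],None,fx=4,fy=4,interpolation=cv2.INTER_CUBIC))
cv2.imwrite('pics/tz2.png',cv2.resize(b[140:270,180:380],None,fx=4,fy=4,interpolation=cv2.INTER_CUBIC))
cv2.imwrite('pics/tz3.png',cv2.resize(b[120:270,260:460],None,fx=4,fy=4,interpolation=cv2.INTER_CUBIC))
E
```

```text
(no output)
```

View pics/sz0.png

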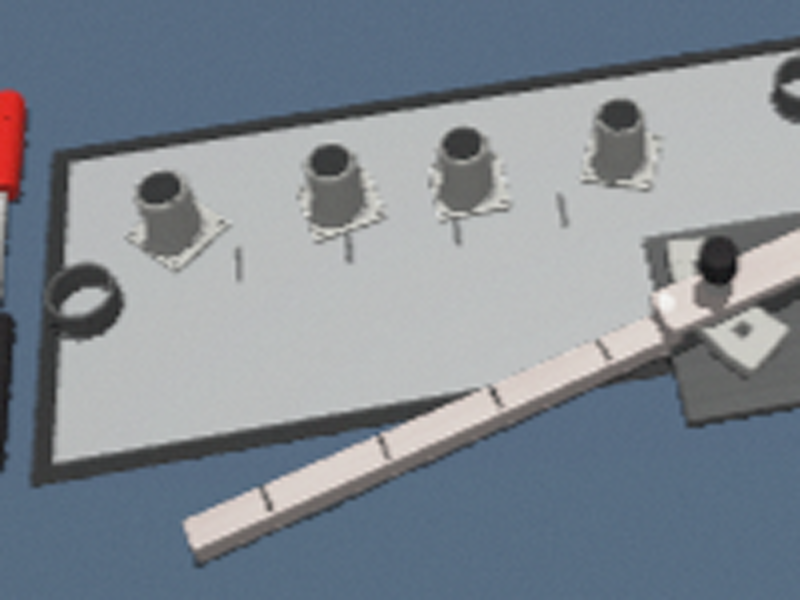

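View pics/sz1.png

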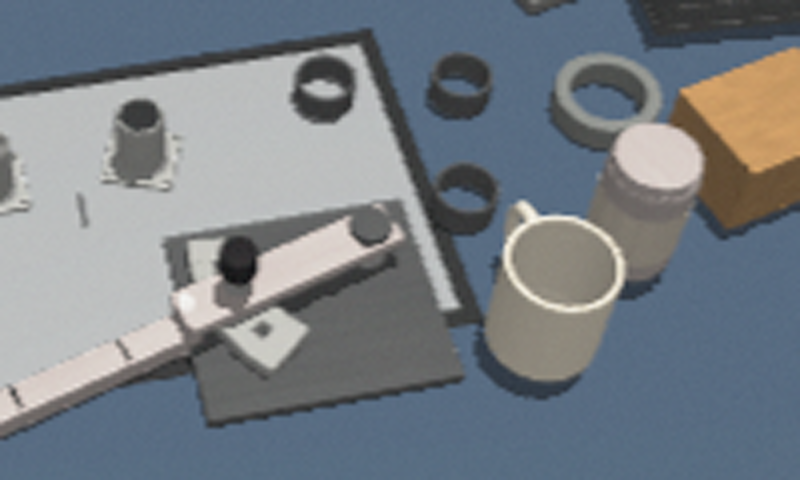

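View pics/tz2.png

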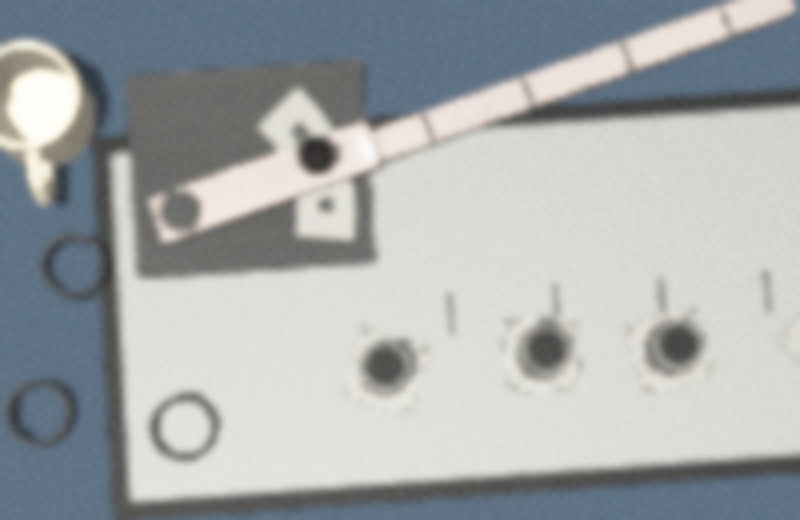

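View pics/tz3.png

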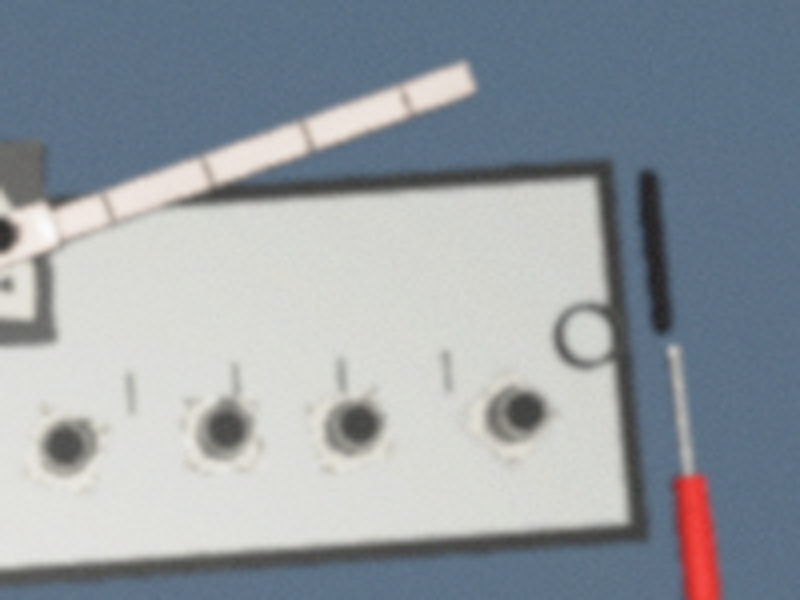

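```bash
cat > fit.py <<'E'
from h import *
from scipy.optimize import least_squares
T2=lambda x,y:(180+(x+.5)/4-.5,140+(y+.5)/4-.5)
T3=lambda x,y:(260+(x+.5)/4-.5,120+(y+.5)/4-.5)
S0=lambda x,y:(120+(x+.5)/4-.5,170+(y+.5)/4-.5)
S1=lambda x,y:(240+(x+.5)/4-.5,170+(y+.5)/4-.5)
obs=[]
for d,p in zip((.2,.282,.364,.446),((428,126),(529,91),(628,55),(728,20))): obs.append(("top",d,.022,T2(*p)))
for d,p in zip((.2,.282,.364,.446),((110,207),(207,171),(307,136),(407,101))): obs.append(("top",d,.022,T3(*p)))
obs.append(("top",.5,.022,T3(473,77))); obs.append(("top",.11,.084,T2(317,154)))
for d,p in zip((.2,.282,.364,.446),((604,350),(494,395),(384,446),(266,497))): obs.append(("scene",d,.022,S0(*p)))
obs.append(("scene",.11,.084,S0(720,246)))
a=.28
def res(p,per=False):
    x,y,w=p[:3]; r=[]
    for n,d,z,uv in obs:
        lx,ly=d*np.sin(a),-d*np.cos(a)
        P=[x+lx*np.cos(w)-ly*np.sin(w),y+lx*np.sin(w)+ly*np.cos(w),z]
        r.append(proj(n,P)[0]-uv)
    return np.array(r) if per else np.ravel(r)
if __name__=="__main__":
    s=least_squares(res,[.7,.13,0]); print(s.x, np.degrees(s.x[2])); print(np.round(res(s.x,True),2).tolist())
    al=obs[:]
    for n in("top","scene"):
        obs[:]=[o for o in al if o[0]==n]; s2=least_squares(res,s.x); print(n,s2.x)
    x,y,w=s.x; R=np.array([[np.cos(w),-np.sin(w)],[np.sin(w),np.cos(w)]])
    for i in range(4): print("mark",i+1,np.array([x,y])+R@[-.04,-.2-.082*i])
    # mat mark lines
    print("tape mid", [unp("top",T2(*p),0)[:2].round(4).tolist() for p in ((451,313),(556,301),(662,296),(767,291))])
    print("scene", [unp("scene",S0(*p),0)[:2].round(4).tolist() for p in ((562,210),(457,231),(349,247),(238,263))])
    L=np.array([x,y])
    # collars: spout top rim centre z=.055
    for nm,t,sc in (("A",T2(384,366),S0(619,113)),("B",T2(545,350),S0(461,142)),("C",T2(678,343),S0(331,161)),("D",T3(525,411),S0(161,187))):
        pt=unp("top",t,.055)[:2]; ps=unp("scene",sc,.055)[:2]; print(nm,pt.round(4),ps.round(4),"local",(R.T@((pt+ps)/2-L)).round(4))
    for nm,t,sc in (("s1",T2(75,266),S1(467,190)),("s2",T2(43,411),S1(461,78)),("s3",T2(185,426),S1(325,80)),("s4",T3(590,334),S0(84,288))):
        pt=unp("top",t,.026)[:2]; ps=unp("scene",sc,.026)[:2]; print(nm,pt.round(4),ps.round(4),"local",(R.T@((pt+ps)/2-L)).round(4))
    for nm,t in (("mug",T2(35,100)),("can",(155.5,183)),):
        print(nm,unp("top",t,.09)[:2])
E
python3 fit.py
```

```text
[0.61544819 0.21248548 0.07668367] 4.393650875052923
[[0.3, 0.12], [-0.03, -0.07], [0.04, 0.04], [-0.24, -0.08], [-0.2, -0.13], [0.47, -0.07], [0.29, -0.21], [0.01, -0.33], [-0.27, -0.14], [-0.16, -0.47], [-0.16, -0.62], [0.51, -0.08], [-0.0, -0.51], [0.21, -0.39], [-0.54, 0.38]]
top [0.61502208 0.21255185 0.07668663]
scene [0.61591502 0.21229701 0.07807967]
mark 1 [0.59088745 0.01000889]
mark 2 [ 0.59716935 -0.07175013]
mark 3 [ 0.60345125 -0.15350915]
mark 4 [ 0.60973315 -0.23526817]
tape mid [[0.543, 0.0069], [0.553, -0.0744], [0.5576, -0.1566], [0.5621, -0.2382]]
scene [[0.5442, 0.0058], [0.5542, -0.0753], [0.559, -0.1572], [0.5635, -0.2402]]
A [0.4977 0.0582] [0.4991 0.0562] local [-0.1286 -0.1458]
B [ 0.5106 -0.062 ] [ 0.5126 -0.0647] local [-0.1247 -0.2671]
C [ 0.5166 -0.1614] [ 0.5188 -0.1618] local [-0.1261 -0.3655]
D [ 0.5266 -0.2865] [ 0.5278 -0.2863] local [-0.1262 -0.4906]
s1 [0.5743 0.2948] [0.5816 0.2953] local [-0.0311  0.0852]
s2 [0.4636 0.3164] [0.47   0.3174] local [-0.1402  0.1155]
s3 [0.453  0.2087] [0.4583 0.2093] local [-0.1596  0.0087]
s4 [ 0.5887 -0.3434] [ 0.5912 -0.3433] local [-0.068  -0.5523]
mug [0.69005592 0.3173358 ]
can [0.63438145 0.41255007]
```

```bash
cat > plan.py <<'E'
import sys
from h import *
PX,PY,W=.61545,.21250,.0767
Rw=np.array([[np.cos(W),-np.sin(W)],[np.sin(W),np.cos(W)]])
def loc(lx,ly): return np.array([PX,PY])+Rw@[lx,ly]
def knob(a,r=.110): return loc(r*np.sin(a),-r*np.cos(a))
def mark(i): return loc(-.04,-.2-.082*(i-1))
def go(xy,z,yawdeg=None):
    """yawdeg: wanted world angle of tool z (mod 180). Prints turn then shift in axes after turn."""
    o=get_obs(); R=np.array(o["orientation"]); p=np.array(o["position"])
    cur=np.degrees(np.arctan2(R[1,2],R[0,2]))
    d=0 if yawdeg is None else (yawdeg-cur+90)%180-90
    new=np.radians(cur+d); zz=np.array([np.cos(new),np.sin(new),0]); yy=np.array([0,0,-1.]); xx=np.cross(yy,zz)
    t=np.array([xy[0],xy[1],z])-p
    print("pos",p.round(4),"yaw %.1f"%cur,"F",np.round(o["wrist_force"],1),"T",np.round(o["ft_torque"],2),"open %.4f"%o["opening"],"t %.2f"%o["time"],"q7 %.0f"%o["qpos"][6])
    print("turn about tool y (rad) %.3f"%(-np.radians(d)),"then shift x %.4f y %.4f z %.4f"%(t@xx,t@yy,t@zz), "| tilt",np.round(R[:,1],3))
def st():
    o=get_obs(); R=np.array(o["orientation"])
    print("pos",np.round(o["position"],4),"yaw %.1f"%np.degrees(np.arctan2(R[1,2],R[0,2])),"F",np.round(o["wrist_force"],1),"T",np.round(o["ft_torque"],2),"open %.4f"%o["opening"],"t %.2f"%o["time"])
E
python3 -c "
from plan import *
k=knob(.28); print(k, knob(0), knob(.56)); go(k,.13,20.4)"
```

```text
[0.65386022 0.10942403] [0.62387873 0.1028234 ] [0.68084998 0.12405317]
pos [0.1594 0.6297 0.2524] yaw 75.8 F [-0.4  0.3 -0.7] T [-0.07  0.01  0.03] open 0.0854 t 0.10 q7 -3
turn about tool y (rad) 0.967 then shift x 0.6600 y 0.1224 z 0.2821 | tilt [-0.    -0.002 -1.   ]
```

```bash
python3 -m crank '[[0.06,[0,0,0],0.138],[0.06,[0,0,0],0.138],[0.06,[0,0,0],0.138],[0.06,[0,0,0],0.138],[0.06,[0,0,0],0.138],[0.06,[0,0,0],0.138],[0.06,[0,0,0],0.138]]'; python3 -m crank '[[0.06,[0.03,0,0.0128],0],[0.06,[0.03,0,0.0128],0],[0.06,[0.03,0,0.0128],0],[0.06,[0.03,0,0.0128],0],[0.06,[0.03,0,0.0128],0],[0.06,[0.03,0,0.0128],0],[0.06,[0.03,0,0.0128],0],[0.06,[0.03,0,0.0128],0],[0.06,[0.03,0,0.0128],0],[0.06,[0.03,0,0.0128],0],[0.06,[0.03,0,0.0128],0]]';python3 -c "
from plan import *
go(knob(.28),.13,20.4)"
```

```text
time: 0.8
position: [0.1594, 0.6298, 0.2527]
orientation: [[0.344, -0.0, 0.939], [-0.939, -0.001, 0.344], [0.001, -1.0, -0.0]]
wrist_force: [0.0, 0.0, 0.1]
opening: 0.0601
time: 1.9
position: [0.4073, 0.3689, 0.253]
orientation: [[0.35, -0.0, 0.937], [-0.937, -0.0, 0.35], [0.0, -1.0, -0.001]]
wrist_force: [0.3, 1.2, 0.2]
opening: 0.0602
pos [0.4073 0.3689 0.253 ] yaw 20.5 F [0.3 1.2 0.2] T [-0.   -0.04 -0.03] open 0.0602 t 1.90 q7 -19
turn about tool y (rad) 0.001 then shift x 0.3292 y 0.1230 z 0.1407 | tilt [-0. -0. -1.]
```

Tracking is very good; continue to above the knob.

```bash
python3 -m crank '[[0.06,[0.03,0,0.0128],0],[0.06,[0.03,0,0.0128],0],[0.06,[0.03,0,0.0128],0],[0.06,[0.03,0,0.0128],0],[0.06,[0.03,0,0.0128],0],[0.06,[0.03,0,0.0128],0],[0.06,[0.03,0,0.0128],0],[0.06,[0.03,0,0.0128],0],[0.06,[0.03,0,0.0128],0],[0.06,[0.03,0.02,0.0128],0],[0.06,[0.029,0.03,0.0127],0],[0.06,[0,0.03,0],0]]';python3 -m crank '[[0.06,[0,0.02,0],0],[0.06,[0,0.02,0],0],[0.06,[0,0,0],0]]';python3 -c "
from plan import *
go(knob(.28),.081,20.4)
snap('scene','k1',240,170,160,120,5)"
```

```text
time: 3.1
position: [0.6561, 0.1055, 0.1725]
orientation: [[0.343, 0.003, 0.939], [-0.939, -0.003, 0.343], [0.004, -1.0, 0.002]]
wrist_force: [0.2, -0.7, 0.7]
opening: 0.06
time: 3.4
position: [0.6511, 0.1107, 0.1297]
orientation: [[0.349, -0.007, 0.937], [-0.937, -0.002, 0.349], [-0.001, -1.0, -0.007]]
wrist_force: [0.2, 0.7, 0.1]
opening: 0.0603
pos [0.6511 0.1107 0.1297] yaw 20.4 F [0.2 0.7 0.1] T [0.   0.04 0.08] open 0.0603 t 3.40 q7 21
turn about tool y (rad) 0.001 then shift x 0.0022 y 0.0487 z 0.0021 | tilt [-0.007 -0.002 -1.   ]
```

View pics/k1.png

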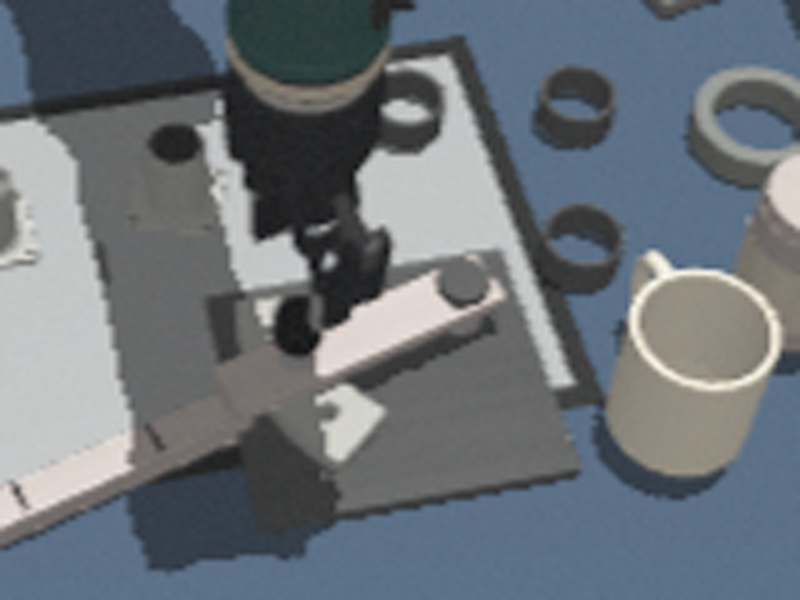

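```bash
python3 -m crank '[[0.06,[0.001,0.015,0.001],0],[0.06,[0.001,0.015,0.001],0],[0.06,[0,0.01,0],0],[0.06,[0,0.008,0],0],[0.06,[0,0,0],0],[0.06,[0,0,0],0]]';python3 -c "
from plan import *
go(knob(.28),.081,20.4)
snap('scene','k2',240,170,160,120,5)"
```

```text
time: 4.05
position: [0.6561, 0.1098, 0.0853]
orientation: [[0.349, 0.0, 0.937], [-0.937, -0.0, 0.349], [0.0, -1.0, 0.0]]
wrist_force: [-0.1, 0.3, -0.3]
opening: 0.0602
pos [0.6561 0.1098 0.0853] yaw 20.4 F [-0.1  0.3 -0.3] T [-0.01 -0.05 -0.  ] open 0.0602 t 4.05 q7 22
turn about tool y (rad) 0.001 then shift x -0.0004 y 0.0043 z -0.0023 | tilt [ 0. -0. -1.]
```

View pics/k2.png

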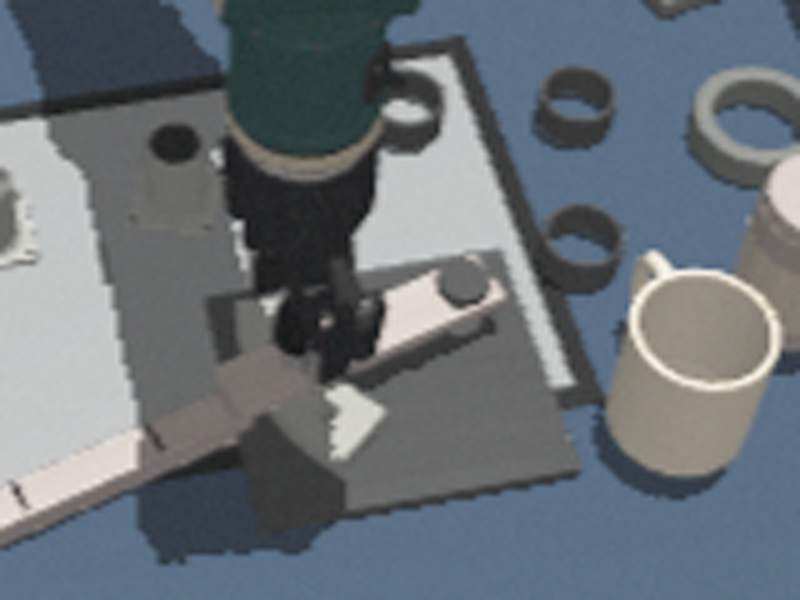

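```bash
python3 -c "
from plan import *
k=knob(.28)
for z in (.055,.072,.084): print(z,proj('scene',[*k,z]),proj('scene',[.6561,.1098,z]))
f=cv2.imread('pics/k2_raw.png'); print(f[225:245,290:325].max(2))
f=grab_frame('top')[:,:,::-1]; cv2.imwrite('pics/k3.png',cv2.resize(f[120:240,200:360],None,fx=5,fy=5,interpolation=cv2.INTER_CUBIC))
"
```

```text
0.055 [[298.87735423 237.54535246]] [[299.1242775  238.18485211]]
0.072 [[299.00108888 234.03335169]] [[299.251237   234.67618894]]
0.084 [[299.09029306 231.50144021]] [[299.3427686  232.14661395]]
[[ 89  41  34  37  34  37  34  38  38  37  39  37  36  38  36  38  51  61
   65  65  58  94 109 107 108 106 106 105 105 107 106 105 105 136 202]
 [ 87  40  35  35  34  35  33  40  38  38  35  37  33  36  37  36  49  58
   63  63  62  80  98 106 105 105 108 105 106 107 115 148 210 223 225]
 [ 77  40  31  34  35  34  58  50  41  39  46  53  62  67  67  51  44  56
   62  62  63  65  92 104 104  97 100 103 123 169 208 221 226 229 226]
 [ 58  41  36  57  65  88  99  77  42  35  50  74  77  57  40  41  41  51
   61  64  65  64  69  80  75  70  99 189 220 222 226 227 226 227 226]
 [ 64  68 107 125 140 151 114  62  44  40  39  45  48  43  39  37  37  51
   59  61  63  62  58  80  82  71 120 204 227 226 226 226 224 225 225]
 [106 106 172 202 203 161  86  35  38  33  37  41  37  35  40  41  40  50
   51  51  61  63 121 132  91  56  69 194 226 225 226 224 225 226 225]
 [110 109 120 184 186 117  43  3
[... 1298 characters left out ...]
  87  45  33  26  28  65  71  57  43  36  36  39
   41  40  39  42  43  36  39 150 156 133 122  98  82  73  65  62  58]
 [122 121 120 120 117 114 104 101  90  70  77  84  96  83  51  35  40  40
   37  36  42  40  41  59  99 118 119 100  77  65  62  59  60  61  57]
 [120 119 118 118 117 119 110 102 103 106  91  85  95  85  52  40  38  37
   38  38  99  94  97 108 113 100  76  65  60  60  59  58  59  58  59]
 [120 120 120 118 119 117 114 109 105 105  96  92 103  78  47  34  38  35
   37  59 102 112 111  99  79  64  59  59  57  59  57  60  57  60  86]
 [120 118 118 119 119 119 118 118 116 116 104  97 102  76  44  37  37  38
   38  76  91  84  72  62  59  56  56  58  57  60  89  99  98 100 105]]
```

View pics/k3.png

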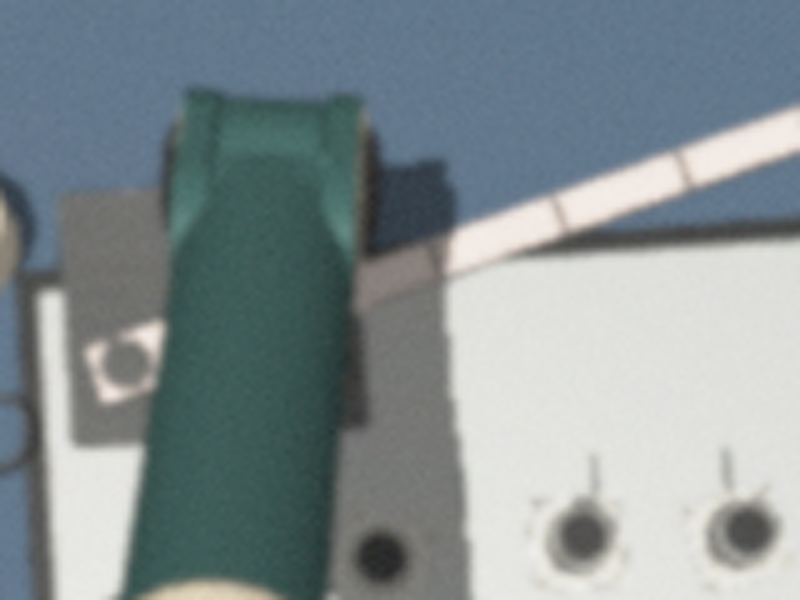

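```bash
python3 -c "
from plan import *
o=get_obs();R=np.array(o['orientation']);p=np.array(o['position'])
for s in (1,-1):
  for zz in (.030,.045):
    for xx in(-.011,.011):
      for yy in (.022,-.02): print(s,zz,xx,yy,proj('scene',p+R@[xx,yy,s*zz]).round(1))
f=cv2.imread('pics/k2_raw.png'); cv2.imwrite('pics/k4.png',cv2.resize(f[205:255,275:335],None,fx=12,fy=12,interpolation=cv2.INTER_NEAREST))
"
```

```text
1 0.03 -0.011 0.022 [[308.  242.9]]
1 0.03 -0.011 -0.02 [[308.6 234. ]]
1 0.03 0.011 0.022 [[301. 246.]]
1 0.03 0.011 -0.02 [[301.4 237.2]]
1 0.045 -0.011 0.022 [[310.7 247. ]]
1 0.045 -0.011 -0.02 [[311.4 238.1]]
1 0.045 0.011 0.022 [[303.7 250.1]]
1 0.045 0.011 -0.02 [[304.1 241.3]]
-1 0.03 -0.011 0.022 [[297.6 227.3]]
-1 0.03 -0.011 -0.02 [[297.8 218.2]]
-1 0.03 0.011 0.022 [[290.7 230.2]]
-1 0.03 0.011 -0.02 [[290.8 221.2]]
-1 0.045 -0.011 0.022 [[295.1 223.6]]
-1 0.045 -0.011 -0.02 [[295.3 214.4]]
-1 0.045 0.011 0.022 [[288.2 226.4]]
-1 0.045 0.011 -0.02 [[288.2 217.4]]
```

View pics/k4.png

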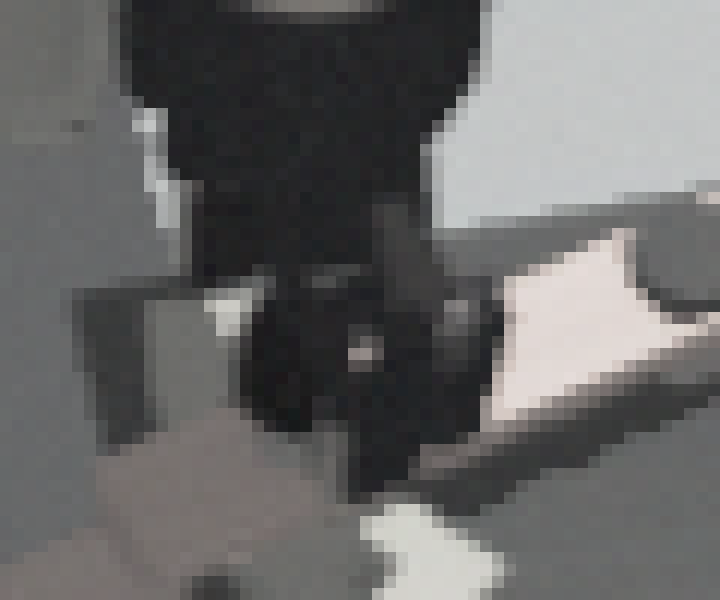

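```bash
python3 -m crank '[[0.06,[0,0.004,-0.002],0],[0.03,[0,0,0],0],[0.02,[0,0,0],0],[0.02,[0,0,0],0],[0.02,[0,0,0],0],[0.02,[0,0,0],0]]';python3 -c "
from plan import *
go(knob(.28),.081,20.4)"
```

```text
time: 4.75
position: [0.6548, 0.1094, 0.0818]
orientation: [[0.349, 0.002, 0.937], [-0.937, 0.0, 0.349], [0.0, -1.0, 0.002]]
wrist_force: [2.0, 1.0, 3.2]
opening: 0.0263
pos [0.6548 0.1094 0.0818] yaw 20.4 F [2.  1.  3.2] T [ 0.13 -0.3  -0.03] open 0.0263 t 4.75 q7 23
turn about tool y (rad) 0.001 then shift x -0.0004 y 0.0008 z -0.0009 | tilt [ 0.002  0.    -1.   ]
```

```bash
python3 -m crank '[[0.02,[0,-0.009,0],0],[0.02,[0,-0.009,0],0],[0.02,[0,0,0],0],[0.02,[0,0,0],0]]';python3 -c "
from plan import *
go(knob(0),.081,4.4)
snap('scene','k5',240,170,160,120,5)"
```

```text
time: 5.15
position: [0.6536, 0.109, 0.0979]
orientation: [[0.349, -0.001, 0.937], [-0.937, -0.0, 0.349], [0.0, -1.0, -0.001]]
wrist_force: [5.1, 1.0, -12.0]
opening: 0.0264
pos [0.6536 0.109  0.0979] yaw 20.4 F [  5.1   1.  -12. ] T [ 0.15 -1.09 -0.48] open 0.0264 t 5.15 q7 22
turn about tool y (rad) 0.279 then shift x 0.0038 y 0.0169 z -0.0301 | tilt [-0.001 -0.    -1.   ]
```

View pics/k5.png

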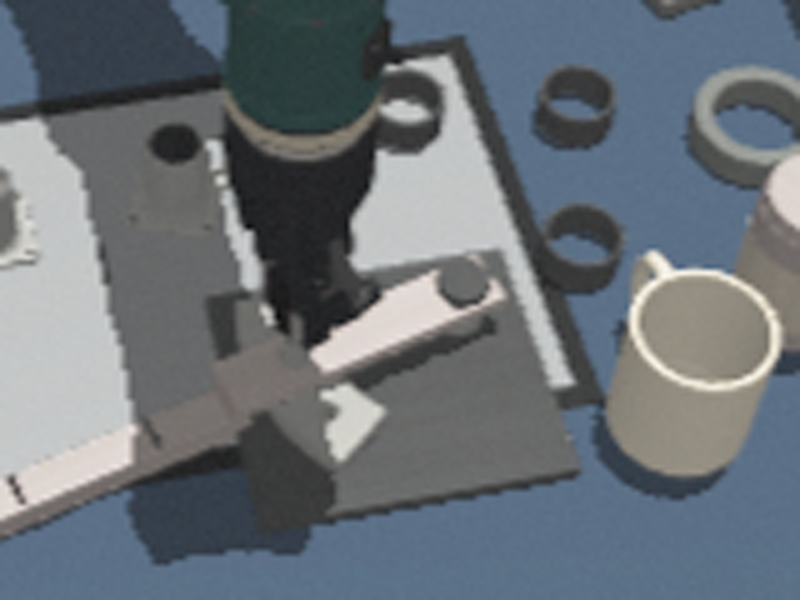

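```bash
python3 -m crank '[[0.02,[0,-0.002,0],0],[0.02,[0,0,-0.0038],0.035],[0.02,[0,0,-0.0038],0.035],[0.02,[0,0,-0.0038],0.035],[0.02,[0,0,-0.0038],0.035],[0.02,[0,0,-0.0038],0.035],[0.02,[0,0,-0.0038],0.035],[0.02,[0,0,-0.0038],0.035],[0.02,[0,0,-0.0038],0.035],[0.02,[0,0,0],0],[0.02,[0,0,0],0]]';python3 -c "
from plan import *
go(knob(0),.081,4.4)
snap('scene','k6',120,170,200,150,4)"
```

```text
time: 6.3
position: [0.6243, 0.1028, 0.1012]
orientation: [[0.078, -0.001, 0.997], [-0.997, 0.0, 0.078], [-0.001, -1.0, -0.001]]
wrist_force: [1.5, 3.4, -12.8]
opening: 0.0265
pos [0.6243 0.1028 0.1012] yaw 4.5 F [  1.5   3.4 -12.8] T [ 0.67 -0.14 -0.16] open 0.0265 t 6.30 q7 9
turn about tool y (rad) 0.001 then shift x -0.0001 y 0.0202 z -0.0004 | tilt [-0.001  0.    -1.   ]
```

View pics/k6.png

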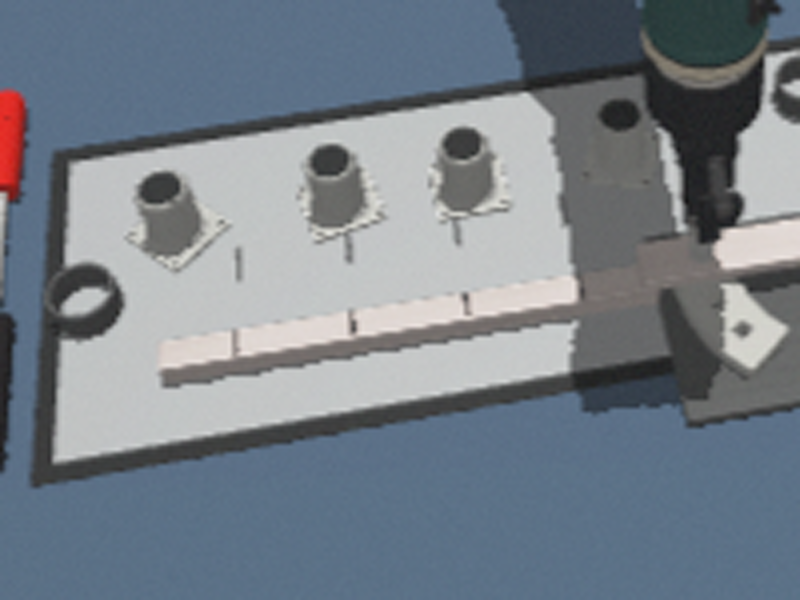

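```bash
python3 -m crank '[[0.02,[0,0.006,0],0],[0.02,[0,0.006,0],0],[0.02,[0,0.004,0],0],[0.02,[0,0.002,0],0],[0.02,[0,0,0],0],[0.02,[0,0,0],0]]'
```

```text
time: 6.95
position: [0.6247, 0.1027, 0.0834]
orientation: [[0.077, -0.0, 0.997], [-0.997, 0.001, 0.077], [-0.001, -1.0, -0.0]]
wrist_force: [-0.9, 5.2, -8.5]
opening: 0.0263
```

```bash
python3 -m crank '[[0.06,[0,0,0],0],[0.06,[0,0,0],0],[0.06,[0,0,0],0],[0.06,[0,-0.03,0],0],[0.06,[0,-0.03,0],0],[0.06,[0,-0.03,0],0],[0.06,[0,-0.02,0],0]]';python3 -c "
from plan import *
st()
snap('scene','k7',120,170,200,150,4)"
```

```text
time: 7.65
position: [0.6261, 0.1011, 0.1965]
orientation: [[0.076, 0.004, 0.997], [-0.997, 0.0, 0.076], [0.0, -1.0, 0.004]]
wrist_force: [0.9, -0.6, -0.1]
opening: 0.0597
pos [0.6261 0.1011 0.1965] yaw 4.3 F [ 0.9 -0.6 -0.1] T [ 0.02 -0.06  0.02] open 0.0597 t 7.65
```

View pics/k7.png

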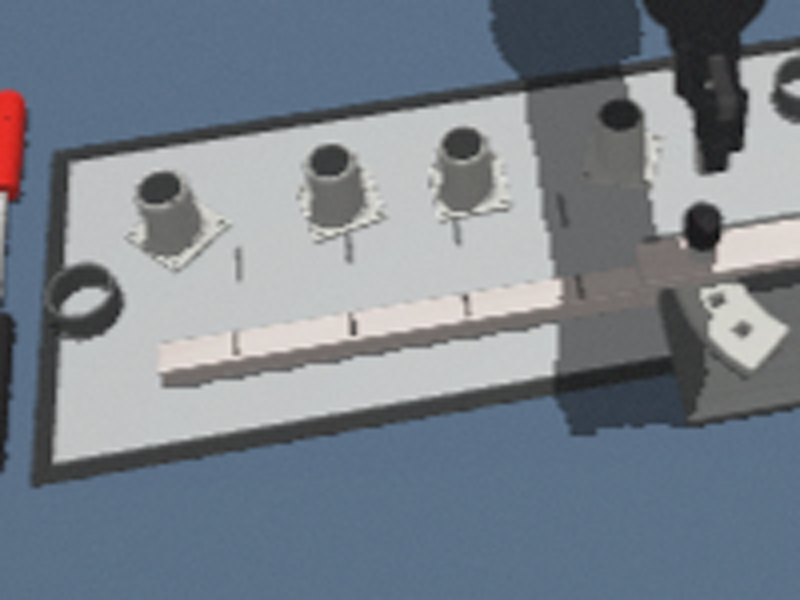

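```bash
python3 -c "
from plan import *
S=lambda p:((np.array(p)-[120,170]+.5)*4-.5).round(0)
for z in(.084,.096): print(z,S(proj('scene',[*knob(0),z])[0]))
for a in(-.02,0,.02):
  print(a,[S(proj('scene',[*knob(a,d),.022])[0]).tolist() for d in(.2,.282,.364,.446,.5)])
"
```

```text
0.084 [702. 214.]
0.096 [703. 203.]
-0.02 [[579.0, 281.0], [466.0, 298.0], [352.0, 315.0], [236.0, 333.0], [158.0, 344.0]]
0 [[580.0, 285.0], [467.0, 304.0], [352.0, 324.0], [236.0, 343.0], [158.0, 356.0]]
0.02 [[581.0, 290.0], [468.0, 311.0], [353.0, 332.0], [236.0, 354.0], [158.0, 368.0]]
```

```bash
cat > yawfit.py <<'E'
from plan import *
def crops(src,n,pts,name,sz=26,s=12):
    f=cv2.imread(src); out=[]
    for p in pts:
        c=proj(n,[p[0],p[1],.015])[0]; x0,y0=int(c[0]-sz/2),int(c[1]-sz/2)
        g=f[y0:y0+sz,x0:x0+sz].astype(float); lo,hi=np.percentile(g,2),np.percentile(g,99.5)
        g=np.clip((g-lo)/(hi-lo)*255,0,255).astype(np.uint8)
        g=cv2.resize(g,None,fx=s,fy=s,interpolation=cv2.INTER_CUBIC)
        g=cv2.copyMakeBorder(g,0,4,0,4,cv2.BORDER_CONSTANT); print(x0,y0); out.append(g)
    cv2.imwrite(name,np.vstack([np.hstack(out[:2]),np.hstack(out[2:])]))
E
python3 - <<'E'
from yawfit import *
P=[(.498,.057),(.511,-.063),(.5175,-.1616),(.527,-.2864)]
crops('pics/scene0.png','scene',P,'pics/yc_s.png',30,10)
crops('pics/top0.png','top',P,'pics/yc_t.png',34,9)
E
```

```text
259 190
221 197
189 202
148 209
259 214
298 211
330 209
371 206
```

View pics/yc_s.png

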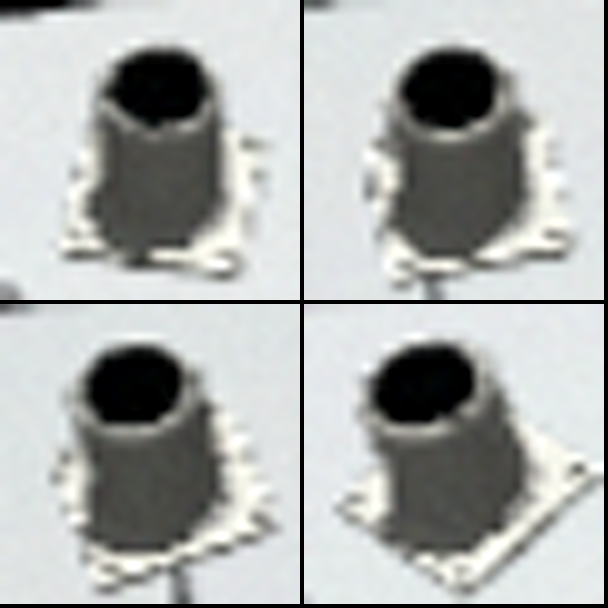

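View pics/yc_t.png

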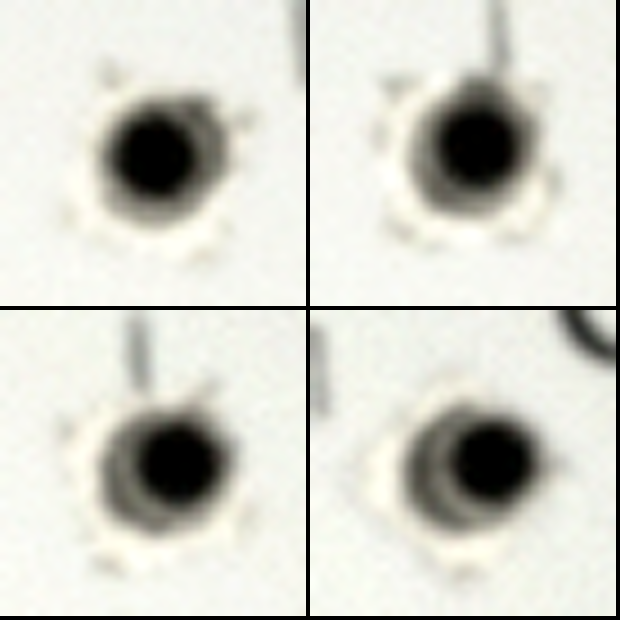

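```bash
python3 - <<'E'
from plan import *
E={'A':(259,190,[(62,245),(235,270)]),'B':(221,197,[(90,280),(268,243)]),'C':(189,202,[(100,281),(272,221)]),'D1':(148,209,[(36,204),(158,286)]),'D2':(148,209,[(158,286),(296,171)])}
for k,(x0,y0,c) in E.items():
    q=[unp('scene',(x0+(a+.5)/10-.5,y0+(b+.5)/10-.5),.003)[:2] for a,b in c]; d=q[1]-q[0]
    print(k,np.linalg.norm(d).round(4),np.degrees(np.arctan2(d[1],d[0])).round(1),'mod90 %.1f'%(np.degrees(np.arctan2(d[1],d[0]))%90))
T={'A':(259,214,[(108,75),(247,120),(205,255),(68,215)]),'B':(298,211,[(88,85),(240,90),(215,232),(95,232)]),'C':(330,209,[(65,125),(210,75),(248,205),(108,255)]),'D':(371,206,[(142,65),(245,150),(155,262),(50,165)])}
for k,(x0,y0,c) in T.items():
    q=np.array([unp('top',(x0+(a+.5)/9-.5,y0+(b+.5)/9-.5),.005)[:2] for a,b in c]); 
    d=np.roll(q,-1,0)-q; print(k,q.mean(0).round(4),np.linalg.norm(d,axis=1).round(3),(np.degrees(np.arctan2(d[:,1],d[:,0]))%90).round(1))
E
```

```text
A 0.055 72.4 mod90 72.4
B 0.0554 97.7 mod90 7.7
C 0.0545 107.4 mod90 17.4
D1 0.0531 48.0 mod90 48.0
D2 0.0544 134.7 mod90 44.7
A [0.4984 0.0573] [0.05  0.048 0.049 0.05 ] [72.5 73.1 74.2 74.6]
B [ 0.5109 -0.0637] [0.052 0.05  0.041 0.051] [88.6 80.   0.4  2.8]
C [ 0.516  -0.1618] [0.053 0.046 0.051 0.047] [19.5 15.9 20.  18.1]
D [ 0.5278 -0.2853] [0.045 0.05  0.049 0.047] [50.3 50.9 47.1 47.3]
```

```bash
python3 -c "
from plan import *
go((.4985,.0573),.1,-17)"
```

```text
pos [0.6277 0.1013 0.1994] yaw 4.3 F [1.5 0.5 2.8] T [ 0.04 -0.08  0.01] open 0.0597 t 7.70 q7 6
turn about tool y (rad) 0.372 then shift x 0.0798 y 0.0994 z -0.1107 | tilt [ 0.009  0.002 -1.   ]
```

```bash
python3 -m crank '[[0.064,[0,0,0],0.124],[0.064,[0,0,0],0.124],[0.064,[0,0,0],0.124],[0.064,[0.016,0,-0.022],0],[0.064,[0.016,0,-0.022],0],[0.064,[0.016,0.02,-0.022],0],[0.064,[0.016,0.03,-0.022],0],[0.064,[0.016,0.03,-0.022],0],[0.064,[0,0.015,0],0],[0.064,[0,0,0],0],[0.064,[0,0,0],0]]'; python3 -c "
from plan import *
go((.4985,.0573),.037,-17)
snap('scene','a1',200,150,160,120,5)"
```

```text
time: 8.8
position: [0.498, 0.0575, 0.099]
orientation: [[-0.291, 0.002, 0.957], [-0.957, -0.0, -0.291], [-0.001, -1.0, 0.002]]
wrist_force: [0.2, 0.7, 0.3]
opening: 0.0641
pos [0.498  0.0575 0.099 ] yaw -16.9 F [0.2 0.7 0.3] T [-0.02 -0.01 -0.05] open 0.0641 t 8.80 q7 -6
turn about tool y (rad) 0.001 then shift x -0.0000 y 0.0620 z 0.0006 | tilt [ 0.002 -0.    -1.   ]
```

View pics/a1.png

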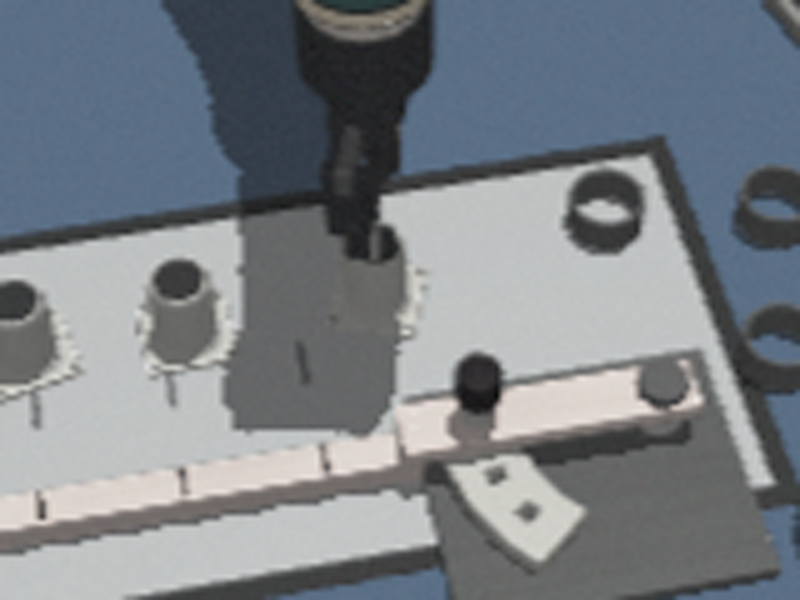

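```bash
python3 -m crank '[[0.064,[0,0.015,0],0],[0.064,[0,0.015,0],0],[0.064,[0,0.015,0],0],[0.064,[0,0.01,0],0],[0.064,[0,0.006,0],0],[0.064,[0,0,0],0],[0.035,[0,0,0],0],[0.035,[0,0,0],0],[0.035,[0,0,0],0],[0.035,[0,0,0],0]]'; python3 -c "
from plan import *
st()"
```

```text
time: 9.85
position: [0.4968, 0.0576, 0.038]
orientation: [[-0.291, 0.002, 0.957], [-0.957, 0.0, -0.291], [-0.001, -1.0, 0.001]]
wrist_force: [-0.9, -0.5, 5.5]
opening: 0.0384
pos [0.4968 0.0576 0.038 ] yaw -16.9 F [-0.9 -0.5  5.5] T [-0.15  0.17  0.02] open 0.0384 t 9.85
```

```bash
python3 -m crank '[[0.064,[0,0,0],0],[0.064,[0,0,0],0],[0.064,[0,0,0],-0.1],[0.064,[0,0,0],-0.147],[0.064,[0,0,0],-0.147],[0.064,[0,0,0],-0.147],[0.064,[0,0,0],-0.147],[0.064,[0,0,0],-0.147],[0.064,[0,0,0],-0.147],[0.064,[0,0,0],-0.147],[0.064,[0,0,0],-0.147],[0.064,[0,0,0],-0.147]]';  python3 -m crank '[[0.064,[0,0,0],-0.147],[0.064,[0,0,0],0],[0.035,[0,0,0],0],[0.035,[0,0,0],0],[0.035,[0,0,0],0],[0.035,[0,0,0],0]]'; python3 -c "
from plan import *
go(mark(1),.1,94.4)"
```

```text
time: 11.05
position: [0.496, 0.0576, 0.0372]
orientation: [[0.906, -0.0, 0.423], [-0.423, -0.0, 0.906], [-0.0, -1.0, -0.0]]
wrist_force: [0.4, 0.0, -0.0]
opening: 0.0639
time: 11.65
position: [0.4963, 0.0576, 0.0375]
orientation: [[0.956, 0.0, 0.293], [-0.293, -0.0, 0.956], [0.0, -1.0, -0.0]]
wrist_force: [-1.2, -0.3, 5.1]
opening: 0.0388
pos [0.4963 0.0576 0.0375] yaw 73.0 F [-1.2 -0.3  5.1] T [-0.07  0.16 -0.06] open 0.0388 t 11.65 q7 65
turn about tool y (rad) -0.374 then shift x 0.0907 y -0.0625 z -0.0547 | tilt [ 0. -0. -1.]
```

```bash
python3 -m crank '[[0.035,[0,-0.02,0],0],[0.035,[0,-0.02,0],0],[0.035,[0,0,0],-0.125],[0.035,[0,0,0],-0.125],[0.035,[0,0,0],-0.124],[0.035,[0.022,0,-0.014],0],[0.035,[0.022,0,-0.014],0],[0.035,[0.022,0,-0.014],0],[0.035,[0.022,0,-0.013],0],[0.035,[0,0,0],0],[0.035,[0,0,0],0]]'; python3 -c "
from plan import *
go(mark(1),.038,94.4)
snap('scene','a2',200,150,160,120,5)"
```

```text
time: 12.75
position: [0.5876, 0.0095, 0.0765]
orientation: [[0.997, -0.002, -0.077], [0.077, -0.0, 0.997], [-0.002, -1.0, 0.0]]
wrist_force: [-0.2, 1.1, -1.3]
opening: 0.0389
pos [0.5876 0.0095 0.0765] yaw 94.4 F [-0.2  1.1 -1.3] T [ 0.04  0.07 -0.05] open 0.0389 t 12.75 q7 88
turn about tool y (rad) 0.000 then shift x 0.0033 y 0.0385 z 0.0003 | tilt [-0.002 -0.    -1.   ]
```

View pics/a2.png

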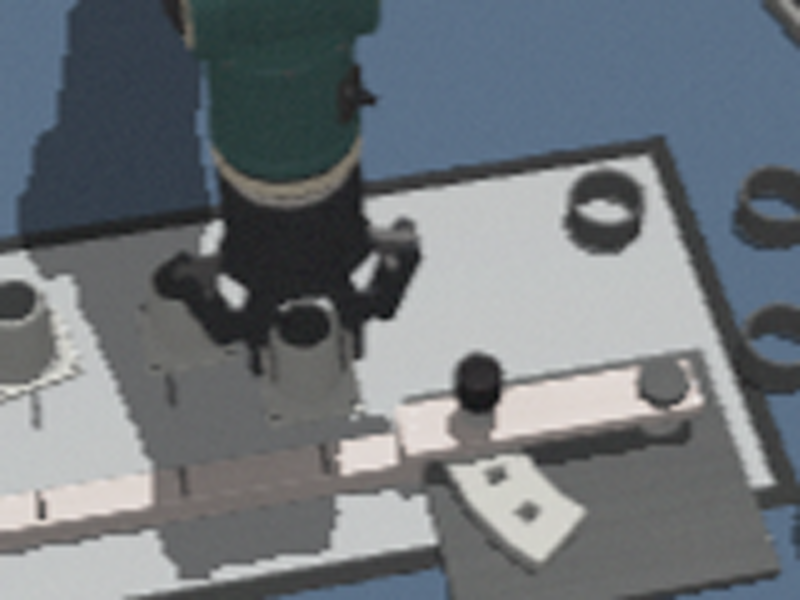

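```bash
python3 -m crank '[[0.035,[0.001,0.015,0],0],[0.035,[0,0.015,0],0],[0.035,[0,0.006,0],0],[0.035,[0,0.0025,0],0],[0.035,[0,0,0],0],[0.035,[0,0,0],0],[0.035,[0.0015,0,0],0],[0.035,[0.001,0,0],0],[0.035,[0,0,0],0]]'; python3 -c "
from plan import *
go(mark(1),.038,94.4)"
```

```text
time: 13.7
position: [0.5921, 0.0099, 0.0389]
orientation: [[0.997, 0.001, -0.078], [0.078, 0.0, 0.997], [0.001, -1.0, -0.0]]
wrist_force: [1.5, -0.4, -1.5]
opening: 0.0388
pos [0.5921 0.0099 0.0389] yaw 94.5 F [ 1.5 -0.4 -1.5] T [-0.   -0.01  0.03] open 0.0388 t 13.70 q7 88
turn about tool y (rad) 0.001 then shift x -0.0012 y 0.0009 z 0.0002 | tilt [ 0.001  0.    -1.   ]
```

```bash
python3 -m crank '[[0.035,[0,0.0015,0],0],[0.035,[0,0,0],0],[0.035,[0,0,0],0]]'; python3 -m crank '[[0.035,[0.001,0,0],0],[0.035,[0,0,0],0]]'
```

```text
time: 14.0
position: [0.5921, 0.0098, 0.0376]
orientation: [[0.997, 0.001, -0.078], [0.078, 0.0, 0.997], [0.001, -1.0, -0.0]]
wrist_force: [-0.2, -0.4, 1.5]
opening: 0.0387
time: 14.2
position: [0.5923, 0.0099, 0.0376]
orientation: [[0.997, -0.001, -0.078], [0.078, -0.0, 0.997], [-0.001, -1.0, -0.0]]
wrist_force: [-3.1, -0.7, 4.9]
opening: 0.0385
```

```bash
python3 -m crank '[[0.035,[0.001,0,0],0],[0.035,[0,0,0],0],[0.035,[0,0,0],0]]';python3 -m crank '[[0.062,[0,0,0],0],[0.062,[0,0,0],0],[0.062,[0,0,0],0],[0.062,[0,-0.02,0],0],[0.062,[0,-0.03,0],0],[0.062,[0,-0.03,0],0],[0.062,[0,0,0],0]]';  python3 -c "
from plan import *
go((.5115,-.0637),.1,7.4)
snap('scene','a3',200,150,160,120,5)"
```

```text
time: 14.5
position: [0.5928, 0.0099, 0.0376]
orientation: [[0.997, -0.002, -0.078], [0.078, -0.0, 0.997], [-0.002, -1.0, -0.0]]
wrist_force: [-4.4, -1.0, 6.9]
opening: 0.039
time: 15.2
position: [0.5967, 0.0102, 0.1214]
orientation: [[0.997, 0.008, -0.078], [0.078, 0.001, 0.997], [0.008, -1.0, -0.0]]
wrist_force: [-0.6, -0.3, -0.9]
opening: 0.0618
pos [0.5967 0.0102 0.1214] yaw 94.5 F [-0.6 -0.3 -0.9] T [ 0.02 -0.05  0.03] open 0.0618 t 15.20 q7 89
turn about tool y (rad) 1.520 then shift x 0.0623 y 0.0214 z -0.0940 | tilt [ 0.008  0.001 -1.   ]
```

View pics/a3.png

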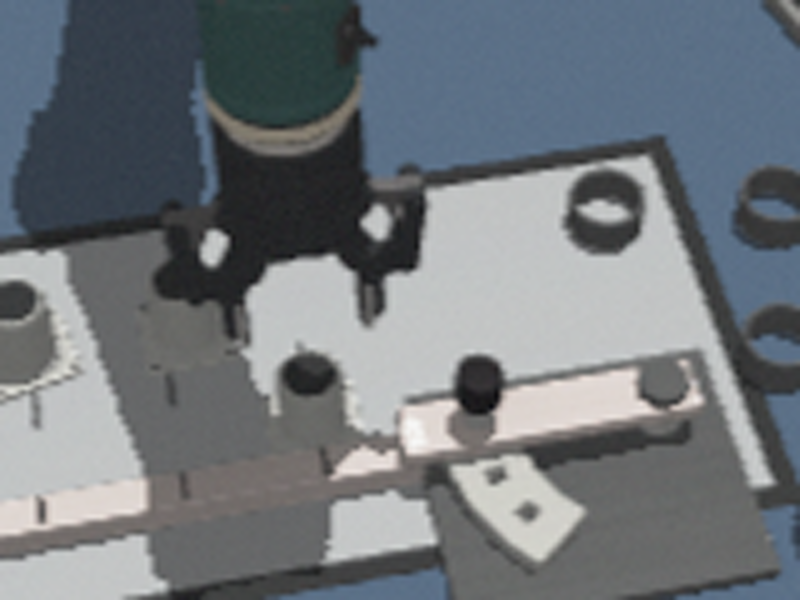

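```bash
python3 -m crank '[[0.064,[0,0,0],0.138],[0.064,[0,0,0],0.138],[0.064,[0,0,0],0.138],[0.064,[0,0,0],0.138],[0.064,[0,0,0],0.138],[0.064,[0,0,0],0.138],[0.064,[0,0,0],0.138],[0.064,[0,0,0],0.138],[0.064,[0,0,0],0.138],[0.064,[0,0,0],0.138],[0.064,[0,0,0],0.138],[0.064,[0,0,0],0]]';python3 -m crank '[[0.064,[0.02,0,-0.03],0],[0.064,[0.02,0,-0.03],0],[0.064,[0.02,0.01,-0.03],0],[0.064,[0,0.01,0],0],[0.064,[0,0,0],0]]';  python3 -c "
from plan import *
print(unp('scene',(261.5,224.3),.055))
go((.5115,-.0637),.0375,7.4)"
```

```text
time: 16.45
position: [0.5929, 0.0101, 0.1159]
orientation: [[0.131, -0.002, 0.991], [-0.991, -0.001, 0.131], [0.001, -1.0, -0.002]]
wrist_force: [-0.2, 1.3, 0.4]
opening: 0.0639
time: 16.95
position: [0.5111, -0.0615, 0.096]
orientation: [[0.132, -0.003, 0.991], [-0.991, 0.0, 0.132], [-0.0, -1.0, -0.003]]
wrist_force: [0.4, 0.6, -0.8]
opening: 0.0639
[0.5944755  0.00903848 0.055     ]
pos [ 0.5111 -0.0615  0.096 ] yaw 7.6 F [ 0.4  0.6 -0.8] T [ 0.05 -0.02  0.05] open 0.0639 t 16.95 q7 24
turn about tool y (rad) 0.003 then shift x 0.0022 y 0.0585 z 0.0001 | tilt [-0.003  0.    -1.   ]
```

```bash
python3 -m crank '[[0.064,[0.001,0.015,0],0],[0.064,[0.001,0.015,0],0],[0.064,[0,0.013,0],0],[0.064,[0,0.01,0],0],[0.064,[0,0.005,0],0],[0.064,[0,0,0],0],[0.035,[0,0,0],0],[0.035,[0,0,0],0],[0.035,[0,0,0],0],[0.064,[0,0,0],0],[0.064,[0,0,0],0]]'; python3 -m crank '[[0.064,[0,0,0],-0.143],[0.064,[0,0,0],-0.143],[0.064,[0,0,0],-0.143],[0.064,[0,0,0],-0.143],[0.064,[0,0,0],-0.143],[0.064,[0,0,0],-0.143],[0.064,[0,0,0],-0.143],[0.064,[0,0,0],-0.143],[0.064,[0,0,0],-0.143],[0.064,[0,0,0],-0.143],[0.064,[0,0,0],-0.143],[0.064,[0,0,0],0]]';python3 -m crank '[[0.035,[0,0,0],0],[0.035,[0,0,0],0],[0.035,[0,0,0],0],[0.035,[0,0,0],0]]';  python3 -c "
from plan import *
go(mark(2),.1,94.4)"
```

```text
time: 18.05
position: [0.5127, -0.0631, 0.0395]
orientation: [[0.131, 0.001, 0.991], [-0.991, 0.0, 0.131], [0.0, -1.0, 0.001]]
wrist_force: [1.3, -0.4, -0.4]
opening: 0.0637
time: 19.25
position: [0.5125, -0.0633, 0.0393]
orientation: [[0.991, 0.0, -0.133], [0.133, 0.001, 0.991], [0.0, -1.0, 0.0]]
wrist_force: [0.5, 0.3, -0.0]
opening: 0.064
time: 19.65
position: [0.5127, -0.0633, 0.0396]
orientation: [[0.991, 0.0, -0.132], [0.132, -0.0, 0.991], [0.0, -1.0, -0.0]]
wrist_force: [-1.6, -0.8, 4.2]
opening: 0.0387
pos [ 0.5127 -0.0633  0.0396] yaw 97.6 F [-1.6 -0.8  4.2] T [-0.16  0.22 -0.05] open 0.0387 t 19.65 q7 94
turn about tool y (rad) 0.055 then shift x 0.0836 y -0.0604 z -0.0149 | tilt [ 0. -0. -1.]
```

```bash
python3 -m crank '[[0.035,[0,-0.02,0],0],[0.035,[0,-0.02,0],0],[0.035,[0,0,0],0.055],[0.035,[0.0205,0,-0.004],0],[0.035,[0.0205,0,-0.004],0],[0.035,[0.0205,0,-0.004],0],[0.035,[0.0205,0,-0.003],0],[0.035,[0,0.01,0],0],[0.035,[0,0.015,0],0],[0.035,[0,0.008,0],0],[0.035,[0,0,0],0],[0.035,[0,0,0],0]]'; python3 -c "
from plan import *
go(mark(2),.0395,94.4)
snap('scene','b1',160,150,160,120,5)"
```

```text
time: 20.85
position: [0.5947, -0.0716, 0.0458]
orientation: [[0.997, -0.001, -0.078], [0.078, 0.0, 0.997], [-0.001, -1.0, 0.0]]
wrist_force: [0.1, 0.8, -1.0]
opening: 0.0388
pos [ 0.5947 -0.0716  0.0458] yaw 94.5 F [ 0.1  0.8 -1. ] T [ 0.02  0.02 -0.  ] open 0.0388 t 20.85 q7 93
turn about tool y (rad) 0.001 then shift x 0.0024 y 0.0063 z -0.0003 | tilt [-0.001  0.    -1.   ]
```

View pics/b1.png

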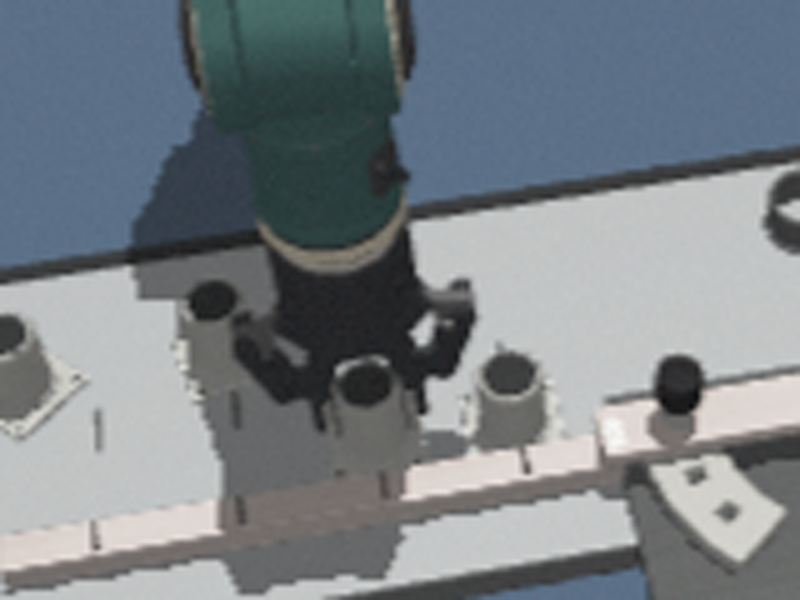

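```bash
python3 -m crank '[[0.035,[0,0.005,0],0],[0.035,[0,0.002,0],0],[0.035,[0,0,0],0]]'; python3 -m crank '[[0.035,[0.0015,0,0],0],[0.035,[0.0015,0,0],0],[0.035,[0.001,0,0],0],[0.035,[0,0,0],0],[0.035,[0,0,0],0]]'
```

```text
time: 21.2
position: [0.5956, -0.0718, 0.0397]
orientation: [[0.997, 0.0, -0.078], [0.078, -0.0, 0.997], [0.0, -1.0, -0.0]]
wrist_force: [-0.7, 0.2, 1.6]
opening: 0.0383
time: 21.7
position: [0.5992, -0.0716, 0.0396]
orientation: [[0.997, -0.001, -0.078], [0.078, -0.0, 0.997], [-0.001, -1.0, -0.0]]
wrist_force: [-4.0, -0.6, 5.4]
opening: 0.0386
```

```bash
python3 -m crank '[[0.058,[0,0,0],0],[0.058,[0,0,0],0],[0.058,[0,0,0],0],[0.062,[0,-0.02,0],0],[0.062,[0,-0.03,0],0],[0.062,[0,-0.03,0],0],[0.062,[0,0,0],0.135],[0.062,[0,0,0],0.135],[0.062,[0,0,0],0.135],[0.062,[0,0,0],0.135],[0.062,[0,0,0],0.135]]'; python3 -m crank '[[0.064,[0,0,0],0.134],[0.064,[0,0,0],0.134],[0.064,[0,0,0],0.134],[0.064,[0,0,0],0.134],[0.064,[0,0,0],0.134],[0.064,[0,0,0],0]]'; python3 -c "
from plan import *
go((.5175,-.1616),.0395,17.7)
snap('scene','b2',120,150,200,150,4)"
```

```text
time: 22.8
position: [0.5997, -0.0713, 0.1193]
orientation: [[0.824, 0.0, 0.567], [-0.567, 0.0, 0.824], [0.0, -1.0, 0.0]]
wrist_force: [0.7, -0.8, 0.6]
opening: 0.0619
time: 23.4
position: [0.5996, -0.0712, 0.1192]
orientation: [[0.299, 0.0, 0.954], [-0.954, -0.0, 0.299], [0.0, -1.0, -0.0]]
wrist_force: [-0.8, -0.4, -0.7]
opening: 0.0642
pos [ 0.5996 -0.0712  0.1192] yaw 17.4 F [-0.8 -0.4 -0.7] T [ 0.    0.03 -0.03] open 0.0642 t 23.40 q7 29
turn about tool y (rad) -0.005 then shift x 0.0612 y 0.0797 z -0.1057 | tilt [ 0. -0. -1.]
```

View pics/b2.png

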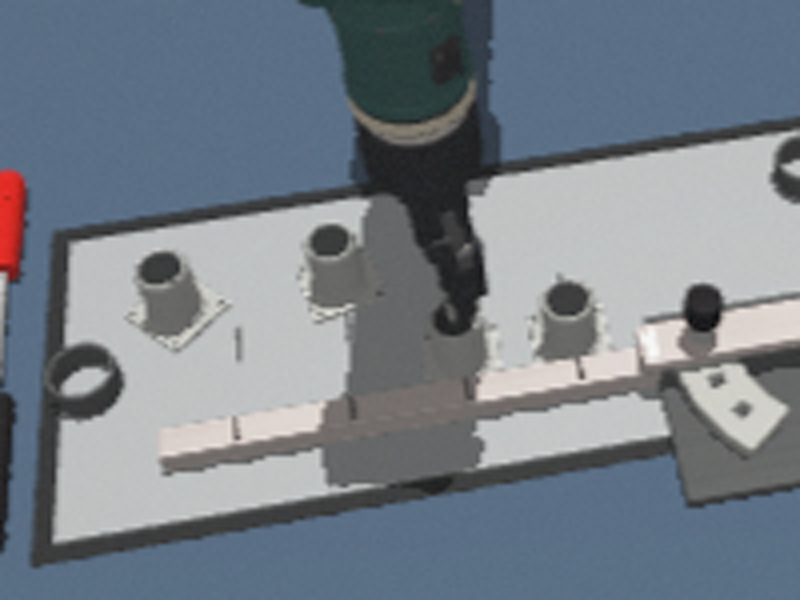

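```bash
python3 -m crank '[[0.064,[0.015,0,-0.0265],0],[0.064,[0.015,0,-0.0265],0],[0.064,[0.015,0,-0.0265],0],[0.064,[0.016,0.01,-0.026],0],[0.064,[0,0.015,0],0],[0.064,[0,0,0],0],[0.064,[0,0.015,0],0],[0.064,[0,0.015,0],0],[0.064,[0,0.015,0],0],[0.064,[0,0.0095,0],0],[0.064,[0,0,0],0]]';  python3 -c "
from plan import *
go((.5175,-.1616),.0395,17.7)"
```

```text
time: 24.55
position: [0.516, -0.1606, 0.0378]
orientation: [[0.3, -0.003, 0.954], [-0.954, 0.001, 0.3], [-0.002, -1.0, -0.003]]
wrist_force: [-1.2, 0.3, 0.5]
opening: 0.0639
pos [ 0.516  -0.1606  0.0378] yaw 17.5 F [-1.2  0.3  0.5] T [ 0.03 -0.03  0.06] open 0.0639 t 24.55 q7 41
turn about tool y (rad) -0.004 then shift x 0.0014 y -0.0017 z 0.0012 | tilt [-0.003  0.001 -1.   ]
```

```bash
python3 -m crank '[[0.035,[0,0,0],0],[0.035,[0,0,0],0],[0.035,[0,0,0],0],[0.035,[0,0,0],0]]';python3 -m crank '[[0.064,[0,0,0],0],[0.064,[0,0,0],0],[0.064,[0,0,0],-0.143],[0.064,[0,0,0],-0.143],[0.064,[0,0,0],-0.143],[0.064,[0,0,0],-0.143],[0.064,[0,0,0],-0.143],[0.064,[0,0,0],-0.143],[0.064,[0,0,0],-0.143],[0.064,[0,0,0],-0.143],[0.064,[0,0,0],-0.143],[0.064,[0,0,0],-0.143]]';python3 -m crank '[[0.064,[0,0,0],-0.143],[0.064,[0,0,0],0],[0.035,[0,0,0],0],[0.035,[0,0,0],0],[0.035,[0,0,0],0],[0.035,[0,0,0],0]]';  python3 -c "
from plan import *
go(mark(3),.0395,94.4)"
```

```text
time: 24.95
position: [0.5176, -0.1613, 0.0404]
orientation: [[0.299, 0.001, 0.954], [-0.954, -0.0, 0.299], [0.001, -1.0, 0.001]]
wrist_force: [-1.4, -0.2, 1.5]
opening: 0.0386
time: 26.15
position: [0.517, -0.1613, 0.0398]
orientation: [[0.986, -0.0, -0.168], [0.168, -0.0, 0.986], [-0.0, -1.0, -0.0]]
wrist_force: [-0.9, -0.6, -0.2]
opening: 0.064
time: 26.75
position: [0.5172, -0.1614, 0.0401]
orientation: [[0.954, 0.0, -0.3], [0.3, -0.001, 0.954], [0.0, -1.0, -0.001]]
wrist_force: [-1.8, -0.8, 4.5]
opening: 0.0387
pos [ 0.5172 -0.1614  0.0401] yaw 107.5 F [-1.8 -0.8  4.5] T [-0.12  0.2  -0.08] open 0.0387 t 26.75 q7 109
turn about tool y (rad) 0.228 then shift x 0.0866 y 0.0006 z 0.0012 | tilt [ 0.    -0.001 -1.   ]
```

```bash
python3 -m crank '[[0.035,[0,-0.02,0],0],[0.035,[0,-0.02,0],0],[0.035,[0,0,0],0.114],[0.035,[0,0,0],0.114],[0.035,[0.0213,0,0],0],[0.035,[0.0213,0,0],0],[0.035,[0.0213,0,0.001],0],[0.035,[0.0213,0,0],0],[0.035,[0,0.01,0],0],[0.035,[0,0.015,0],0],[0.035,[0,0.009,0],0],[0.035,[0,0,0],0]]'; python3 -m crank '[[0.035,[0,0.005,0],0],[0.035,[0,0.0015,0],0],[0.035,[0,0,0],0]]';python3 -c "
from plan import *
go(mark(3),.04,94.4)
snap('scene','c1',160,150,160,120,5)"
```

```text
time: 27.95
position: [0.5993, -0.1535, 0.0432]
orientation: [[0.997, -0.005, -0.078], [0.078, 0.001, 0.997], [-0.005, -1.0, 0.001]]
wrist_force: [-0.3, 0.6, -1.4]
opening: 0.0385
time: 28.25
position: [0.6019, -0.1538, 0.0402]
orientation: [[0.997, 0.0, -0.078], [0.078, -0.0, 0.997], [0.0, -1.0, -0.0]]
wrist_force: [-2.4, -0.2, 3.4]
opening: 0.0385
pos [ 0.6019 -0.1538  0.0402] yaw 94.5 F [-2.4 -0.2  3.4] T [ 0.01  0.39 -0.1 ] open 0.0385 t 28.25 q7 97
turn about tool y (rad) 0.001 then shift x 0.0015 y 0.0002 z 0.0002 | tilt [ 0. -0. -1.]
```

View pics/c1.png

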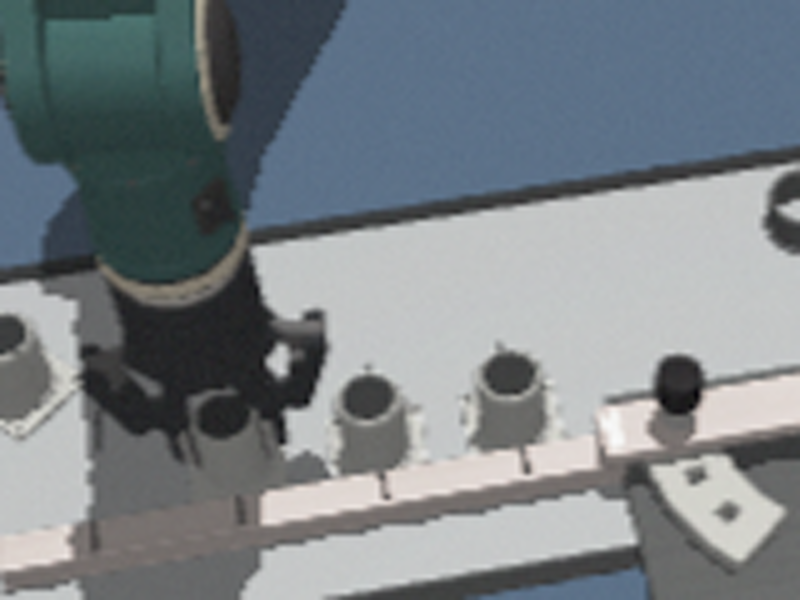

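Push to contact.

```bash
python3 -m crank '[[0.035,[0.0015,0,0],0],[0.035,[0.0015,0,0],0],[0.035,[0.001,0,0],0],[0.035,[0,0,0],0],[0.035,[0,0,0],0]]'
```

```text
time: 28.8
position: [0.606, -0.1537, 0.0401]
orientation: [[0.997, 0.0, -0.078], [0.078, -0.001, 0.997], [0.0, -1.0, -0.001]]
wrist_force: [-3.0, -0.5, 5.6]
opening: 0.0386
```

```bash
python3 -m crank '[[0.035,[0.001,0,0],0],[0.035,[0,0,0],0],[0.035,[0,0,0],0]]'
```

```text
time: 29.1
position: [0.6065, -0.1537, 0.0401]
orientation: [[0.997, -0.001, -0.078], [0.078, -0.001, 0.997], [-0.001, -1.0, -0.001]]
wrist_force: [-4.5, -0.3, 6.8]
opening: 0.0388
```

```bash
python3 -m crank '[[0.058,[0,0,0],0],[0.058,[0,0,0],0],[0.058,[0,0,0],0],[0.062,[0,-0.02,0],0],[0.062,[0,-0.03,0],0],[0.062,[0,-0.03,0],0],[0.062,[0,0,0],0.138],[0.062,[0,0,0],0.138],[0.062,[0,0,0],0.138],[0.062,[0,0,0],0.138],[0.062,[0,0,0],0.138],[0.062,[0,0,0],0.138]]'; python3 -c "
from plan import *
go((.5275,-.2858),.04,47)
snap('scene','c2',120,150,200,150,4)"
```

```text
time: 30.3
position: [0.6071, -0.1531, 0.1192]
orientation: [[0.728, 0.0, 0.686], [-0.686, 0.0, 0.728], [0.0, -1.0, 0.0]]
wrist_force: [-0.6, 0.2, 0.4]
opening: 0.0619
pos [ 0.6071 -0.1531  0.1192] yaw 46.7 F [-0.6  0.2  0.4] T [-0.05 -0.02  0.04] open 0.0619 t 30.30 q7 58
turn about tool y (rad) -0.005 then shift x 0.0323 y 0.0792 z -0.1513 | tilt [ 0.  0. -1.]
```

View pics/c2.png

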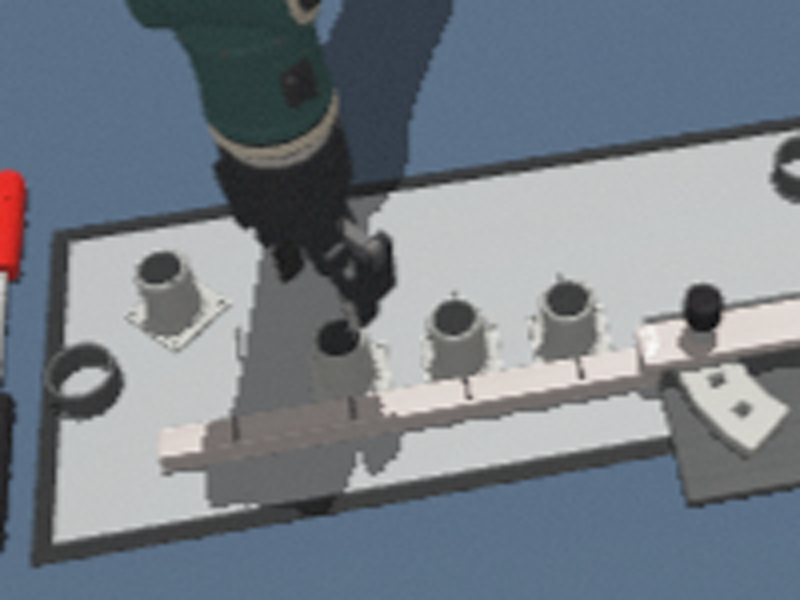

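```bash
python3 -m crank '[[0.064,[0.0065,0,-0.03],0],[0.064,[0.0065,0,-0.03],0],[0.064,[0.0065,0,-0.03],0],[0.064,[0.0065,0,-0.03],0],[0.064,[0.0065,0.01,-0.031],0],[0.064,[0,0.015,0],0],[0.064,[0,0,0],0],[0.064,[0,0.015,0],0],[0.064,[0,0.015,0],0],[0.064,[0,0.015,0],0],[0.064,[0,0.009,0],0],[0.064,[0,0,0],0]]';  python3 -c "
from plan import *
go((.5275,-.2858),.04,47)"
```

```text
time: 31.55
position: [0.5268, -0.2849, 0.0382]
orientation: [[0.732, -0.003, 0.681], [-0.681, 0.002, 0.732], [-0.003, -1.0, -0.001]]
wrist_force: [-0.9, -0.4, 0.4]
opening: 0.064
pos [ 0.5268 -0.2849  0.0382] yaw 47.1 F [-0.9 -0.4  0.4] T [ 0.01 -0.04  0.04] open 0.0640 t 31.55 q7 73
turn about tool y (rad) 0.001 then shift x 0.0011 y -0.0018 z -0.0002 | tilt [-0.003  0.002 -1.   ]
```

```bash
python3 -m crank '[[0.035,[0,0,0],0],[0.035,[0,0,0],0],[0.035,[0,0,0],0],[0.035,[0,0,0],0]]';python3 -m crank '[[0.064,[0,0,0],0],[0.064,[0,0,0],0],[0.064,[0,0,0],-0.143],[0.064,[0,0,0],-0.143],[0.064,[0,0,0],-0.143],[0.064,[0,0,0],-0.143],[0.064,[0,0,0],-0.143],[0.064,[0,0,0],-0.143],[0.064,[0,0,0],-0.143],[0.064,[0,0,0],-0.143],[0.064,[0,0,0],-0.143],[0.064,[0,0,0],-0.143]]';python3 -m crank '[[0.064,[0,0,0],-0.143],[0.064,[0,0,0],0],[0.035,[0,0,0],0],[0.035,[0,0,0],0],[0.035,[0,0,0],0],[0.035,[0,0,0],0]]';  python3 -c "
from plan import *
go(mark(4),.0395,94.4)"
```

```text
time: 31.95
position: [0.5283, -0.2861, 0.0411]
orientation: [[0.732, 0.001, 0.682], [-0.682, -0.001, 0.732], [0.002, -1.0, 0.001]]
wrist_force: [0.4, 0.1, 1.8]
opening: 0.0385
time: 33.15
position: [0.5276, -0.286, 0.0403]
orientation: [[0.774, -0.0, -0.633], [0.633, -0.0, 0.774], [-0.0, -1.0, -0.0]]
wrist_force: [-1.0, -0.0, 0.3]
opening: 0.064
time: 33.75
position: [0.528, -0.2859, 0.0406]
orientation: [[0.681, 0.0, -0.733], [0.733, -0.001, 0.681], [-0.0, -1.0, -0.001]]
wrist_force: [-0.5, -0.6, 2.4]
opening: 0.0386
pos [ 0.528  -0.2859  0.0406] yaw 137.1 F [-0.5 -0.6  2.4] T [-0.01  0.08 -0.02] open 0.0386 t 33.75 q7 144
turn about tool y (rad) 0.746 then shift x 0.0854 y 0.0011 z 0.0443 | tilt [ 0.    -0.001 -1.   ]
```

```bash
python3 -m crank '[[0.035,[0,-0.02,0],0],[0.035,[0,-0.02,0],0],[0.035,[0,0,0],0.1243],[0.035,[0,0,0],0.1243],[0.035,[0,0,0],0.1243],[0.035,[0,0,0],0.1243],[0.035,[0,0,0],0.1243],[0.035,[0,0,0],0.1243],[0.035,[0.0169,0,0.0089],0],[0.035,[0.0169,0,0.0089],0],[0.035,[0.0169,0,0.0089],0],[0.035,[0.0169,0,0.0089],0]]'; python3 -m crank '[[0.035,[0.0169,0,0.0089],0],[0.035,[0,0.01,0],0],[0.035,[0,0.015,0],0],[0.035,[0,0.009,0],0],[0.035,[0,0.004,0],0],[0.035,[0,0.0025,0],0],[0.035,[0,0,0],0],[0.035,[0,0,0],0]]';python3 -c "
from plan import *
go(mark(4),.04,94.4)
snap('scene','d1',120,150,200,150,4)"
```

```text
time: 34.95
position: [0.5944, -0.2431, 0.0802]
orientation: [[0.997, 0.001, -0.08], [0.08, 0.001, 0.997], [0.001, -1.0, 0.001]]
wrist_force: [-0.4, 0.6, -1.3]
opening: 0.0389
time: 35.75
position: [0.6077, -0.2361, 0.0406]
orientation: [[0.997, -0.001, -0.076], [0.076, -0.001, 0.997], [-0.001, -1.0, -0.001]]
wrist_force: [-3.1, 0.6, 5.9]
opening: 0.0389
pos [ 0.6077 -0.2361  0.0406] yaw 94.3 F [-3.1  0.6  5.9] T [0.25 0.51 0.02] open 0.0389 t 35.75 q7 103
turn about tool y (rad) -0.001 then shift x 0.0021 y 0.0006 z 0.0007 | tilt [-0.001 -0.001 -1.   ]
```

View pics/d1.png

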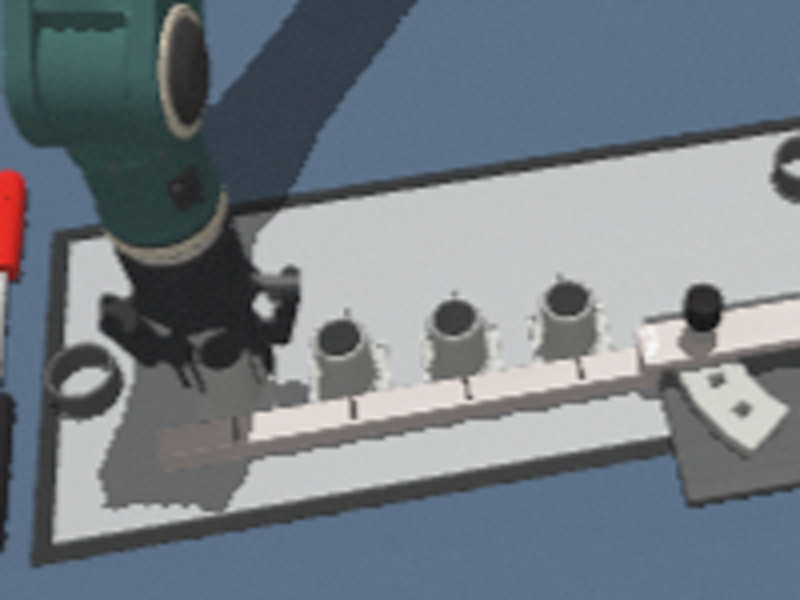

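```bash
python3 -m crank '[[0.035,[0.0015,-0.0005,0],0],[0.035,[0.0015,0,0],0],[0.035,[0.001,0,0],0],[0.035,[0,0,0],0],[0.035,[0,0,0],0]]';python3 -m crank '[[0.035,[0.0015,0,0],0],[0.035,[0,0,0],0],[0.035,[0,0,0],0]]'
```

```text
time: 36.3
position: [0.6126, -0.2354, 0.0406]
orientation: [[0.997, 0.0, -0.077], [0.077, -0.001, 0.997], [0.0, -1.0, -0.001]]
wrist_force: [-1.9, -2.0, 4.8]
opening: 0.0388
time: 36.6
position: [0.6139, -0.2352, 0.0406]
orientation: [[0.997, -0.0, -0.077], [0.077, -0.001, 0.997], [-0.0, -1.0, -0.001]]
wrist_force: [-2.2, -0.3, 5.7]
opening: 0.0388
```

```bash
python3 -m crank '[[0.058,[0,0,0],0],[0.058,[0,0,0],0],[0.058,[0,0,0],0],[0.062,[0,-0.02,0],0],[0.062,[0,-0.04,0],0],[0.062,[0,-0.04,0],0],[0.062,[0,-0.04,0],0],[0.062,[-0.04,0,0],0],[0.062,[-0.04,0,0],0],[0.062,[-0.04,0,0],0],[0.062,[-0.04,0,0],0],[0.062,[0,0,0],0]]'; python3 -c "
from plan import *
st()
snap('scene','d2',120,170,160,100,5)
snap('top','d3',200,150,200,110,4)"
```

```text
time: 37.8
position: [0.4492, -0.2477, 0.1798]
orientation: [[0.997, -0.005, -0.073], [0.073, -0.0, 0.997], [-0.005, -1.0, 0.0]]
wrist_force: [0.9, 0.1, -0.8]
opening: 0.0619
pos [ 0.4492 -0.2477  0.1798] yaw 94.2 F [ 0.9  0.1 -0.8] T [ 0.01 -0.07  0.07] open 0.0619 t 37.80
```

View pics/d2.png

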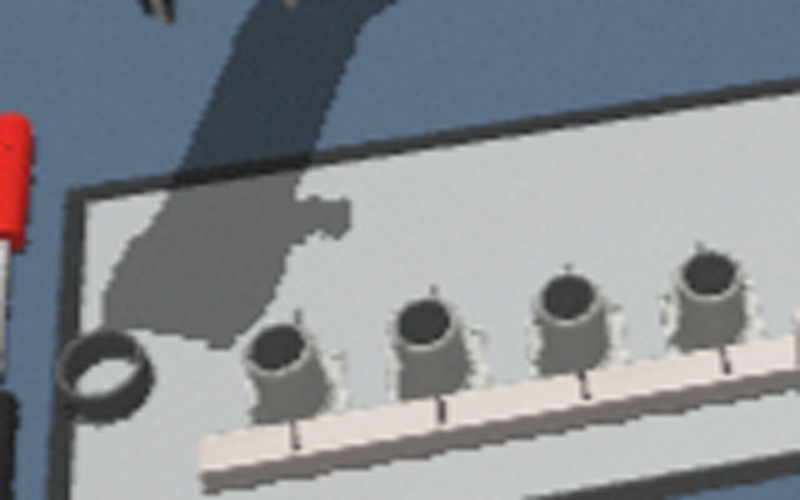

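View pics/d3.png

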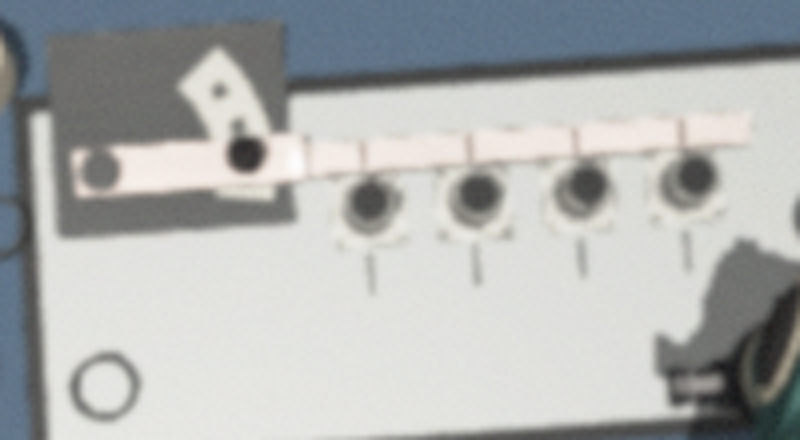

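```bash
python3 -c "
from plan import *
for i,(t,s) in enumerate(zip([(372,201),(481,193),(588,185),(694,175)],[(709,275),(568,298),(426,322),(280,348)])):
  a=unp('top',(200+(t[0]+.5)/4-.5,150+(t[1]+.5)/4-.5),.055)[:2];b=unp('scene',(120+(s[0]+.5)/5-.5,170+(s[1]+.5)/5-.5),.055)[:2]
  print(i+1,a.round(4),b.round(4),mark(i+1).round(4))
# fence angle
for r in (.2,.282,.364,.446): print(proj('scene',[*knob(0,r),.022]).round(1),proj('top',[*knob(0,r),.022]).round(1))
print([(120+(x+.5)/5-.5,170+(y+.5)/5-.5) for x,y in [(726,360),(586,385),(442,409),(296,435)]])
"
```

```text
1 [0.5921 0.0079] [0.5955 0.0087] [0.5909 0.01  ]
2 [ 0.5989 -0.0739] [ 0.6018 -0.0728] [ 0.5972 -0.0717]
3 [ 0.6056 -0.1544] [ 0.6086 -0.1536] [ 0.6035 -0.1535]
4 [ 0.6138 -0.2343] [ 0.6163 -0.2351] [ 0.6097 -0.2353]
[[264.5 241. ]] [[290.7 188.8]]
[[236.4 245.7]] [[317.3 187. ]]
[[207.7 250.5]] [[343.9 185.2]]
[[178.6 255.4]] [[370.4 183.4]]
[(264.8, 241.6), (236.8, 246.6), (208.0, 251.4), (178.8, 256.6)]
```

```bash
python3 -c "
from plan import *
for z in (.0,.026): print(unp('top',(260+590.5/4-.5,120+334.5/4-.5),z))
T3=lambda x,y:(260+(x+.5)/4-.5,120+(y+.5)/4-.5)
print('pen',unp('top',T3(648,172),.01),unp('top',T3(662,330),.01),'sd',unp('top',T3(673,345),.01))
go((.5895,-.3434),.032,4.4)"
```

```text
[ 0.59194408 -0.34981005  0.        ]
[ 0.58869272 -0.34338035  0.026     ]
pen [ 0.71824563 -0.39480594  0.01      ] [ 0.59425746 -0.40312981  0.01      ] sd [ 0.58264673 -0.41139601  0.01      ]
pos [ 0.4544 -0.2471  0.1807] yaw 94.4 F [ 0.7 -0.4 -0.4] T [-0.02  0.02  0.01] open 0.0619 t 37.90 q7 113
turn about tool y (rad) 1.570 then shift x 0.1063 y 0.1487 z 0.1273 | tilt [ 0.001 -0.    -1.   ]
```

```bash
python3 -m crank '[[0.072,[0,0,0],0.1427],[0.072,[0,0,0],0.1427],[0.072,[0,0,0],0.1427],[0.072,[0,0,0],0.1427],[0.072,[0,0,0],0.1427],[0.072,[0,0,0],0.1427],[0.072,[0,0,0],0.1427],[0.072,[0,0,0],0.1427],[0.072,[0,0,0],0.1427],[0.072,[0,0,0],0.1427],[0.072,[0,0,0],0.1427]]'; python3 -m crank '[[0.072,[0.0216,0,0.0256],0],[0.072,[0.0216,0,0.0256],0],[0.072,[0.0216,0,0.0256],0],[0.072,[0.0216,0,0.0256],0],[0.072,[0.0216,0,0.0256],0],[0.072,[0,0.03,0],0],[0.072,[0,0.03,0],0],[0.072,[0,0.02,0],0],[0.072,[0,0,0],0],[0.072,[0,0,0],0]]'; python3 -c "
from plan import *
go((.5905,-.345),.032,4.4)
snap('scene','e1',100,150,160,120,5)"
```

```text
time: 39.0
position: [0.4564, -0.2463, 0.1802]
orientation: [[0.075, 0.001, 0.997], [-0.997, -0.0, 0.075], [0.0, -1.0, 0.001]]
wrist_force: [0.1, 0.6, -0.9]
opening: 0.0719
time: 40.0
position: [0.5918, -0.344, 0.1001]
orientation: [[0.08, 0.0, 0.997], [-0.997, 0.0, 0.08], [-0.0, -1.0, 0.0]]
wrist_force: [0.5, 1.2, -0.3]
opening: 0.072
pos [ 0.5918 -0.344   0.1001] yaw 4.6 F [ 0.5  1.2 -0.3] T [-0.01 -0.03  0.02] open 0.0720 t 40.00 q7 34
turn about tool y (rad) 0.003 then shift x 0.0009 y 0.0681 z -0.0014 | tilt [ 0.  0. -1.]
```

View pics/e1.png

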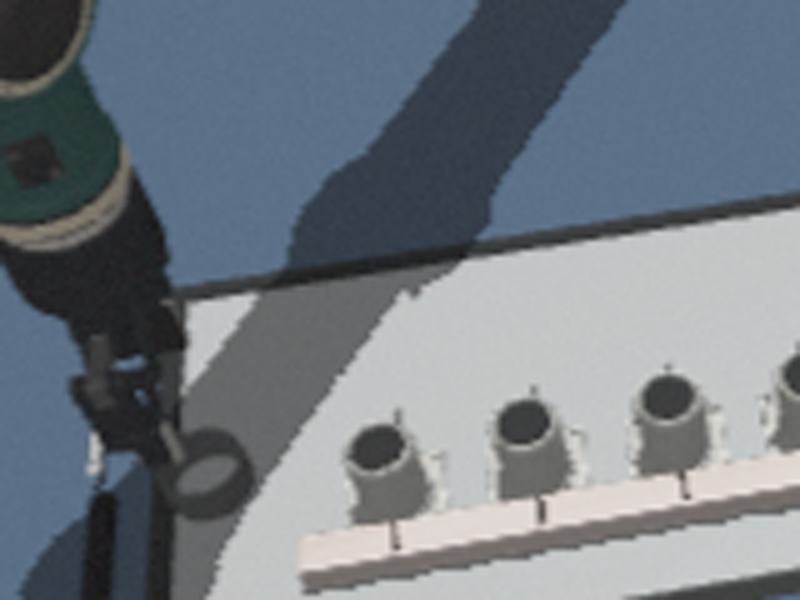

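```bash
python3 -c "
from plan import *
print(proj('scene',[[.5905,-.345,z] for z in(0,.013,.026)]))
o=get_obs();R=np.array(o['orientation']);p=np.array(o['position'])
for s in (1,-1): print(proj('scene',np.array([p+R@[x,.015,s*.04] for x in(-.011,.011)])))
snap('top','e2',340,150,120,90,6)
"
```

```text
[[142.72120388 246.46532848]
 [141.40764836 243.99784631]
 [140.07026995 241.4856134 ]]
[[137.10714634 240.73896125]
 [128.77447219 242.10226045]]
[[138.3125932  217.89729733]
 [130.3661748  219.14588086]]
```

View pics/e2.png

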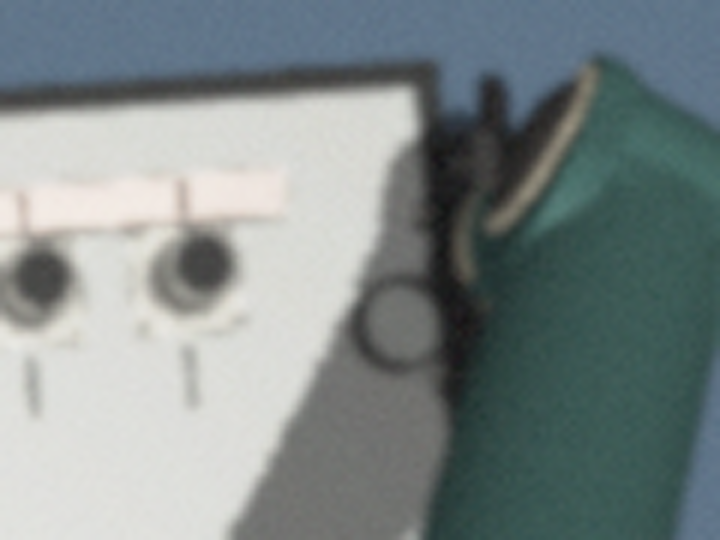

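```bash
python3 -m crank '[[0.072,[0.001,0.015,-0.001],0],[0.072,[0,0.015,0],0],[0.072,[0,0.015,0],0],[0.072,[0,0.012,0],0],[0.072,[0,0.008,0],0],[0.072,[0,0,0],0],[0.072,[0,0,0],0]]';python3 -m crank '[[0.045,[0,0,0],0],[0.045,[0,0,0],0],[0.045,[0,0,0],0],[0.045,[0,0,0],0]]'; python3 -c "
from plan import *
go((.53,-.30),.07,94.4)"
```

```text
time: 40.8
position: [0.5898, -0.3456, 0.0352]
orientation: [[0.078, -0.0, 0.997], [-0.997, 0.0, 0.078], [-0.0, -1.0, -0.0]]
wrist_force: [0.7, 0.4, 1.4]
opening: 0.0722
time: 41.2
position: [0.5905, -0.346, 0.0367]
orientation: [[0.078, 0.002, 0.997], [-0.997, -0.001, 0.078], [0.001, -1.0, 0.002]]
wrist_force: [-0.9, 0.4, 6.5]
opening: 0.0468
pos [ 0.5905 -0.346   0.0367] yaw 4.5 F [-0.9  0.4  6.5] T [0.04 0.16 0.05] open 0.0468 t 41.20 q7 35
turn about tool y (rad) -1.569 then shift x -0.0568 y -0.0333 z 0.0506 | tilt [ 0.002 -0.001 -1.   ]
```

```bash
python3 -m crank '[[0.045,[0,-0.015,0],0],[0.045,[0,-0.015,0],0],[0.045,[-0.017,0,-0.019],0],[0.045,[-0.017,0,-0.019],0],[0.045,[-0.017,0,-0.018],0],[0.045,[0,0,0],0]]'; python3 -c "
from plan import *
st()
snap('scene','e3',100,150,160,120,5)"
```

```text
time: 41.8
position: [0.5277, -0.297, 0.0662]
orientation: [[0.079, -0.002, 0.997], [-0.997, 0.002, 0.079], [-0.002, -1.0, -0.002]]
wrist_force: [0.6, 0.6, -1.2]
opening: 0.0468
pos [ 0.5277 -0.297   0.0662] yaw 4.5 F [ 0.6  0.6 -1.2] T [-0.    0.02  0.01] open 0.0468 t 41.80
```

View pics/e3.png

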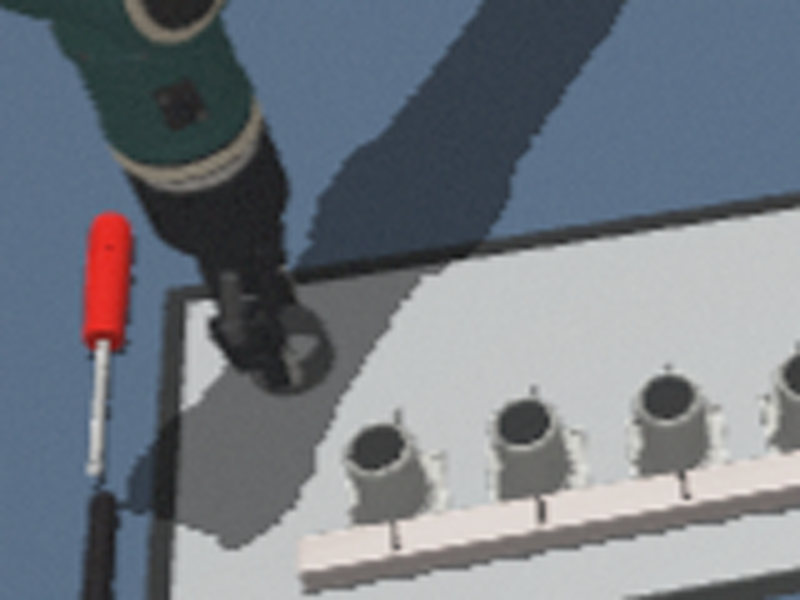

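```bash
python3 -c "
from plan import *
o=get_obs();p=o['position']
print(proj('scene',[[p[0],p[1],z] for z in (.025,.04,.05)]), unp('scene',(158,220),.04))
f=cv2.imread('pics/e3_raw.png'); cv2.imwrite('pics/e4.png',cv2.resize(f[195:245,130:190],None,fx=12,fy=12,interpolation=cv2.INTER_CUBIC))
"
```

```text
[[158.32037942 223.3622885 ]
 [156.99069905 220.33082997]
 [156.08909693 218.27532139]] [ 0.52864863 -0.29554832  0.04      ]
```

View pics/e4.png

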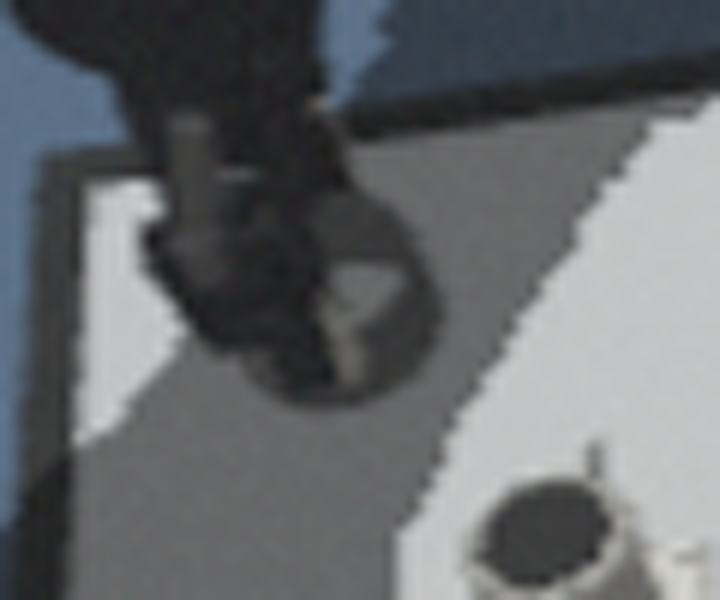

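```bash
python3 -m crank '[[0.045,[0,0.015,0],0],[0.045,[0,0.01,0],0],[0.045,[0,0.005,0],0],[0.045,[0,0,0],0],[0.072,[0,0,0],0],[0.072,[0,0,0],0],[0.072,[0,0.004,0],0],[0.072,[0,0,0],-0.143],[0.072,[0,0,0],-0.143],[0.072,[0,0,0],-0.143],[0.072,[0,0,0],-0.143],[0.072,[0,0,0],-0.143]]';python3 -m crank '[[0.072,[0,0,0],-0.143],[0.072,[0,0,0],-0.143],[0.072,[0,0,0],-0.143],[0.072,[0,0,0],-0.143],[0.072,[0,0,0],-0.143],[0.072,[0,0,0],-0.143],[0.072,[0,0,0],0],[0.045,[0,0,0],0],[0.045,[0,0,0],0],[0.045,[0,0,0],0],[0.045,[0,0,0],0]]'; python3 -c "
from plan import *
go((.6139,-.2352),.1,94.4)"
```

```text
time: 43.05
position: [0.5296, -0.299, 0.0303]
orientation: [[0.717, -0.001, 0.697], [-0.697, 0.001, 0.717], [-0.001, -1.0, -0.0]]
wrist_force: [0.4, -0.8, 0.3]
opening: 0.072
time: 44.15
position: [0.5301, -0.2992, 0.0315]
orientation: [[0.997, 0.0, -0.08], [0.08, -0.0, 0.997], [0.0, -1.0, -0.001]]
wrist_force: [-0.5, -0.4, 1.5]
opening: 0.0482
pos [ 0.5301 -0.2992  0.0315] yaw 94.6 F [-0.5 -0.4  1.5] T [-0.03  0.01 -0.02] open 0.0482 t 44.15 q7 104
turn about tool y (rad) 0.003 then shift x 0.0884 y -0.0685 z 0.0574 | tilt [ 0. -0. -1.]
```

```bash
python3 -m crank '[[0.045,[0,-0.02,0],0],[0.045,[0,-0.03,0],0],[0.045,[0,-0.02,0],0],[0.045,[0.02,0,0.013],0],[0.045,[0.02,0,0.013],0],[0.045,[0.02,0,0.013],0],[0.045,[0.02,0,0.013],0],[0.045,[0.0085,0,0.0054],0],[0.045,[0,0,0],0],[0.045,[0,0,0],0]]'; python3 -c "
from plan import *
go((.6139,-.2352),.1,94.4)
snap('scene','f1',100,150,160,120,5)"
```

```text
time: 45.15
position: [0.6124, -0.2356, 0.1008]
orientation: [[0.997, -0.002, -0.08], [0.08, -0.001, 0.997], [-0.002, -1.0, -0.0]]
wrist_force: [-0.6, 0.2, -1.5]
opening: 0.048
pos [ 0.6124 -0.2356  0.1008] yaw 94.6 F [-0.6  0.2 -1.5] T [-0.08 -0.04  0.02] open 0.0480 t 45.15 q7 98
turn about tool y (rad) 0.003 then shift x 0.0015 y 0.0008 z 0.0003 | tilt [-0.002 -0.001 -1.   ]
```

View pics/f1.png

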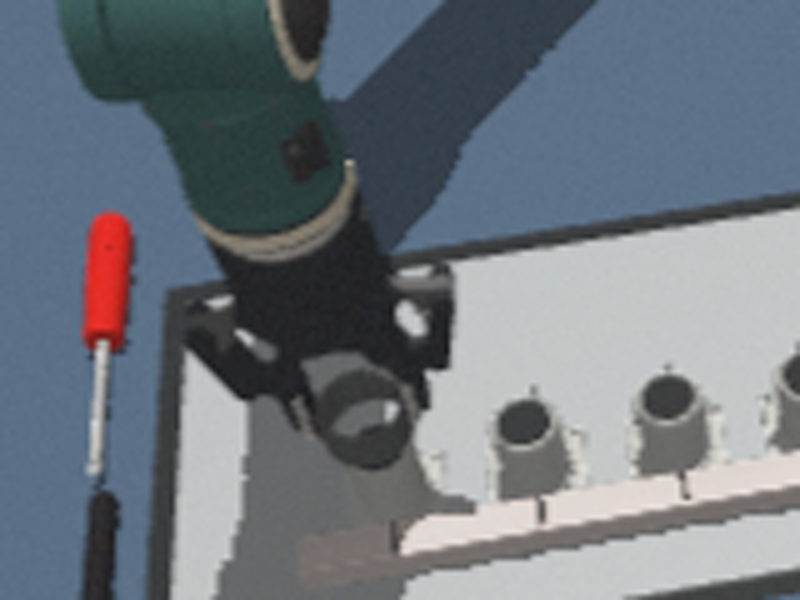

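```bash
python3 -m crank '[[0.045,[0.001,0.006,0],0],[0.045,[0,0.004,0],0],[0.045,[0,0,0],0],[0.045,[0,0.004,0],0],[0.045,[0,0.004,0],0],[0.045,[0,0,0],0]]';  python3 -c "
from plan import *
go((.6139,-.2352),.0365,94.4)"
```

```text
time: 45.8
position: [0.614, -0.2345, 0.0825]
orientation: [[0.997, -0.001, -0.081], [0.081, 0.0, 0.997], [-0.001, -1.0, 0.001]]
wrist_force: [0.4, -0.8, -0.6]
opening: 0.0482
pos [ 0.614  -0.2345  0.0825] yaw 94.6 F [ 0.4 -0.8 -0.6] T [0.02 0.04 0.03] open 0.0482 t 45.80 q7 98
turn about tool y (rad) 0.004 then shift x -0.0001 y 0.0460 z -0.0007 | tilt [-0.001  0.    -1.   ]
```

```bash
python3 -m crank '[[0.045,[0,0.006,-0.0005],0],[0.045,[0,0.006,0],0],[0.045,[0,0.006,0],0],[0.045,[0,0.006,0],0],[0.045,[0,0,0],0]]';  python3 -m crank '[[0.045,[0,0.006,0],0],[0.045,[0,0.006,0],0],[0.045,[0,0.006,0],0],[0.045,[0,0.003,0],0],[0.045,[0,0,0],0],[0.045,[0,0,0],0]]'
```

```text
time: 46.3
position: [0.6137, -0.2349, 0.058]
orientation: [[0.997, -0.002, -0.081], [0.081, 0.001, 0.997], [-0.002, -1.0, 0.001]]
wrist_force: [0.2, 0.2, -0.5]
opening: 0.048
time: 46.9
position: [0.6146, -0.2351, 0.0383]
orientation: [[0.997, 0.0, -0.081], [0.081, 0.0, 0.997], [0.0, -1.0, 0.0]]
wrist_force: [-0.6, 0.1, -0.6]
opening: 0.0481
```

Smooth so far; finish the last millimetres, then release.

```bash
python3 -m crank '[[0.045,[0,0.0015,0],0],[0.045,[0,0.001,0],0],[0.045,[0,0,0],0],[0.045,[0,0,0],0]]'; python3 -m crank '[[0.06,[0,0,0],0],[0.06,[0,0,0],0],[0.06,[0,0,0],0],[0.06,[0,-0.02,0],0],[0.06,[0,-0.03,0],0],[0.06,[0,-0.03,0],0],[0.06,[0,-0.03,0],0],[0.06,[-0.03,-0.01,0],0],[0.06,[-0.03,0,0],0],[0.06,[-0.03,0,0],0],[0.06,[0,0,0],0]]';python3 -c "
from plan import *
st()
snap('scene','f2',100,150,160,120,5)"
```

```text
time: 47.3
position: [0.6148, -0.2353, 0.0365]
orientation: [[0.997, 0.001, -0.081], [0.081, -0.0, 0.997], [0.001, -1.0, -0.0]]
wrist_force: [-0.7, 0.1, 4.3]
opening: 0.0483
time: 48.4
position: [0.5208, -0.2437, 0.1555]
orientation: [[0.997, -0.004, -0.078], [0.078, -0.001, 0.997], [-0.004, -1.0, -0.001]]
wrist_force: [-0.9, 0.1, 0.4]
opening: 0.0604
pos [ 0.5208 -0.2437  0.1555] yaw 94.5 F [-0.9  0.1  0.4] T [-0.04  0.02  0.03] open 0.0604 t 48.40
```

View pics/f2.png

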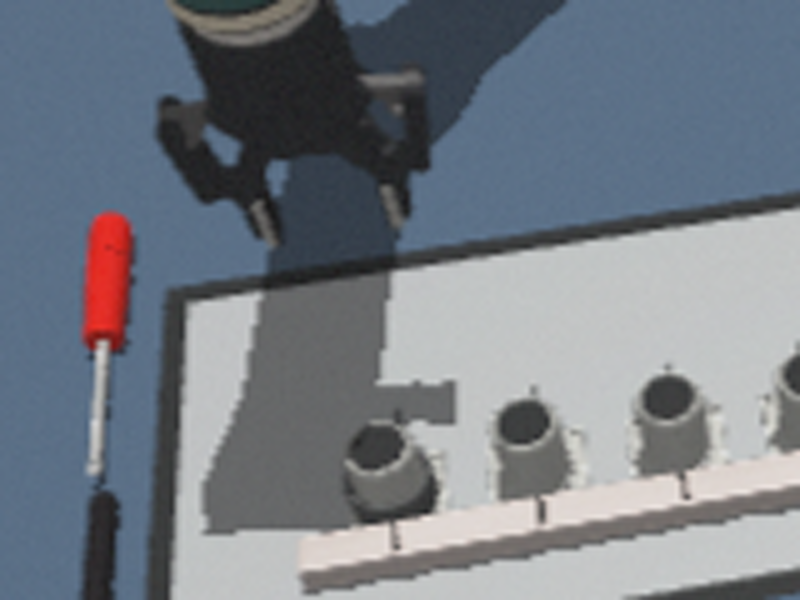

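```bash
python3 -c "
from plan import *
T2=lambda x,y:(180+(x+.5)/4-.5,140+(y+.5)/4-.5); S1=lambda x,y:(240+(x+.5)/4-.5,170+(y+.5)/4-.5)
for nm,t,sc in (('s1',T2(75,266),S1(467,190)),('s2',T2(43,411),S1(461,78)),('s3',T2(185,426),S1(325,80))): print(nm,unp('top',t,.016),unp('scene',sc,.026))
p=(.456,.2085)
go(p,.1,4.4)
snap('scene','g1',300,150,160,120,5)"
```

```text
s1 [0.57549948 0.29632489 0.016     ] [0.58157613 0.29530413 0.026     ]
s2 [0.4640274  0.31807472 0.016     ] [0.47004101 0.31736567 0.026     ]
s3 [0.45342845 0.20966775 0.016     ] [0.45833065 0.20926509 0.026     ]
pos [ 0.5232 -0.2433  0.1559] yaw 94.5 F [ 0.7  0.2 -0.8] T [ 0.05 -0.04 -0.02] open 0.0598 t 48.45 q7 103
turn about tool y (rad) -1.569 then shift x 0.4556 y 0.0559 z 0.0323 | tilt [-0.001 -0.001 -1.   ]
```

View pics/g1.png

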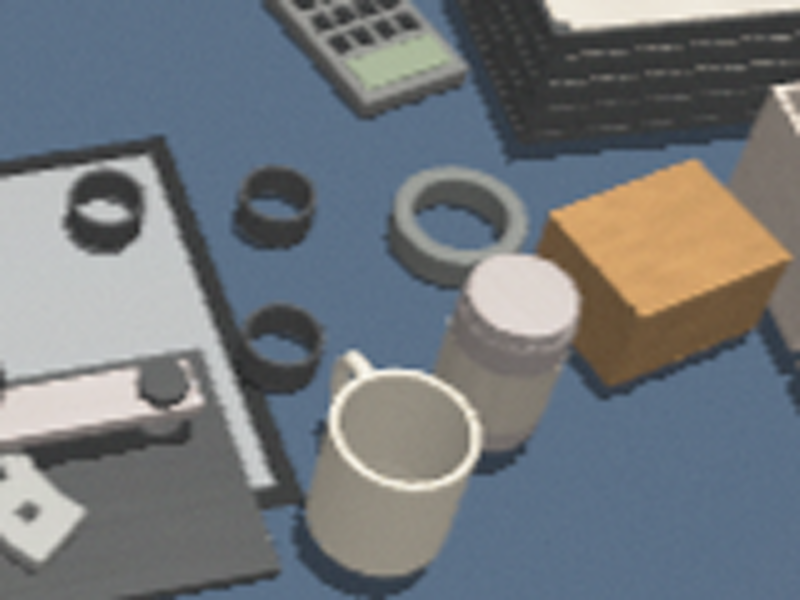

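```bash
python3 -c "
from plan import *
for n,x,y in (('s3',104.5,199),('s2',276,197),('s1',284,333)): print(n,unp('scene',(300+(x+.5)/5-.5,150+(y+.5)/5-.5),.026))
"
python3 -m crank '[[0.072,[0,0,0],0.1427],[0.072,[0,0,0],0.1427],[0.072,[0,0,0],0.1427],[0.072,[0,0,0],0.1427],[0.072,[0,0,0],0.1427],[0.072,[0,0,0],0.1427],[0.072,[0,0,0],0.1427],[0.072,[0,0,0],0.1427],[0.072,[0,0,0],0.1427],[0.072,[0,0,0],0.1427],[0.072,[0,0,0],0.1427]]'; python3 -m crank '[[0.072,[-0.035,0,-0.0025],0],[0.072,[-0.035,0,-0.0025],0],[0.072,[-0.035,0,-0.0025],0],[0.072,[-0.035,0,-0.0025],0],[0.072,[-0.035,0,-0.0025],0],[0.072,[-0.035,0,-0.0025],0],[0.072,[-0.035,0,-0.0025],0],[0.072,[-0.035,0,-0.0025],0],[0.072,[-0.035,0,-0.0025],0],[0.072,[-0.035,0,-0.0025],0],[0.072,[-0.035,0,-0.0025],0],[0.072,[-0.035,0,-0.0025],0]]'
python3 -m crank '[[0.072,[-0.035,0,-0.0025],0],[0.072,[0,0.02,0],0],[0.072,[0,0.025,0],0],[0.072,[0,0,0],0],[0.072,[0,0,0],0]]'; python3 -c "
from plan import *
go((.456,.209),.0315,4.4)"
```

```text
s3 [0.45722413 0.2082485  0.026     ]
s2 [0.46948431 0.31725421 0.026     ]
s1 [0.57812818 0.29621423 0.026     ]
time: 49.6
position: [0.5264, -0.2418, 0.1556]
orientation: [[0.078, 0.001, 0.997], [-0.997, 0.0, 0.078], [-0.0, -1.0, 0.001]]
wrist_force: [-0.8, 0.1, 0.5]
opening: 0.072
time: 50.8
position: [0.4611, 0.1766, 0.1559]
orientation: [[0.083, 0.001, 0.997], [-0.997, 0.001, 0.083], [-0.001, -1.0, 0.001]]
wrist_force: [0.8, 0.3, 0.0]
opening: 0.0716
time: 51.3
position: [0.4555, 0.2092, 0.1107]
orientation: [[0.083, -0.001, 0.997], [-0.997, 0.0, 0.083], [-0.0, -1.0, -0.001]]
wrist_force: [0.1, 0.4, -0.3]
opening: 0.0723
pos [0.4555 0.2092 0.1107] yaw 4.7 F [ 0.1  0.4 -0.3] T [-0.02 -0.02  0.01] open 0.0723 t 51.30 q7 -31
turn about tool y (rad) 0.006 then shift x 0.0003 y 0.0792 z 0.0005 | tilt [-0.001  0.    -1.   ]
```

```bash
python3 -m crank '[[0.072,[0,0.02,0],0.006],[0.072,[0,0.02,0],0],[0.072,[0,0.02,0],0],[0.072,[0,0.012,0],0],[0.072,[0,0.007,0],0],[0.072,[0,0,0],0],[0.045,[0,0,0],0],[0.045,[0,0,0],0],[0.045,[0,0,0],0],[0.045,[0,0,0],0]]'; python3 -m crank '[[0.072,[0,0,0],0],[0.072,[0,0,0],0],[0.072,[0,0,0],-0.1428],[0.072,[0,0,0],-0.1428],[0.072,[0,0,0],-0.1428],[0.072,[0,0,0],-0.1428],[0.072,[0,0,0],-0.1428],[0.072,[0,0,0],-0.1428],[0.072,[0,0,0],-0.1428],[0.072,[0,0,0],-0.1428],[0.072,[0,0,0],-0.1428],[0.072,[0,0,0],-0.1428]]';python3 -m crank '[[0.072,[0,0,0],-0.1428],[0.072,[0,0,0],0],[0.045,[0,0,0],0],[0.045,[0,0,0],0],[0.045,[0,0,0],0],[0.045,[0,0,0],0]]';  python3 -c "
from plan import *
go((.5928,.0099),.1,94.4)"
```

```text
time: 52.3
position: [0.4559, 0.2087, 0.0332]
orientation: [[0.075, 0.002, 0.997], [-0.997, 0.001, 0.075], [-0.001, -1.0, 0.002]]
wrist_force: [-2.0, -0.6, 6.3]
opening: 0.0473
time: 53.5
position: [0.4554, 0.2083, 0.0319]
orientation: [[0.998, 0.0, 0.061], [-0.061, -0.0, 0.998], [0.0, -1.0, -0.0]]
wrist_force: [0.6, -0.6, 0.1]
opening: 0.0717
time: 54.1
position: [0.4554, 0.2084, 0.0325]
orientation: [[0.997, 0.001, -0.074], [0.074, -0.001, 0.997], [0.001, -1.0, -0.001]]
wrist_force: [-0.9, -1.2, 7.1]
opening: 0.048
pos [0.4554 0.2084 0.0325] yaw 94.2 F [-0.9 -1.2  7.1] T [-0.24  0.29  0.06] open 0.0480 t 54.10 q7 35
turn about tool y (rad) -0.003 then shift x 0.1218 y -0.0675 z -0.2084 | tilt [ 0.001 -0.001 -1.   ]
```

```bash
python3 -m crank '[[0.045,[0,-0.02,0],0],[0.045,[0,-0.03,0],0],[0.045,[0,-0.022,0],0],[0.045,[0.0152,0,-0.026],0],[0.045,[0.0152,0,-0.026],0],[0.045,[0.0152,0,-0.026],0],[0.045,[0.0152,0,-0.026],0],[0.045,[0.0152,0,-0.026],0],[0.045,[0.0152,0,-0.026],0],[0.045,[0.0152,0,-0.026],0],[0.045,[0.0152,0,-0.026],0],[0.045,[0,0,0],0]]'; python3 -m crank '[[0.045,[0,0,0],0],[0.045,[0,0,0],0]]'; python3 -c "
from plan import *
go((.5928,.0099),.1,94.4)
snap('scene','g2',200,150,160,120,5)"
```

```text
time: 55.3
position: [0.5943, 0.005, 0.1033]
orientation: [[0.998, 0.001, -0.067], [0.067, -0.003, 0.998], [0.001, -1.0, -0.003]]
wrist_force: [-0.8, 0.5, -0.5]
opening: 0.0476
time: 55.5
position: [0.5915, 0.0115, 0.1037]
orientation: [[0.997, -0.001, -0.077], [0.077, 0.001, 0.997], [-0.001, -1.0, 0.001]]
wrist_force: [-0.9, 0.5, -0.7]
opening: 0.0476
pos [0.5915 0.0115 0.1037] yaw 94.4 F [-0.9  0.5 -0.7] T [ 0.06 -0.02  0.01] open 0.0476 t 55.50 q7 67
turn about tool y (rad) -0.000 then shift x 0.0012 y 0.0037 z -0.0017 | tilt [-0.001  0.001 -1.   ]
```

View pics/g2.png

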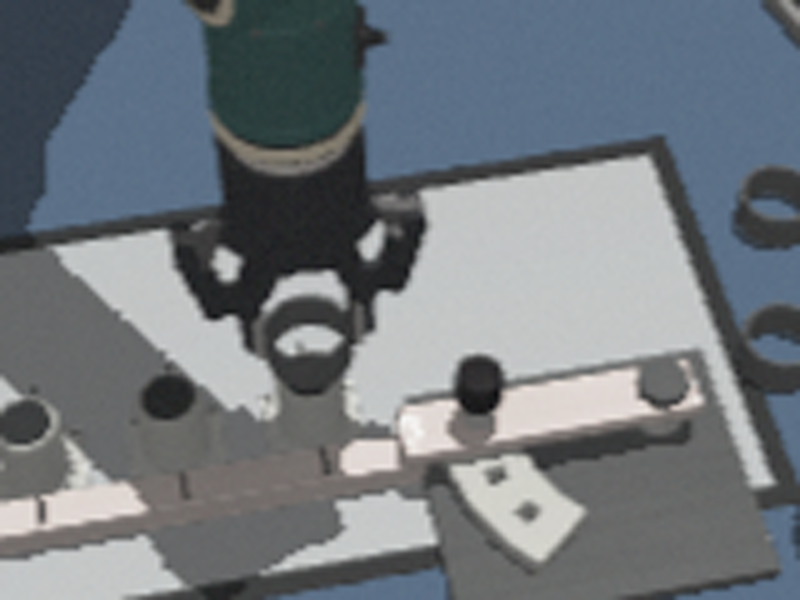

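Sleeve above collar 1, level. Settle and lower slowly in stages.

```bash
python3 -m crank '[[0.045,[0.001,0.006,-0.001],0],[0.045,[0,0.004,0],0],[0.045,[0,0,0],0],[0.045,[0,0,0],0]]';  python3 -c "
from plan import *
go((.5928,.0099),.0375,94.4)"
```

```text
time: 55.95
position: [0.5931, 0.0095, 0.0935]
orientation: [[0.997, -0.001, -0.076], [0.076, 0.0, 0.997], [-0.001, -1.0, 0.0]]
wrist_force: [-0.5, 0.4, -0.7]
opening: 0.0476
pos [0.5931 0.0095 0.0935] yaw 94.4 F [-0.5  0.4 -0.7] T [-0.02  0.02  0.01] open 0.0476 t 55.95 q7 66
turn about tool y (rad) -0.001 then shift x -0.0003 y 0.0560 z 0.0004 | tilt [-0.001  0.    -1.   ]
```

```bash
python3 -m crank '[[0.045,[0,0.004,0],0],[0.045,[0,0.004,0],0],[0.045,[0,0.004,0],0],[0.045,[0,0,0],0],[0.045,[0,0,0],0]]'
```

```text
time: 56.45
position: [0.5932, 0.0093, 0.0816]
orientation: [[0.997, -0.0, -0.076], [0.076, 0.0, 0.997], [-0.0, -1.0, 0.0]]
wrist_force: [1.0, -0.1, -1.2]
opening: 0.0478
```

```bash
python3 -m crank '[[0.045,[0,0.006,0.0004],0],[0.045,[0,0.006,0],0],[0.045,[0,0.006,0],0],[0.045,[0,0.006,0],0],[0.045,[0,0,0],0]]';  python3 -m crank '[[0.045,[0,0.006,0],0],[0.045,[0,0.006,0],0],[0.045,[0,0.005,0],0],[0.045,[0,0,0],0]]'; python3 -m crank '[[0.045,[0,0.002,0],0],[0.045,[0,0.0015,0],0],[0.045,[0,0,0],0],[0.045,[0,0,0],0]]'
```

```text
time: 56.95
position: [0.5926, 0.0096, 0.0566]
orientation: [[0.997, -0.002, -0.076], [0.076, 0.0, 0.997], [-0.002, -1.0, 0.0]]
wrist_force: [-0.1, -0.3, -0.8]
opening: 0.0474
time: 57.35
position: [0.5927, 0.0096, 0.0399]
orientation: [[0.997, -0.001, -0.076], [0.076, -0.0, 0.997], [-0.001, -1.0, 0.0]]
wrist_force: [0.1, -0.2, -0.7]
opening: 0.0476
time: 57.75
position: [0.5935, 0.0097, 0.0376]
orientation: [[0.997, 0.001, -0.076], [0.076, 0.0, 0.997], [0.001, -1.0, -0.0]]
wrist_force: [0.1, -0.2, 1.9]
opening: 0.0477
```

```bash
python3 -m crank '[[0.06,[0,0,0],0],[0.06,[0,0,0],0],[0.06,[0,0,0],0],[0.06,[0,-0.02,0],0],[0.06,[0,-0.03,0],0],[0.06,[0,-0.03,0],0],[0.06,[0,-0.03,0],0],[0.06,[0,0,0],0]]';python3 -c "
from plan import *
T2=lambda x,y:(180+(x+.5)/4-.5,140+(y+.5)/4-.5)
print('handle',unp('top',T2(45,205),.03),unp('top',T2(45,205),.06))
go((.577,.2962),.1,94.4)
snap('scene','g3',200,150,160,120,5)"
```

```text
time: 58.55
position: [0.5959, 0.0102, 0.1515]
orientation: [[0.997, 0.008, -0.076], [0.076, 0.0, 0.997], [0.008, -1.0, -0.0]]
wrist_force: [1.3, 0.4, 1.0]
opening: 0.0598
handle [0.62056908 0.31815617 0.03      ] [0.61620489 0.31307634 0.06      ]
pos [0.5959 0.0102 0.1515] yaw 94.3 F [1.3 0.4 1. ] T [ 0.01  0.01 -0.01] open 0.0598 t 58.55 q7 69
turn about tool y (rad) -0.001 then shift x 0.0031 y 0.0515 z 0.2866 | tilt [ 0.008  0.    -1.   ]
```

View pics/g3.png

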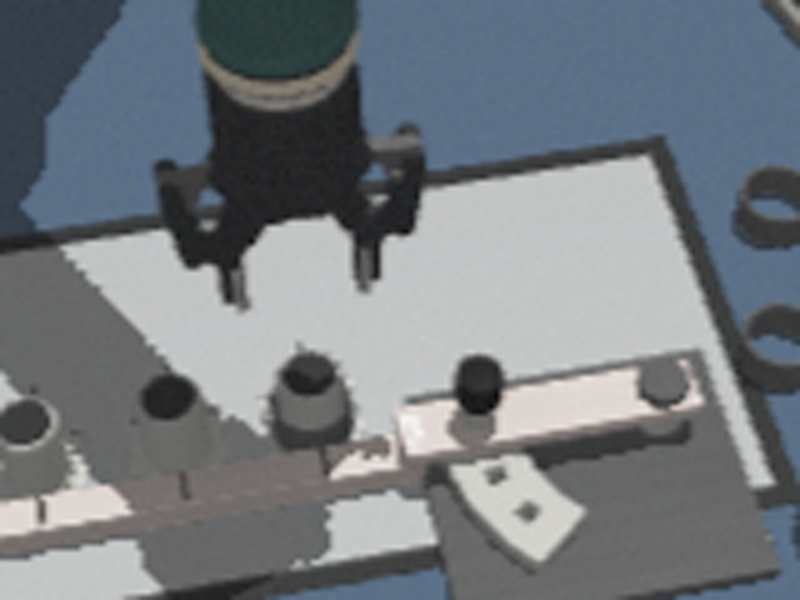

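```bash
python3 -m crank '[[0.072,[0,0,0.03],0],[0.072,[0,0,0.03],0],[0.072,[0,0,0.03],0],[0.072,[0,0,0.03],0],[0.072,[0,0,0.03],0],[0.072,[0,0,0.03],0],[0.072,[0,0,0.03],0],[0.072,[0,0,0.03],0],[0.072,[0,0,0.03],0],[0.072,[0,0,0.015],0],[0.072,[0,0,0],0],[0.072,[0,0,0],0]]';python3 -c "
from plan import *
go((.571,.2965),.1,94.4)"
```

```text
time: 59.8
position: [0.5718, 0.2924, 0.1464]
orientation: [[0.997, -0.001, -0.075], [0.075, -0.002, 0.997], [-0.001, -1.0, -0.002]]
wrist_force: [-0.4, -0.5, 0.1]
opening: 0.0718
pos [0.5718 0.2924 0.1464] yaw 94.3 F [-0.4 -0.5  0.1] T [-0.   -0.01 -0.02] open 0.0718 t 59.80 q7 43
turn about tool y (rad) -0.002 then shift x -0.0005 y 0.0464 z 0.0042 | tilt [-0.001 -0.002 -1.   ]
```

```bash
python3 -m crank '[[0.072,[0,0.02,0.004],0],[0.072,[0,0.026,0],0],[0.072,[0,0,0],0],[0.072,[0,0,0],0]]';python3 -c "
from plan import *
go((.571,.2965),.034,94.4)
snap('scene','h1',300,130,160,120,5)"
```

```text
time: 60.2
position: [0.5714, 0.2964, 0.1004]
orientation: [[0.997, -0.002, -0.074], [0.074, -0.001, 0.997], [-0.002, -1.0, -0.001]]
wrist_force: [0.1, -0.5, 0.5]
opening: 0.0722
pos [0.5714 0.2964 0.1004] yaw 94.3 F [ 0.1 -0.5  0.5] T [ 0.03 -0.07  0.01] open 0.0722 t 60.20 q7 41
turn about tool y (rad) -0.003 then shift x -0.0004 y 0.0664 z 0.0001 | tilt [-0.002 -0.001 -1.   ]
```

View pics/h1.png

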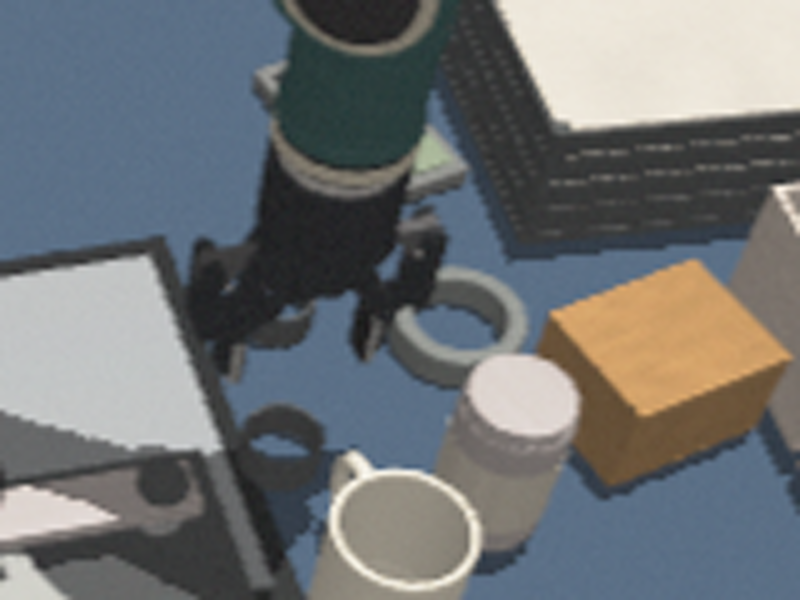

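```bash
python3 -m crank '[[0.072,[0,0.02,0],0],[0.072,[0,0.02,0],0],[0.072,[0,0.015,0],0],[0.072,[0,0.008,0],0],[0.072,[0,0.003,0],0],[0.072,[0,0,0],0]]';python3 -m crank '[[0.045,[0,0,0],0],[0.045,[0,0,0],0],[0.045,[0,0,0],0],[0.045,[0,0,0],0]]';python3 -m crank '[[0.045,[0,-0.02,0],0],[0.045,[0,-0.02,0],0],[0.045,[0,0,0],0],[0.045,[0,0,0],0]]';python3 -c "
from plan import *
go((.46,.23),.075,94.4)
snap('scene','h2',300,130,160,120,5)"
```

```text
time: 60.85
position: [0.5716, 0.298, 0.0355]
orientation: [[0.997, 0.0, -0.076], [0.076, 0.0, 0.997], [0.0, -1.0, 0.0]]
wrist_force: [-0.2, -0.7, -0.1]
opening: 0.072
time: 61.25
position: [0.5721, 0.2984, 0.037]
orientation: [[0.997, 0.002, -0.076], [0.076, 0.001, 0.997], [0.002, -1.0, 0.001]]
wrist_force: [-0.7, -1.1, 5.1]
opening: 0.047
time: 61.65
position: [0.572, 0.2979, 0.0766]
orientation: [[0.997, 0.002, -0.075], [0.075, 0.001, 0.997], [0.002, -1.0, 0.0]]
wrist_force: [0.4, -0.5, -0.5]
opening: 0.047
pos [0.572  0.2979 0.0766] yaw 94.3 F [ 0.4 -0.5 -0.5] T [-0.03  0.03  0.03] open 0.0470 t 61.65 q7 40
turn about tool y (rad) -0.001 then shift x -0.1168 y 0.0016 z -0.0591 | tilt [ 0.002  0.001 -1.   ]
```

View pics/h2.png

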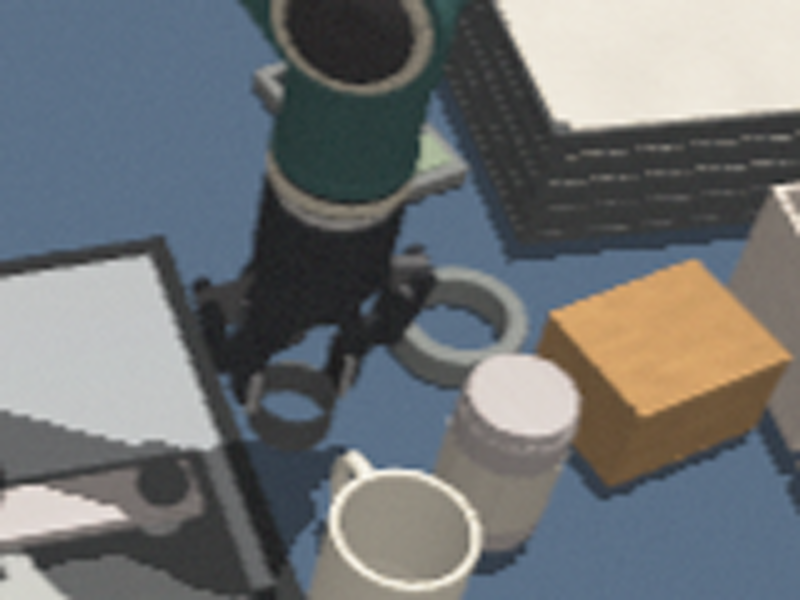

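```bash
python3 -m crank '[[0.045,[-0.023,0,-0.0178],0],[0.045,[-0.023,0,-0.0178],0],[0.045,[-0.023,0,-0.0178],0],[0.045,[-0.023,0,-0.0178],0],[0.045,[-0.023,0,-0.0178],0],[0.045,[0,0,0],0],[0.045,[0,0.02,0],0],[0.045,[0,0.013,0],0],[0.045,[0,0.006,0],0],[0.045,[0,0.001,0],0],[0.045,[0,0,0],0]]'; python3 -m crank '[[0.072,[0,0,0],0],[0.072,[0,0,0],0],[0.072,[0.005,0.004,0],0.1428],[0.072,[0,0,0],0.1428],[0.072,[0,0,0],0.1428],[0.072,[0,0,0],0.1428],[0.072,[0,0,0],0.1428],[0.072,[0,0,0],0.1428],[0.072,[0,0,0],0.1428],[0.072,[0,0,0],0.1428],[0.072,[0,0,0],0.1428],[0.072,[0,0,0],0.1428]]'; python3 -m crank '[[0.072,[0,0,0],0.1428],[0.072,[0,0,0],0],[0.045,[0,0,0],0],[0.045,[0,0,0],0],[0.045,[0,0,0],0],[0.045,[0,0,0],0],[0.072,[0,0,0],0],[0.072,[0,0,0],0]]'
```

```text
time: 62.8
position: [0.463, 0.2002, 0.0367]
orientation: [[0.997, -0.001, -0.076], [0.076, -0.003, 0.997], [-0.001, -1.0, -0.003]]
wrist_force: [-7.2, -5.9, 25.0]
opening: 0.0471
time: 64.0
position: [0.4685, 0.2011, 0.0308]
orientation: [[0.211, -0.0, 0.977], [-0.977, 0.0, 0.211], [-0.0, -1.0, -0.0]]
wrist_force: [0.1, -0.8, 0.4]
opening: 0.0719
time: 64.8
position: [0.4685, 0.2006, 0.0312]
orientation: [[0.076, -0.0, 0.997], [-0.997, 0.0, 0.076], [-0.0, -1.0, -0.0]]
wrist_force: [-0.4, 0.0, 0.7]
opening: 0.0721
```

```bash
python3 -m crank '[[0.072,[0,0,0],-0.1428],[0.072,[0,0,0],-0.1428],[0.072,[0,0,0],-0.1428],[0.072,[0,0,0],-0.1428],[0.072,[0,0,0],-0.1428],[0.072,[0,0,0],-0.1428],[0.072,[0,0,0],-0.1428],[0.072,[0,0,0],-0.1428],[0.072,[0,0,0],-0.1428],[0.072,[0,0,0],-0.1428],[0.072,[0,0,0],-0.1428],[0.072,[0,0,0],0]]';python3 -m crank '[[0.045,[0,0,0],0],[0.045,[0,0,0],0],[0.045,[0,0,0],0],[0.045,[0,0,0],0]]';  python3 -c "
from plan import *
go((.5995,-.0716),.102,94.4)"
```

```text
time: 66.0
position: [0.4685, 0.2005, 0.031]
orientation: [[0.997, -0.001, -0.076], [0.076, 0.001, 0.997], [-0.001, -1.0, 0.001]]
wrist_force: [0.4, -1.2, -0.7]
opening: 0.0721
time: 66.4
position: [0.4685, 0.2006, 0.0318]
orientation: [[0.997, 0.0, -0.074], [0.074, -0.001, 0.997], [0.0, -1.0, -0.001]]
wrist_force: [-1.4, -1.5, 5.4]
opening: 0.0478
pos [0.4685 0.2006 0.0318] yaw 94.2 F [-1.4 -1.5  5.4] T [-0.22  0.29  0.03] open 0.0478 t 66.40 q7 36
turn about tool y (rad) -0.003 then shift x 0.1097 y -0.0702 z -0.2815 | tilt [ 0.    -0.001 -1.   ]
```

```bash
python3 -m crank '[[0.045,[0,-0.02,0],0],[0.045,[0,-0.03,0],0],[0.045,[0,-0.025,0],0],[0.045,[0.011,0,-0.028],0],[0.045,[0.011,0,-0.028],0],[0.045,[0.011,0,-0.028],0],[0.045,[0.011,0,-0.028],0],[0.045,[0.011,0,-0.028],0],[0.045,[0.011,0,-0.028],0],[0.045,[0.011,0,-0.028],0],[0.045,[0.011,0,-0.028],0],[0.045,[0.011,0,-0.028],0]]'; python3 -m crank '[[0.045,[0.01,0,-0.028],0],[0.045,[0,0,0],0],[0.045,[0,0,0],0],[0.045,[0,0,0],0]]'; python3 -c "
from plan import *
go((.5995,-.0716),.1,94.4)
snap('scene','i1',160,150,160,120,5)"
```

```text
time: 67.6
position: [0.5865, -0.0441, 0.1061]
orientation: [[0.997, -0.0, -0.074], [0.074, -0.0, 0.997], [-0.0, -1.0, -0.0]]
wrist_force: [0.7, 0.7, -0.6]
opening: 0.0477
time: 68.0
position: [0.5978, -0.0687, 0.1062]
orientation: [[0.997, -0.0, -0.077], [0.077, 0.001, 0.997], [-0.0, -1.0, 0.001]]
wrist_force: [-0.1, 0.7, -1.0]
opening: 0.0474
pos [ 0.5978 -0.0687  0.1062] yaw 94.4 F [-0.1  0.7 -1. ] T [0.01 0.03 0.  ] open 0.0474 t 68.00 q7 74
turn about tool y (rad) 0.000 then shift x 0.0014 y 0.0062 z -0.0031 | tilt [-0.     0.001 -1.   ]
```

View pics/i1.png

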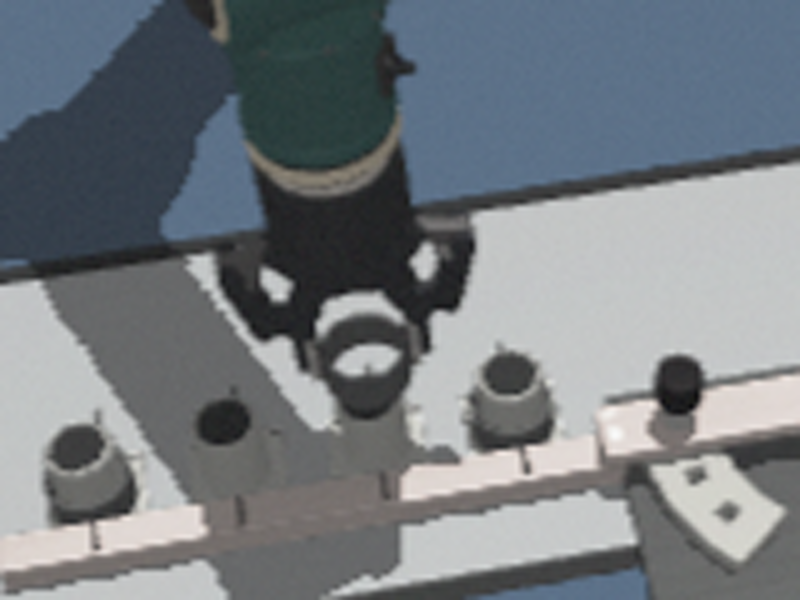

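```bash
python3 -m crank '[[0.045,[0.0008,0.006,-0.003],0],[0.045,[0,0.005,0],0],[0.045,[0,0,0],0],[0.045,[0,0,0],0]]';  python3 -c "
from plan import *
go((.5993,-.0716),.082,94.4)"
```

```text
time: 68.45
position: [0.5991, -0.0729, 0.095]
orientation: [[0.997, -0.001, -0.076], [0.076, 0.0, 0.997], [-0.001, -1.0, 0.0]]
wrist_force: [-0.0, -0.5, -0.9]
opening: 0.0479
pos [ 0.5991 -0.0729  0.095 ] yaw 94.4 F [-0.  -0.5 -0.9] T [-0.02  0.02  0.04] open 0.0479 t 68.45 q7 74
turn about tool y (rad) -0.001 then shift x 0.0003 y 0.0130 z 0.0013 | tilt [-0.001  0.    -1.   ]
```

```bash
python3 -m crank '[[0.045,[0.0003,0.004,0.0013],0],[0.045,[0,0.003,0],0],[0.045,[0,0.003,0],0],[0.045,[0,0.003,0],0],[0.045,[0,0,0],0],[0.045,[0,0,0],0]]';  python3 -c "
from plan import *
go((.5993,-.0716),.037,94.4)"
```

```text
time: 69.05
position: [0.5996, -0.0718, 0.0822]
orientation: [[0.997, -0.0, -0.076], [0.076, 0.0, 0.997], [-0.0, -1.0, 0.0]]
wrist_force: [1.1, 0.7, -1.4]
opening: 0.0479
pos [ 0.5996 -0.0718  0.0822] yaw 94.3 F [ 1.1  0.7 -1.4] T [ 0.01 -0.03 -0.01] open 0.0479 t 69.05 q7 73
turn about tool y (rad) -0.001 then shift x -0.0002 y 0.0452 z 0.0002 | tilt [-0.  0. -1.]
```

```bash
python3 -m crank '[[0.045,[0,0.006,0],0],[0.045,[0,0.006,0],0],[0.045,[0,0.006,0],0],[0.045,[0,0.006,0],0],[0.045,[0,0,0],0]]';  python3 -m crank '[[0.045,[0,0.006,0],0],[0.045,[0,0.006,0],0],[0.045,[0,0.006,0],0],[0.045,[0,0,0],0]]'; python3 -m crank '[[0.045,[0,0.002,0],0],[0.045,[0,0.0015,0],0],[0.045,[0,0,0],0],[0.045,[0,0,0],0]]'
```

```text
time: 69.55
position: [0.5988, -0.0718, 0.0571]
orientation: [[0.997, -0.002, -0.076], [0.076, 0.0, 0.997], [-0.002, -1.0, 0.0]]
wrist_force: [-0.1, -0.3, 0.2]
opening: 0.0478
time: 69.95
position: [0.5989, -0.0718, 0.0392]
orientation: [[0.997, -0.002, -0.076], [0.076, 0.0, 0.997], [-0.002, -1.0, 0.0]]
wrist_force: [0.3, -0.1, -0.9]
opening: 0.0477
time: 70.35
position: [0.5997, -0.0718, 0.037]
orientation: [[0.997, 0.0, -0.076], [0.076, -0.0, 0.997], [0.0, -1.0, -0.0]]
wrist_force: [0.5, 0.3, -2.1]
opening: 0.0476
```

```bash
python3 -m crank '[[0.045,[0,0.001,0],0],[0.045,[0,0,0],0]]'; python3 -m crank '[[0.06,[0,0,0],0],[0.06,[0,0,0],0],[0.06,[0,0,0],0],[0.06,[0,-0.02,0],0],[0.06,[0,-0.03,0],0],[0.06,[0,-0.03,0],0],[0.06,[0,-0.03,0],0],[0.06,[0,0,0],0],[0.06,[0,0,0],0]]';python3 -c "
from plan import *
st()
snap('scene','i2',160,150,160,120,5)
f=cv2.imread('pics/i2_raw.png'); cv2.imwrite('pics/i3.png',cv2.resize(f[150:270,300:460],None,fx=5,fy=5))"
```

```text
time: 70.55
position: [0.5997, -0.0718, 0.0368]
orientation: [[0.997, 0.0, -0.076], [0.076, -0.001, 0.997], [0.0, -1.0, -0.001]]
wrist_force: [-3.3, 0.0, 7.6]
opening: 0.0479
time: 71.45
position: [0.5997, -0.0721, 0.1462]
orientation: [[0.997, 0.001, -0.075], [0.075, -0.0, 0.997], [0.001, -1.0, -0.001]]
wrist_force: [-0.2, -0.2, -0.5]
opening: 0.0601
pos [ 0.5997 -0.0721  0.1462] yaw 94.3 F [-0.2 -0.2 -0.5] T [-0.01  0.01  0.02] open 0.0601 t 71.45
```

View pics/i2.png

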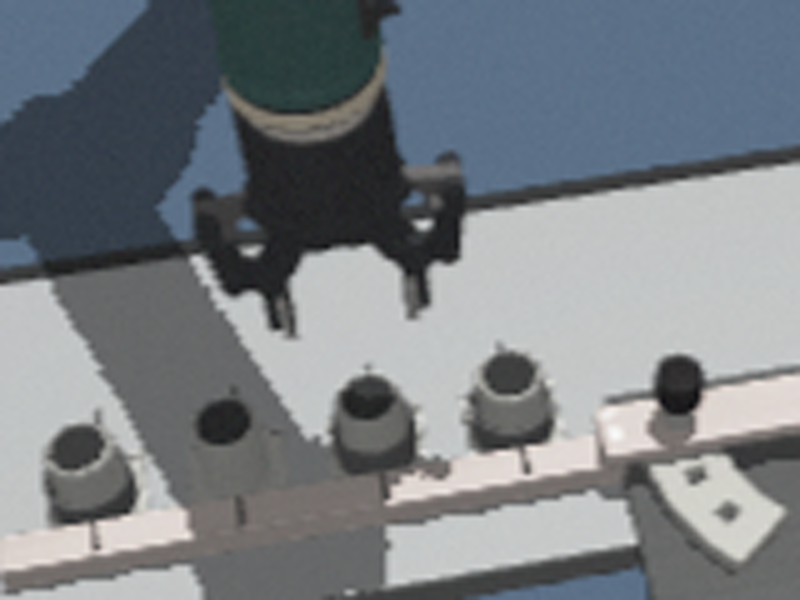

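View pics/i3.png

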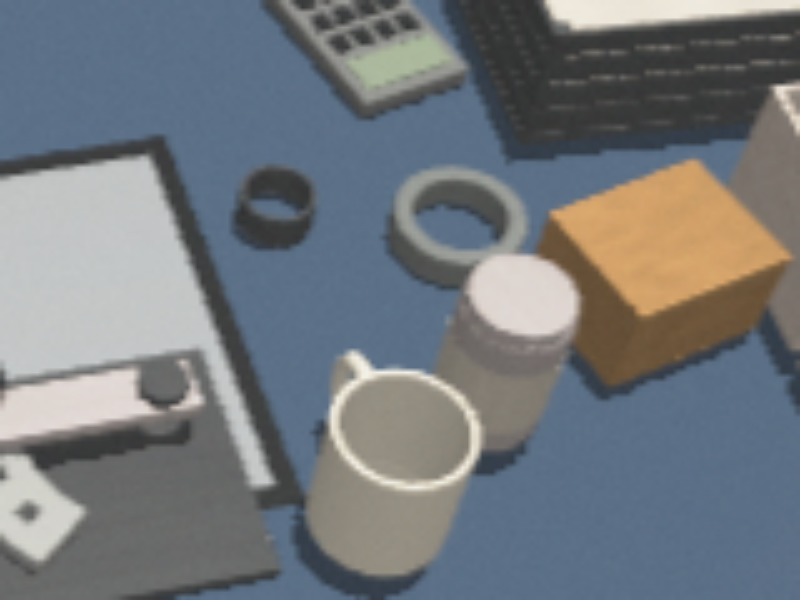

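```bash
python3 -m crank '[[0.07,[0,0,0],0.1426],[0.07,[0,0,0],0.1426],[0.07,[0,0,0],0.1426],[0.07,[0,0,0],0.1426],[0.07,[0,0,0],0.1426],[0.07,[0,0,0],0.1426],[0.07,[0,0,0],0.1426],[0.07,[0,0,0],0.1426],[0.07,[0,0,0],0.1426],[0.07,[0,0,0],0.1426],[0.07,[0,0,0],0.1426]]';python3 -c "
from plan import *
print('tape',unp('top',(153,233),.02))
go((.467,.3176),.09,4.4)"
```

```text
time: 72.6
position: [0.5985, -0.0719, 0.1439]
orientation: [[0.072, -0.003, 0.997], [-0.997, 0.0, 0.072], [-0.0, -1.0, -0.003]]
wrist_force: [-0.7, 0.5, -0.1]
opening: 0.0701
tape [0.4915168  0.43187721 0.02      ]
pos [ 0.5985 -0.0719  0.1439] yaw 4.1 F [-0.7  0.5 -0.1] T [-0.   -0.02  0.03] open 0.0701 t 72.60 q7 -2
turn about tool y (rad) -0.005 then shift x -0.3984 y 0.0539 z -0.1012 | tilt [-0.003  0.    -1.   ]
```

```bash
python3 -m crank '[[0.07,[-0.0362,0,-0.0092],0],[0.07,[-0.0362,0,-0.0092],0],[0.07,[-0.0362,0,-0.0092],0],[0.07,[-0.0362,0,-0.0092],0],[0.07,[-0.0362,0,-0.0092],0],[0.07,[-0.0362,0,-0.0092],0],[0.07,[-0.0362,0,-0.0092],0],[0.07,[-0.0362,0,-0.0092],0],[0.07,[-0.0362,0,-0.0092],0],[0.07,[-0.0362,0,-0.0092],0],[0.07,[-0.0362,0.02,-0.0092],0],[0.07,[0,0.03,0],0]]'; python3 -m crank '[[0.07,[0,0,0],0],[0.07,[0,0,0],0],[0.07,[0,0,0],0]]'; python3 -c "
from plan import *
go((.467,.3176),.032,4.4)
snap('scene','j1',300,130,160,120,5)"
```

```text
time: 73.8
position: [0.4651, 0.324, 0.0958]
orientation: [[0.086, 0.001, 0.996], [-0.996, 0.005, 0.086], [-0.005, -1.0, 0.001]]
wrist_force: [0.7, 0.2, 0.1]
opening: 0.0697
time: 74.1
position: [0.4686, 0.3165, 0.0964]
orientation: [[0.076, 0.001, 0.997], [-0.997, -0.0, 0.076], [0.0, -1.0, 0.001]]
wrist_force: [0.7, -1.2, -0.0]
opening: 0.07
pos [0.4686 0.3165 0.0964] yaw 4.4 F [ 0.7 -1.2 -0. ] T [ 0.05 -0.03  0.  ] open 0.0700 t 74.10 q7 -47
turn about tool y (rad) -0.001 then shift x -0.0012 y 0.0644 z -0.0015 | tilt [ 0.001 -0.    -1.   ]
```

View pics/j1.png

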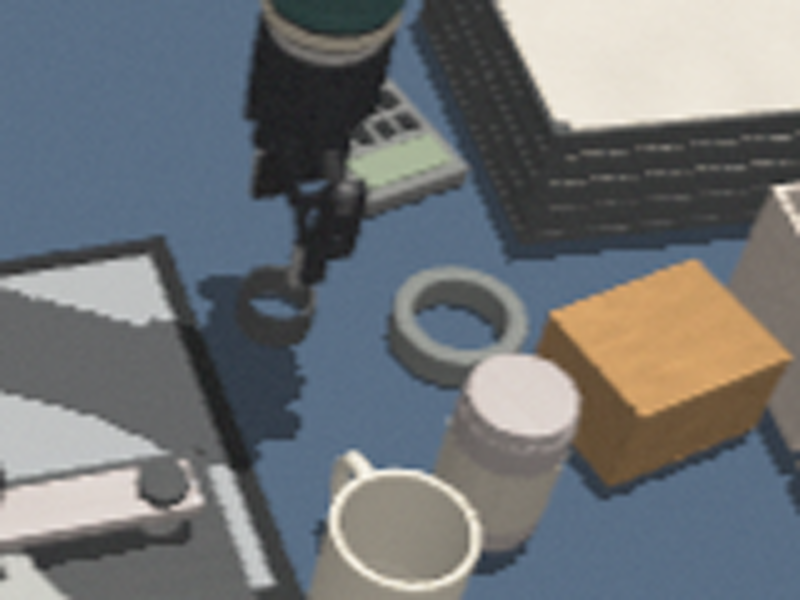

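```bash
python3 -m crank '[[0.07,[-0.001,0.02,-0.001],0],[0.07,[0,0.02,0],0],[0.07,[0,0.015,0],0],[0.07,[0,0.009,0],0],[0.07,[0,0,0],0],[0.07,[0,0,0],0],[0.045,[0,0,0],0],[0.045,[0,0,0],0],[0.045,[0,0,0],0],[0.045,[0,0,0],0]]'; python3 -m crank '[[0.07,[0,0,0],0],[0.07,[0,0,0],0],[0.07,[0,0,0],-0.1428],[0.07,[0,0,0],-0.1428],[0.07,[0,0,0],-0.1428],[0.07,[0,0,0],-0.1428],[0.07,[0,0,0],-0.1428],[0.07,[0,0,0],-0.1428],[0.07,[0,0,0],-0.1428],[0.07,[0,0,0],-0.1428],[0.07,[0,0,0],-0.1428],[0.07,[0,0,0],-0.1428]]';python3 -m crank '[[0.07,[0,0,0],-0.1428],[0.07,[0,0,0],0],[0.045,[0,0,0],0],[0.045,[0,0,0],0],[0.045,[0,0,0],0],[0.045,[0,0,0],0]]';  python3 -c "
from plan import *
go((.6063,-.1537),.106,94.4)"
```

```text
time: 75.15
position: [0.4672, 0.3187, 0.033]
orientation: [[0.078, 0.002, 0.997], [-0.997, 0.001, 0.078], [-0.001, -1.0, 0.002]]
wrist_force: [-0.1, -0.8, 5.9]
opening: 0.0474
time: 76.35
position: [0.4666, 0.3181, 0.0317]
orientation: [[0.998, -0.0, 0.059], [-0.059, -0.0, 0.998], [-0.0, -1.0, -0.0]]
wrist_force: [0.3, 0.4, -0.2]
opening: 0.0698
time: 76.95
position: [0.4667, 0.3183, 0.0325]
orientation: [[0.997, 0.001, -0.076], [0.076, -0.001, 0.997], [0.001, -1.0, -0.001]]
wrist_force: [-0.9, -1.3, 5.3]
opening: 0.0479
pos [0.4667 0.3183 0.0325] yaw 94.3 F [-0.9 -1.3  5.3] T [-0.25  0.22  0.  ] open 0.0479 t 76.95 q7 23
turn about tool y (rad) -0.001 then shift x 0.1030 y -0.0735 z -0.4813 | tilt [ 0.001 -0.001 -1.   ]
```

```bash
python3 -m crank '[[0.045,[0,-0.02,0],0],[0.045,[0,-0.03,0],0],[0.045,[0,-0.025,0],0],[0.045,[0.0064,0,-0.03],0],[0.045,[0.0064,0,-0.03],0],[0.045,[0.0064,0,-0.03],0],[0.045,[0.0064,0,-0.03],0],[0.045,[0.0064,0,-0.03],0],[0.045,[0.0064,0,-0.03],0],[0.045,[0.0064,0,-0.03],0],[0.045,[0.0064,0,-0.03],0],[0.045,[0.0064,0,-0.03],0]]'; python3 -m crank '[[0.045,[0.0064,0,-0.03],0],[0.045,[0.0064,0,-0.03],0],[0.045,[0.0064,0,-0.03],0],[0.045,[0.0064,0,-0.03],0],[0.045,[0.0064,0,-0.03],0],[0.045,[0.0064,0,-0.03],0],[0.045,[0.0064,0,-0.03],0],[0.045,[0,0,0],0],[0.045,[0,0,0],0],[0.045,[0,0,0],0]]'; python3 -c "
from plan import *
go((.6063,-.1537),.095,94.4)
snap('scene','k1b',120,150,160,120,5)"
```

```text
time: 78.15
position: [0.5452, 0.0523, 0.1068]
orientation: [[0.997, 0.0, -0.076], [0.076, -0.0, 0.997], [0.0, -1.0, -0.0]]
wrist_force: [0.4, 0.3, -0.7]
opening: 0.0478
time: 79.15
position: [0.6058, -0.1509, 0.1068]
orientation: [[0.997, -0.0, -0.079], [0.079, 0.001, 0.997], [-0.0, -1.0, 0.001]]
wrist_force: [-0.6, -0.4, -1.7]
opening: 0.0476
pos [ 0.6058 -0.1509  0.1068] yaw 94.5 F [-0.6 -0.4 -1.7] T [ 0.01  0.06 -0.04] open 0.0476 t 79.15 q7 78
turn about tool y (rad) 0.002 then shift x 0.0003 y 0.0118 z -0.0029 | tilt [-0.     0.001 -1.   ]
```

View pics/k1b.png

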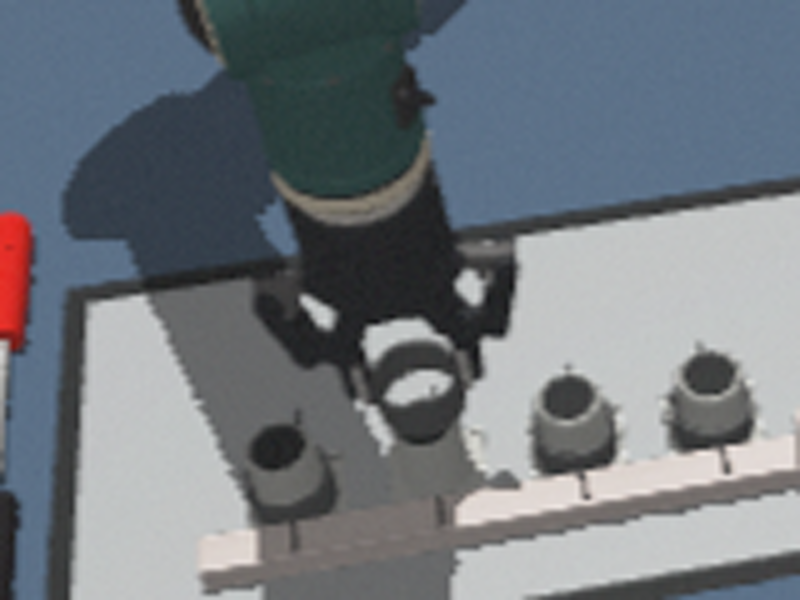

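```bash
python3 -m crank '[[0.045,[0,0.006,-0.002],0.002],[0.045,[0,0.006,0],0],[0.045,[0,0,0],0],[0.045,[0,0,0],0]]';  python3 -c "
from plan import *
go((.6063,-.1537),.082,94.4)"
```

```text
time: 79.6
position: [0.606, -0.154, 0.0944]
orientation: [[0.997, -0.001, -0.076], [0.076, 0.0, 0.997], [-0.001, -1.0, 0.0]]
wrist_force: [1.4, 0.4, -0.8]
opening: 0.0481
pos [ 0.606  -0.154   0.0944] yaw 94.4 F [ 1.4  0.4 -0.8] T [-0.01  0.03  0.04] open 0.0481 t 79.60 q7 78
turn about tool y (rad) -0.001 then shift x 0.0003 y 0.0124 z 0.0003 | tilt [-0.001  0.    -1.   ]
```

```bash
python3 -m crank '[[0.045,[0.0003,0.003,0.0003],0],[0.045,[0,0.003,0],0],[0.045,[0,0.003,0],0],[0.045,[0,0.003,0],0],[0.045,[0,0,0],0],[0.045,[0,0,0],0]]'
```

```text
time: 80.2
position: [0.6065, -0.154, 0.0827]
orientation: [[0.997, -0.0, -0.076], [0.076, 0.0, 0.997], [-0.0, -1.0, 0.0]]
wrist_force: [-0.6, -0.0, -1.0]
opening: 0.0478
```

```bash
python3 -m crank '[[0.045,[0,0.006,0.0003],0],[0.045,[0,0.006,0],0],[0.045,[0,0.006,0],0],[0.045,[0,0.006,0],0],[0.045,[0,0,0],0]]';  python3 -m crank '[[0.045,[0,0.006,0],0],[0.045,[0,0.006,0],0],[0.045,[0,0.006,0],0],[0.045,[0,0,0],0]]'; python3 -m crank '[[0.045,[0,0.002,0],0],[0.045,[0,0.002,0],0],[0.045,[0,0,0],0],[0.045,[0,0,0],0]]'
```

```text
time: 80.7
position: [0.6057, -0.1536, 0.0575]
orientation: [[0.997, -0.002, -0.076], [0.076, 0.0, 0.997], [-0.002, -1.0, 0.001]]
wrist_force: [0.2, -0.0, -0.8]
opening: 0.0481
time: 81.1
position: [0.6058, -0.1537, 0.0397]
orientation: [[0.997, -0.002, -0.076], [0.076, 0.0, 0.997], [-0.002, -1.0, 0.0]]
wrist_force: [-0.1, -0.9, -1.1]
opening: 0.0478
time: 81.5
position: [0.6068, -0.1537, 0.0375]
orientation: [[0.997, 0.001, -0.076], [0.076, -0.0, 0.997], [0.001, -1.0, -0.0]]
wrist_force: [-1.3, -0.0, 4.8]
opening: 0.048
```

Home (contact at the expected height). Release, retreat and check the whole row.

```bash
python3 -m crank '[[0.06,[0,0,0],0],[0.06,[0,0,0],0],[0.06,[0,0,0],0],[0.06,[0,-0.02,0],0],[0.06,[0,-0.03,0],0],[0.06,[0,-0.04,0],0],[0.06,[0,-0.04,0],0],[0.06,[-0.04,0,0],0],[0.06,[-0.04,0,0],0],[0.06,[-0.04,0,0],0],[0.06,[-0.03,0,0],0],[0.06,[0,0,0],0]]';python3 -c "
from plan import *
st()
snap('scene','l1',120,170,160,100,5)
snap('top','l2',200,150,200,110,4)"
```

```text
time: 82.7
position: [0.453, -0.1659, 0.1674]
orientation: [[0.997, -0.003, -0.074], [0.074, -0.003, 0.997], [-0.004, -1.0, -0.003]]
wrist_force: [0.1, -0.1, 0.3]
opening: 0.0597
pos [ 0.453  -0.1659  0.1674] yaw 94.3 F [ 0.1 -0.1  0.3] T [-0.01 -0.    0.03] open 0.0597 t 82.70
```

View pics/l1.png

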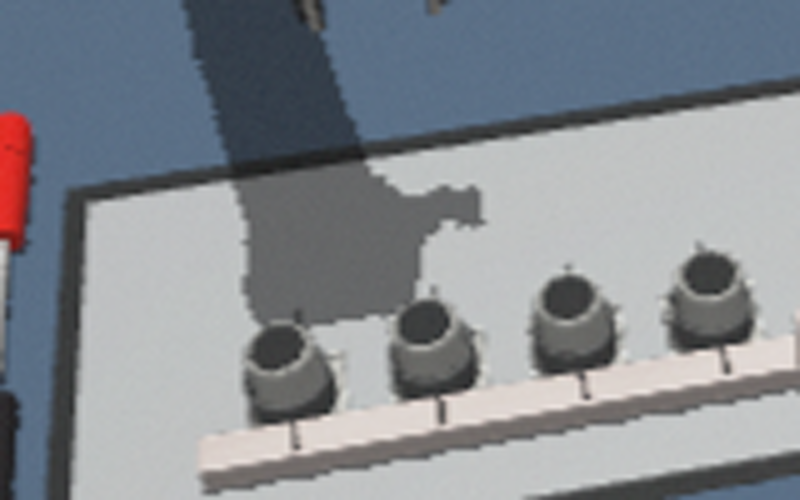

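View pics/l2.png

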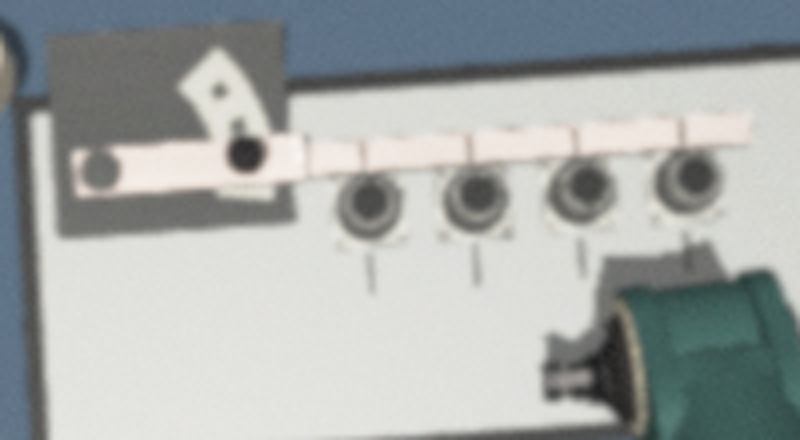

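```bash
python3 -m crank '[[0.06,[0,0,0],0.1426],[0.06,[0,0,0],0.1426],[0.06,[0,0,0],0.1426],[0.06,[0,0,0],0.1426],[0.06,[0,0,0],0.1426],[0.06,[0,0,0],0.1426],[0.06,[0,0,0],0.1426],[0.06,[0,0,0],0.1426],[0.06,[0,0,0],0.1426],[0.06,[0,0,0],0.1426],[0.06,[0,0,0],0.1426]]';python3 -c "
from plan import *
go((.625,.1028),.12,4.5)"
```

```text
time: 83.9
position: [0.4588, -0.1644, 0.1675]
orientation: [[0.074, 0.002, 0.997], [-0.997, 0.0, 0.074], [-0.0, -1.0, 0.002]]
wrist_force: [0.6, 0.5, -0.1]
opening: 0.0601
pos [ 0.4588 -0.1644  0.1675] yaw 4.2 F [ 0.6  0.5 -0.1] T [ 0.02  0.01 -0.02] open 0.0601 t 83.90 q7 7
turn about tool y (rad) -0.004 then shift x -0.2533 y 0.0475 z 0.1866 | tilt [ 0.002  0.    -1.   ]
```

```bash
python3 -m crank '[[0.06,[-0.0253,0,0.0186],0],[0.06,[-0.0253,0,0.0186],0],[0.06,[-0.0253,0,0.0186],0],[0.06,[-0.0253,0,0.0186],0],[0.06,[-0.0253,0,0.0186],0],[0.06,[-0.0253,0,0.0186],0],[0.06,[-0.0253,0,0.0186],0],[0.06,[-0.0253,0,0.0186],0],[0.06,[-0.0253,0,0.0186],0],[0.06,[-0.0253,0.02,0.0186],0],[0.06,[0,0.02,0],0],[0.06,[0,0,0],0]]';python3 -m crank '[[0.06,[0,0,0],0],[0.06,[0,0,0],0]]';python3 -c "
from plan import *
go((.625,.1028),.082,4.5)
snap('scene','m1',200,150,160,120,5)"
```

```text
time: 85.1
position: [0.6218, 0.1037, 0.1243]
orientation: [[0.081, -0.004, 0.997], [-0.997, 0.0, 0.081], [-0.001, -1.0, -0.004]]
wrist_force: [-0.5, 0.1, -0.5]
opening: 0.0601
time: 85.3
position: [0.6235, 0.1014, 0.128]
orientation: [[0.077, 0.002, 0.997], [-0.997, 0.0, 0.077], [-0.0, -1.0, 0.002]]
wrist_force: [1.2, 0.4, 0.6]
opening: 0.0598
pos [0.6235 0.1014 0.128 ] yaw 4.4 F [1.2 0.4 0.6] T [-0.03 -0.05  0.  ] open 0.0598 t 85.30 q7 -25
turn about tool y (rad) -0.001 then shift x -0.0013 y 0.0460 z 0.0016 | tilt [ 0.002  0.    -1.   ]
```

View pics/m1.png

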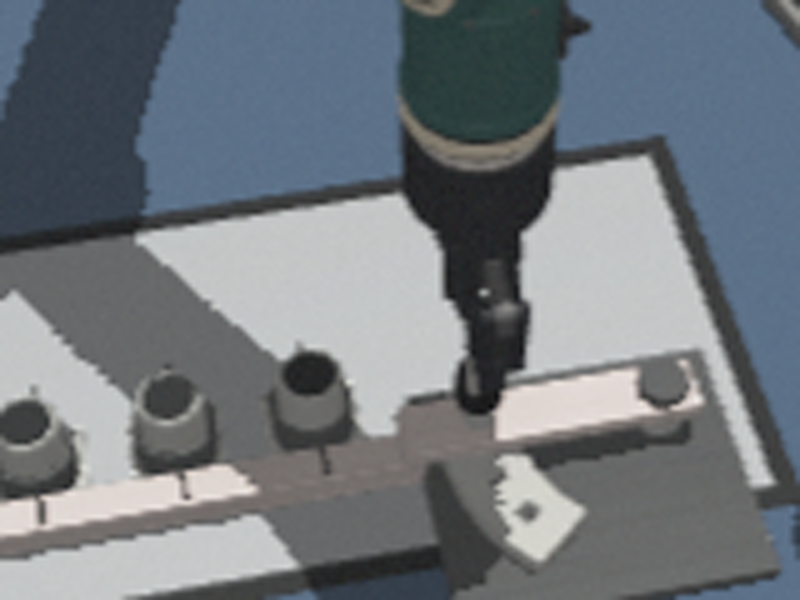

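```bash
python3 -m crank '[[0.06,[0,0.015,0.001],0],[0.06,[0,0.015,0],0],[0.06,[0,0.011,0],0],[0.06,[0,0.004,0],0],[0.06,[0,0,0],0],[0.06,[0,0,0],0]]';python3 -c "
from plan import *
go((.625,.1028),.082,4.5)"
```

```text
time: 85.95
position: [0.6237, 0.1019, 0.0818]
orientation: [[0.078, 0.0, 0.997], [-0.997, 0.0, 0.078], [-0.0, -1.0, 0.0]]
wrist_force: [0.4, 0.5, 0.4]
opening: 0.0602
pos [0.6237 0.1019 0.0818] yaw 4.5 F [0.4 0.5 0.4] T [ 0.   -0.02 -0.  ] open 0.0602 t 85.95 q7 -26
turn about tool y (rad) -0.000 then shift x -0.0008 y -0.0002 z 0.0013 | tilt [ 0.  0. -1.]
```

```bash
python3 -m crank '[[0.06,[-0.0008,0,0.0013],0],[0.03,[0,0,0],0],[0.02,[0,0,0],0],[0.02,[0,0,0],0],[0.02,[0,0,0],0],[0.02,[0,0,0],0]]';python3 -m crank '[[0.02,[0,-0.007,0],0],[0.02,[0,-0.007,0],0],[0.02,[0,-0.006,0],0],[0.02,[0,0,0],0],[0.02,[0,0,0],0]]'
```

```text
time: 86.55
position: [0.6256, 0.1028, 0.0826]
orientation: [[0.078, 0.002, 0.997], [-0.997, 0.0, 0.078], [-0.0, -1.0, 0.002]]
wrist_force: [2.3, 0.1, 4.1]
opening: 0.0263
time: 87.05
position: [0.6255, 0.1027, 0.1002]
orientation: [[0.078, 0.001, 0.997], [-0.997, 0.001, 0.078], [-0.001, -1.0, 0.002]]
wrist_force: [7.2, 1.9, -12.8]
opening: 0.0262
```

```bash
python3 -m crank '[[0.02,[0,-0.0005,0.0038],-0.0345],[0.02,[0,0,0.0038],-0.0345],[0.02,[0,0,0.0038],-0.0345],[0.02,[0,0,0.0038],-0.0345],[0.02,[0,0,0.0038],-0.0345],[0.02,[0,0,0.0038],-0.0345],[0.02,[0,0,0.0038],-0.0345],[0.02,[0,0,0.0038],-0.0345],[0.02,[0,0,0],0],[0.02,[0,0,0],0]]';python3 -c "
from plan import *
o=get_obs();p=np.array(o['position'])[:2]; l=Rw.T@(p-[PX,PY]); print('a',np.arctan2(l[0],-l[1]),np.hypot(*l))
go(knob(.28),.082,4.5+16)
snap('scene','n1',120,170,200,150,4)"
```

```text
time: 88.05
position: [0.6538, 0.1087, 0.0996]
orientation: [[0.345, -0.002, 0.939], [-0.939, 0.002, 0.345], [-0.002, -1.0, -0.002]]
wrist_force: [5.3, 2.0, -12.0]
opening: 0.0261
a 0.2771813432565502 0.11061472067433788
pos [0.6538 0.1087 0.0996] yaw 20.2 F [  5.3   2.  -12. ] T [ 0.59 -1.33 -0.58] open 0.0261 t 88.05 q7 -12
turn about tool y (rad) -0.005 then shift x -0.0006 y 0.0176 z 0.0003 | tilt [-0.002  0.002 -1.   ]
```

View pics/n1.png

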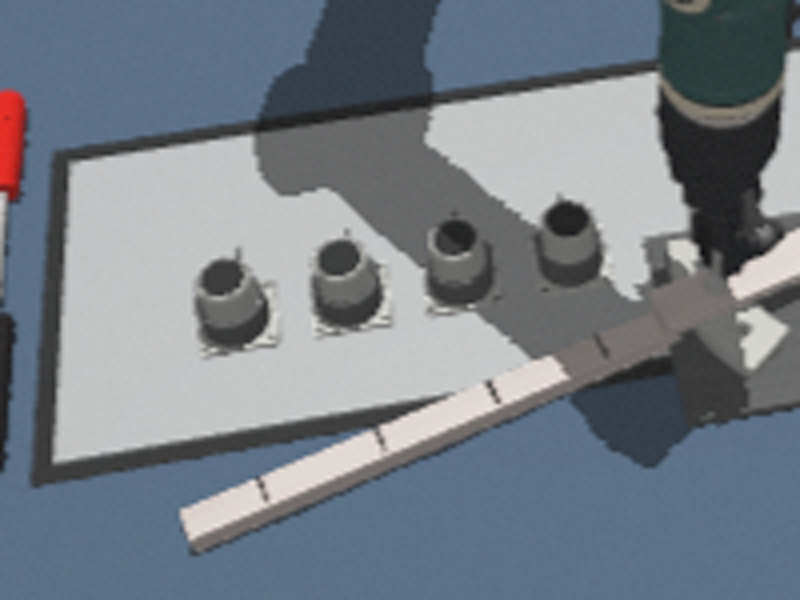

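```bash
python3 -m crank '[[0.02,[0,0,0.0039],-0.0353],[0.02,[0,0,0.0039],-0.0353],[0.02,[0,0,0.0039],-0.0353],[0.02,[0,0,0.0039],-0.0353],[0.02,[0,0,0.0039],-0.0353],[0.02,[0,0,0.0039],-0.0353],[0.02,[0,0,0.0039],-0.0353],[0.02,[0,0,0.0038],-0.0353],[0.02,[0,0,0],0],[0.02,[0,0,0],0]]';python3 -c "
from plan import *
o=get_obs();p=np.array(o['position'])[:2]; l=Rw.T@(p-[PX,PY]); print('a',np.arctan2(l[0],-l[1]),np.hypot(*l))
go(knob(.56),.082,4.4+32.1)"
```

```text
time: 89.1
position: [0.6814, 0.1232, 0.0994]
orientation: [[0.593, -0.002, 0.805], [-0.805, 0.002, 0.593], [-0.003, -1.0, -0.001]]
wrist_force: [5.8, 2.2, -12.5]
opening: 0.0259
a 0.5591383047539091 0.11097847718810316
pos [0.6814 0.1232 0.0994] yaw 36.4 F [  5.8   2.2 -12.5] T [ 0.7  -1.31 -0.66] open 0.0259 t 89.10 q7 2
turn about tool y (rad) -0.002 then shift x -0.0010 y 0.0174 z 0.0001 | tilt [-0.002  0.002 -1.   ]
```

```bash
python3 -m crank '[[0.02,[0,0.006,0.0005],0],[0.02,[0,0.005,0],0],[0.02,[0,0.003,0],0],[0.02,[0,0.002,0],0],[0.02,[0,0,0],0],[0.02,[0,0,0],0]]'
```

```text
time: 89.7
position: [0.6822, 0.1238, 0.0847]
orientation: [[0.595, -0.001, 0.804], [-0.804, 0.001, 0.595], [-0.001, -1.0, 0.0]]
wrist_force: [5.1, 3.8, -10.7]
opening: 0.0263
```

```bash
python3 -m crank '[[0.02,[0,0.001,0],0],[0.06,[0,0,0],0],[0.06,[0,0,0],0],[0.06,[0,0,0],0],[0.06,[0,-0.03,0],0],[0.06,[0,-0.03,0],0],[0.06,[0,-0.04,0],0],[0.06,[0,-0.04,0],0],[0.06,[0,-0.03,0],0],[0.06,[0,0,0],0]]';python3 -c "
from plan import *
st()
S=lambda p:((np.array(p)-[120,170]+.5)*4-.5).round(0)
for z in(.084,.096): print(z,S(proj('scene',[*knob(.56),z])[0]))
for a in (.54,.56,.58): print(a,[S(proj('scene',[*knob(a,d),.022])[0]).tolist() for d in(.2,.282,.364,.446)])
snap('scene','o1',120,170,200,150,4)"
```

```text
time: 90.7
position: [0.6845, 0.1241, 0.2616]
orientation: [[0.594, 0.009, 0.804], [-0.804, 0.001, 0.594], [0.004, -1.0, 0.008]]
wrist_force: [0.5, 0.6, 0.4]
opening: 0.06
pos [0.6845 0.1241 0.2616] yaw 36.5 F [0.5 0.6 0.4] T [ 0.   -0.04  0.01] open 0.0600 t 90.70
0.084 [745. 278.]
0.096 [746. 267.]
0.54 [[645.0, 401.0], [553.0, 474.0], [454.0, 552.0], [348.0, 636.0]]
0.56 [[649.0, 404.0], [558.0, 480.0], [461.0, 560.0], [357.0, 647.0]]
0.58 [[653.0, 408.0], [564.0, 485.0], [468.0, 568.0], [365.0, 657.0]]
```

View pics/o1.png

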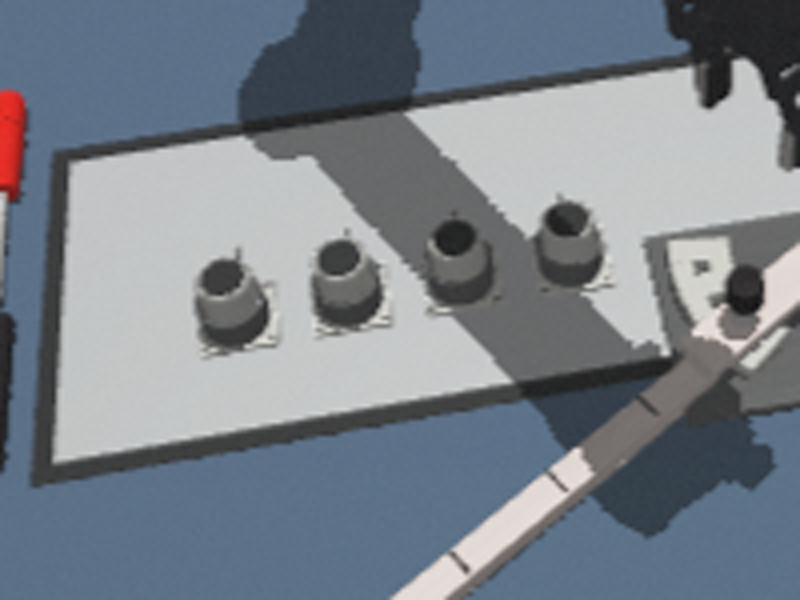

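```bash
python3 -c "
from plan import *
def cen(fn,a):
    f=cv2.imread(fn).max(2).astype(float); c=proj('scene',[*knob(a),.072])[0]; x0,y0=int(c[0])-12,int(c[1])-12
    g=f[y0:y0+22,x0:x0+24]; m=(g<60).astype(np.uint8); n,l,s,ce=cv2.connectedComponentsWithStats(m)
    i=1+s[1:,4].argmax(); print(fn,c, ce[i]+[x0,y0]-c, s[i])
cen('pics/scene0.png',.28); cen('pics/k7_raw.png',0); cen('pics/g3_raw.png',0); cen('pics/o1_raw.png',.56)
f=grab_frame('scene'); cv2.imwrite('pics/o2_raw.png',f[:,:,::-1]); cen('pics/o2_raw.png',.56)
cv2.imwrite('pics/o2.png',cv2.resize(f[200:290,260:380,::-1],None,fx=6,fy=6,interpolation=cv2.INTER_CUBIC))
"
```

```text
pics/scene0.png [299.00108888 234.03335169] [0.22618385 0.75073922] [ 8  7  9 12 88]
pics/k7_raw.png [295.16331161 225.64328506] [0.1443807  0.92081751] [ 8  9  9 11 78]
pics/g3_raw.png [295.16331161 225.64328506] [0.24918839 1.20671494] [ 8  9  9 11 80]
pics/o1_raw.png [305.72306776 241.51140789] [0.038837   0.71478258] [ 9  8  9 12 84]
pics/o2_raw.png [305.72306776 241.51140789] [0.05340283 0.78270976] [ 9  8  9 12 85]
```

View pics/o2.png

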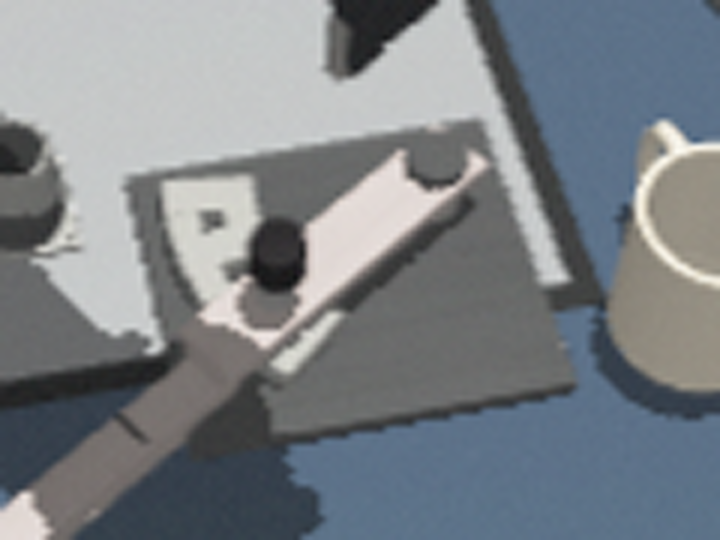

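```bash
python3 -m crank '[[0.06,[0,0,0],0],[0.06,[0,0,0],0],[0.06,[0,0,0],0],[0.06,[0,0,0],0],[0.06,[0,0,0],0]]';python3 -c "
from plan import *
snap('top','p1',120,120,320,180,2.5)
a=cv2.imread('pics/o1_raw.png').astype(int); b=snap('scene','p2').astype(int)
print('diff px', (abs(a-b).max(2)>40).sum())"
```

```text
time: 91.3
position: [0.6823, 0.1232, 0.2549]
orientation: [[0.595, -0.001, 0.804], [-0.804, 0.0, 0.595], [-0.0, -1.0, -0.001]]
wrist_force: [-1.2, -0.2, 0.3]
opening: 0.0599
diff px 1392
```

View pics/p1.png

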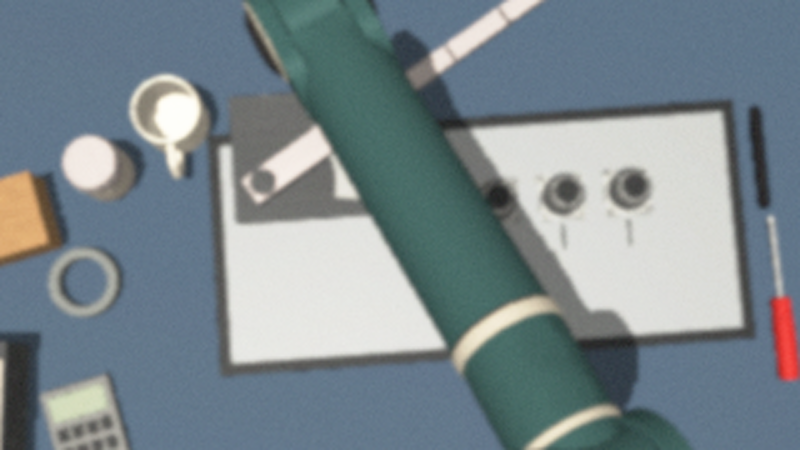

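```bash
python3 -c "
import cv2,numpy as np
a=cv2.imread('pics/o1_raw.png').astype(int); b=cv2.imread('pics/p2_raw.png').astype(int)
d=abs(a-b).max(2)>40; y,x=np.where(d[:, :]); print(np.histogram2d(y,x,bins=[7,7],range=[[0,420],[0,560]])[0].astype(int))
cv2.imwrite('pics/p3.png',cv2.resize(b[170:320,120:320].astype(np.uint8),None,fx=4,fy=4,interpolation=cv2.INTER_CUBIC))"
```

```text
[[  0   0  18 134  86   0   0]
 [  0   0   0 534 147   0   0]
 [  0   0   1 166  81   0   0]
 [  0   0  34 120  49   0   0]
 [  0   0   4  18   0   0   0]
 [  0   0   0   0   0   0   0]
 [  0   0   0   0   0   0   0]]
```

View pics/p3.png

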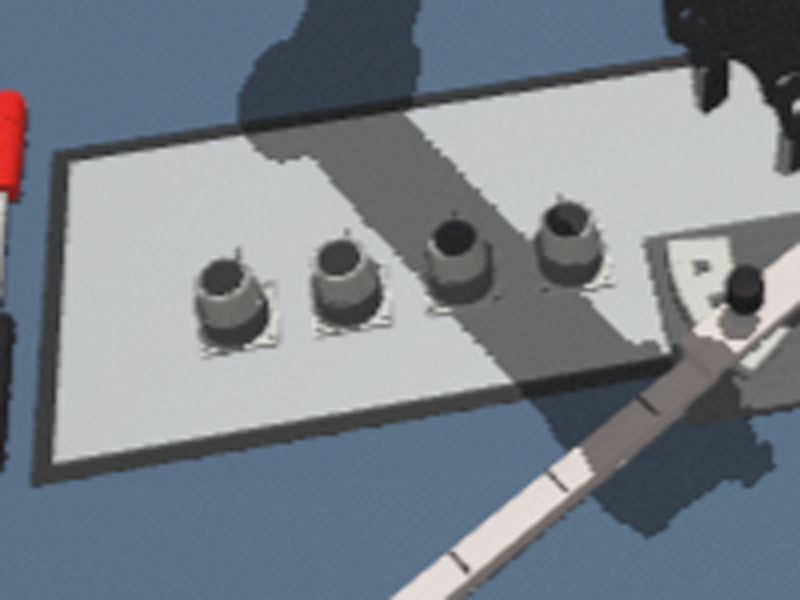

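The picture shows all four collars square in the row with their sleeves home. The fence is in the rear hole, the knob is down, and the gripper is clear.

```bash
python3 -c "
from workcell import *
print(sign_off())"
```

```text
the job is handed in; nothing more can be done
None
```

The job is done and handed in at about 91 s of the 210 s allowed; sign-off gave no verdict.

**What I did:**
- Pulled the plunger, swung the fence to the front hole and let the pin snap home.
- Set all four collars upright against the fence on marks 1 to 4.
- Pushed a sleeve fully home on each collar. Contact came within about 1 mm of the expected height each time. All four sleeves are used, so there are no spares.
- Pulled the plunger again, swung the fence past the middle hole to the rear hole and released it.

**What the last checks showed:**
- **Fence and pin:** the fence marks match an angle of 0.56 rad. The knob is at the same image offset as when it was pinned at the start, so the pin is home.
- **Row:** the four collars are square with their sleeves down, and nothing moved during the swing. Collars 1 to 3 are about 2 to 5 mm from my fitted mark points, depending on the camera.
- **Other things on the counter:** they look unmoved by eye. I did not measure them.
- **Robot:** the gripper was clear of everything at the end.

**Disagreements:** collar 4 sits about 4 mm from its fitted mark point by the arm and the top camera, but about 6.6 mm by the scene camera. Part of this is probably the pin's play in its hole, which let the fence end give back a little. It is still inside the 10 mm limit. I saw no knocked part and no grip slip during the run.

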